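Clear the bench after sawing shelf brackets

TASK

The shelf brackets are sawn and drilled; clear the bench for the finisher. Tip the offcuts out of the dark tray into the plywood scrap box, until every offcut is in the box, and set the empty tray back flat in the middle of its blue carpet. Take every bracket out of the rack and hang it on the finishing rail, each on a peg of its own, by the one hole from which its long top edge hangs level; leave the glue, the jar and the mallet alone.

Things in the scene. Friction and masses are not known exactly. Their poses are not given: they have to be found in the camera images.
- bracket_birch: Loose bracket, pale birch, even 12 mm plywood, 0.1 kg, 135 mm high, standing on edge: arm 50 high with straight top edge, from y = -27 to 83; below it a leg 54 wide, 85 long, centred on y = 0. 4 through holes, 17 mm, centres at z = 103, y = -10.1, 13.9, 37.9, 61.9 mm; may hang either way round. Origin: centre of the leg's foot; x across thickness, z up. Pick by the top edge.
- bracket_walnut: Loose bracket, dark brown walnut, even 12 mm plywood, 0.1 kg, 135 mm high, standing on edge: arm 50 high with straight top edge, from y = -45 to 70; below it a leg 60 wide, 85 long, centred on y = 0. 4 through holes, 17 mm, centres at z = 103, y = -18.7, 5.3, 29.3, 53.3 mm; may hang either way round. Origin: centre of the leg's foot; x across thickness, z up. Pick by the top edge.
- bracket_red: Loose bracket, stained red, even 12 mm plywood, 0.1 kg, 135 mm high, standing on edge: arm 50 high with straight top edge, from y = -28 to 87; below it a leg 56 wide, 85 long, centred on y = 0. 3 through holes, 17 mm, centres at z = 103, y = 14.2, 38.2, 62.2 mm; may hang either way round. Origin: centre of the leg's foot; x across thickness, z up. Pick by the top edge.
- bracket_green: Loose bracket, stained green, even 12 mm plywood, 0.1 kg, 135 mm high, standing on edge: arm 50 high with straight top edge, from y = -45 to 65; below it a leg 50 wide, 85 long, centred on y = 0. 3 through holes, 17 mm, centres at z = 103, y = -18.4, 5.6, 29.6 mm; may hang either way round. Origin: centre of the leg's foot; x across thickness, z up. Pick by the top edge.
- rail: Fixed finishing rail: a wooden board 540 mm long (y), 40 high, centre line 210 mm above the bench, on two posts; four polished steel pegs stand out of its front face, towards the robot. Origin: on the bench below the middle of the front face; the pegs point along -x; y along the board.
- rack: Fixed wooden rack, 226 x 84 mm, 14 mm base, with four slots (15 mm wide, between strips reaching 54 mm above the bench) in which brackets stand loosely on edge. Slots run along its y, at x = -81, -27, 27 and 81 mm. Origin: centre of its underside.
- tray: Dark wooden offcut tray, 190 (x) x 150 (y) mm, 0.25 kg, floor 5 mm thick, walls 30 mm high on three sides, open along its +x end (mouth), a crossbar handle over it. Origin: centre of its underside. The loose offcuts in it slide out when it is tipped mouth down by 45 degrees or more.
- tray_bar (a point): Middle of the tray's handle bar, 15 mm behind the tray's centre (x = -15 mm) and 79 mm above its underside. The bar is 16 mm thick (x) and 18 mm high, 150 mm long (y), with 65 mm of free space below it.
- tray_lip (a point): Middle of the edge of the tray's open mouth: x = 95 mm, on the floor of the tray (z = 5 mm).
- mat: Piece of blue carpet, 270 (x) x 240 (y) x 4 mm, fixed on the bench, on which the tray stands. Origin: centre of its underside.
- scrap: Open plywood scrap box, 190 (x) x 210 (y) mm outside, 85 mm high, walls and floor 9 mm thick, 0.9 kg, loose on the bench. Origin: centre of its underside.
- chip0: Wood offcut, a block 30 x 26 x 22 mm (x, y, z), 16 g. Origin: centre of its underside.
- chip1: Wood offcut, a block 34 x 24 x 20 mm (x, y, z), 16 g. Origin: centre of its underside.
- chip2: Wood offcut, a block 28 x 28 x 24 mm (x, y, z), 16 g. Origin: centre of its underside.
- chip3: Wood offcut, a block 40 x 22 x 20 mm (x, y, z), 16 g. Origin: centre of its underside.
- chip4: Wood offcut, a slice of round bar 30 mm in diameter and 20 mm thick (z), 15 g. Origin: centre of its underside.
- chip5: Wood offcut, a slice of round bar 30 mm in diameter and 20 mm thick (z), 15 g. Origin: centre of its underside.
- peg0 (a point): Peg 0 (peg 0 at the rail's +y end; 150 mm apart): the point on its centre line 40 mm in front of the board. The peg is 7 mm thick, smooth and slippery, sticks out 78 mm from the board along the rail's -x and rises 5 mm to its round tip. Axes as the rail's.
- peg1 (a point): Peg 1 (peg 0 at the rail's +y end; 150 mm apart): the point on its centre line 40 mm in front of the board. The peg is 7 mm thick, smooth and slippery, sticks out 78 mm from the board along the rail's -x and rises 5 mm to its round tip. Axes as the rail's.
- peg2 (a point): Peg 2 (peg 0 at the rail's +y end; 150 mm apart): the point on its centre line 40 mm in front of the board. The peg is 7 mm thick, smooth and slippery, sticks out 78 mm from the board along the rail's -x and rises 5 mm to its round tip. Axes as the rail's.
- peg3 (a point): Peg 3 (peg 0 at the rail's +y end; 150 mm apart): the point on its centre line 40 mm in front of the board. The peg is 7 mm thick, smooth and slippery, sticks out 78 mm from the board along the rail's -x and rises 5 mm to its round tip. Axes as the rail's.
- glue: Bystander: yellow glue bottle, 58 mm thick, 150 mm high. Origin: centre of its underside.
- jar: Bystander: amber glass jar with a brass lid, 76 mm thick, 130 mm high. Origin: centre of its underside.
- mallet: Bystander: joiner's mallet lying on the bench beyond the rail, 300 mm long. Origin: underside, near its middle.

How it is judged:
By the outcome, as a careful person would: the job done as asked, in the order asked, and still so for the second after the job is handed in, with the robot touching nothing.
Of bracket_birch, bracket_walnut, bracket_red, bracket_green only 3 to 4 are there at a start; the rules pass over those that are not, and their reading is None.
Of chip0, chip1, chip2, chip3, chip4, chip5 only 3 to 6 are there at a start; the rules pass over those that are not, and their reading is None.
At some moment in a run one of scrap, tray may be knocked a few centimetres aside while the robot is not near it.
It also fails if it takes over 210 s, if anything falls off the work surface, if the arm or the gripper's body presses on something with over 40 N, if the wrist force passes 120 N, or if a joint passes its speed limit or range.

ROBOT

A 6-joint arm with a two-finger parallel gripper is mounted at the origin on the work surface. World frame = base frame: x ahead of the robot, y to its left, z up, the work surface at z = 0. Lengths are in m, angles in rad, forces in N, time in s.
With the tool pointing down it reaches from about 0.275 to 0.825 m from the base axis. Payload 4.9 kg.
Tool frame: the origin (TCP) lies at the very end of the fingers, on their centre line; the grasp point (between the pads) lies 19 mm behind it; z points along the fingers, y is the direction in which the jaws open and shut (so a half turn about z gives the same grasp; the last joint's range is limited). The gripper opens to 85 mm and grips with 20 to 120 N. Pads are 22 mm wide; open, the fingers measure 114 mm over their backs; the gripper's body (76 mm by 85 mm) begins 54 mm behind the grasp point. The pads swing forward as they close: fully open they stand 13 mm farther back than shut.
Start: joints at [1.214, 0.326, -0.193, 1.052, 0, 1.437], TCP at [0.122, 0.536, 0.231] pointing down, gripper open.
Joint ranges: [-2.65, 2.65], [-0.97, 1.79], [-1.3, 1.35], [-1.93, 2.1], [-1.47, 1.37], [-3.14, 3.14]. Speed limits (rad/s): [2.57, 2.57, 3.14, 3.14, 3.14, 3.14].

INTERFACE

Orientations are given as a 3x3 rotation matrix whose columns are the frame's x, y, z axes.
In Python, from station import monitor, vision, env, nets gives the robot as it stands. The module is installed in compiled form; this text tells all that it offers.
- The arm moves only by the tool arm_command, never from a script. Its argument "motion" is a list of rows, each an object of numbers: "x", "y", "z": the shift along the tool's x, y, z in mm; "spin": the turn about the tool's z in degrees. A call has 1 to 10 rows; each row shifts and turns the commanded pose from where the row before left it, along the tool's axes as they then stand; what a row does not reach is not made up. A row lasts 1/12 s, in which the tool goes at most 41.7 mm and 7.16 degrees, less where a joint would pass 70% of its speed; a pose out of reach is approached as far as the arm can. A call is refused whole if a number of a shift passes 41.7 or a number of a turn 7.16, either way. A call with a gripper value outside its range is refused whole. "jaw" is the opening in per cent of the stroke, from 0 (shut) to 100 (fully open), set as the call begins (left out, the last holds). The fingers move at their own pace and stop on an object; "squeeze" is the grip in N (left out, the last holds). Time passes only in rows, so rows that do not move let the fingers close. It gives the time, the measured TCP pose, the force and the opening at its end, in the units of the state.
- monitor.read_state(): the state, without advancing time (a new reading comes with each control period).
- vision.read_camera(name): name is "side" or "top"; returns the picture (400x640x3 uint8, red, green, blue); there is no depth.
- vision.get_calibration(name): a dict with "K" (3x3 intrinsics, pixels), "rvec" (rotation vector, rad) and "tvec" (3), from world to camera coordinates, as OpenCV has them. Camera axes: x right, y down, z forward; pixel columns grow to the right and rows downward; lengths in m; the calibration is good to about 2 mm. A picture is of the moment at which its call begins. get_calibration takes no time and is no camera call.
- env.sign_off(): hands the job in, once; it reports no verdict.
Trained networks look in the newest picture that a camera, given by its name, has taken for a name from the list of things; names that differ only in an ending like _2 or _b are one class to them, and where a whole thing is asked for, a point or a joint stands for the part that bears it (a point fixed in the world has none). Each returns a list of dicts, best first, with "score" (0 to 1); they miss things now and then, are a little off and sometimes report something else, mostly with a low value. They report only what shows in the picture. A call takes as long as a camera call.
- nets.silhouettes(camera, target): "mask" (400x640 bool, what is visible of it).
- nets.landmark_of(camera, target): "position" ([x, y, z] in m, in world coordinates, good to about 4 mm: a listed point, or the origin of a listed thing).
The state is a dict: "clock": time; "joint_positions": joint angles; "joint_velocities": joint speeds; "joint_torque": joint torques, N m; "position": TCP position; "ee_rot": TCP orientation; "contact_force": force on the tool from outside, world axes, zero at the start; "ft_torque": the same for the moment, N m; "grip_width": finger opening in m.
Only numpy, scipy, OpenCV 4.12 (cv2) and the standard library are available. Lean on these libraries where they do the work, as an engineer would, in place of code of your own. Each camera call takes 0.05 s, during which the arm holds its last target. There are 200 camera calls.

## Working session

There is one attempt and no reset: what is moved stays moved. The work goes in short steps, Python scripts to look and compute and a tool call to move; the robot and the scene stay as the last step left them, time stands still between calls to the robot, and variables do not carry over. Pictures are saved under pics/ and viewed, about 12 in all and at most 16, crops included, and the job is handed in when it is done.

Besides the shell and the picture viewer there is one more tool, called after "Call:" as a command line: name --argument value ..., lists and objects as JSON in quotes. arm_command: Moves the arm, as the interface text tells. Its arguments: {"type":"object","properties":{"motion":{"type":"array"},"jaw":{"type":"number"},"squeeze":{"type":"number"}},"required":["motion"]}

```bash
ls; mkdir -p pics; cat > h.py <<'E'
import numpy as np, cv2
from station import monitor, vision, env, nets
def snap(cam,name,crop=None,scale=1):
    im=vision.read_camera(cam)
    o=im if crop is None else im[crop[1]:crop[3],crop[0]:crop[2]]
    o=cv2.resize(o,None,fx=scale,fy=scale,interpolation=cv2.INTER_CUBIC)
    cv2.imwrite('pics/'+name+'.png',o[:,:,::-1]); return im
def proj(cam,P):
    c=vision.get_calibration(cam)
    return cv2.projectPoints(np.array(P,float).reshape(-1,1,3),np.array(c['rvec'],float),np.array(c['tvec'],float),np.array(c['K'],float),None)[0].reshape(-1,2)
def ray(cam,uv,z):
    c=vision.get_calibration(cam);R=cv2.Rodrigues(np.array(c['rvec'],float))[0];t=np.array(c['tvec'],float).ravel()
    C=-R.T@t; d=R.T@np.linalg.inv(np.array(c['K']))@np.array([uv[0],uv[1],1.]); return C+d*(z-C[2])/d[2]
def lm(cam,n,k=2):
    r=nets.landmark_of(cam,n)
    print(cam,n,[(np.round(np.array(q['position'])*1000).astype(int).tolist(),round(q['score'],2)) for q in r[:k]])
def st():
    s=monitor.read_state(); print('t',s['clock'],'p',np.round(np.array(s['position'])*1000,1),'R',np.round(s['ee_rot'],3).tolist(),'q',np.round(s['joint_positions'],2),'F',np.round(s['contact_force'],1),'w',round(s['grip_width'],4))
E
python3 - <<'E'
from h import *
st()
a=snap('side','s0'); b=snap('top','t0')
for c in ('top','side'):
    C=vision.get_calibration(c);R=cv2.Rodrigues(np.array(C['rvec'],float))[0];print(c,-R.T@np.array(C['tvec']).ravel(),R[2])
for n in ['bracket_birch','bracket_walnut','bracket_red','bracket_green','rail','rack','tray','tray_bar','tray_lip','mat','scrap','peg0','peg3','glue','jar','mallet']:
    for c in ('top','side'): lm(c,n)
E
```

```text
pics
t 0.0 p [121.3 535.9 230.5] R [[-0.975, 0.221, -0.001], [0.221, 0.975, -0.002], [0.0, -0.002, -1.0]] q [ 1.21  0.33 -0.19  1.05  0.    1.44] F [ 0.3  0.2 -0.8] w 0.0855
top [0.46054774 0.01080757 1.08840386] [ 0.12285694 -0.00671017 -0.99240171]
side [ 0.34155311 -0.84097447  0.86905289] [ 0.20852532  0.74186967 -0.63729631]
top bracket_birch [([481, 365, 16], 0.79), ([491, -324, 4], 0.66)]
side bracket_birch []
top bracket_walnut [([465, 261, 12], 0.87)]
side bracket_walnut []
top bracket_red [([454, 208, 17], 0.97)]
side bracket_red [([787, -32, 0], 0.72), ([452, 210, 14], 0.67)]
top bracket_green [([474, 316, 15], 0.79)]
side bracket_green []
top rail []
side rail []
top rack [([466, 288, 5], 0.67)]
side rack [([472, 293, 4], 0.86)]
top tray [([491, -321, 5], 0.71)]
side tray [([487, -320, 4], 0.87)]
top tray_bar [([486, -338, 78], 0.94), ([480, 367, 16], 0.64)]
side tray_bar [([486, -336, 82], 0.9), ([488, -321, 3], 0.65)]
top tray_lip [([494, -230, 8], 0.84), ([621, 232, 212], 0.69)]
side tray_lip [([487, -226, 7], 0.68)]
top mat []
side mat []
top scrap [([410, -48, -2], 0.56)]
side scrap [([407, -48, 6], 0.93)]
top peg0 [([619, 233, 212], 0.96), ([620, -217, 213], 0.77)]
side peg0 [([620, -222, 209], 0.93), ([617, 230, 208], 0.8)]
top peg3 [([619, 233, 212], 0.96), ([620, -217, 213], 0.77)]
side peg3 [([620, -222, 209], 0.93), ([617, 230, 208], 0.8)]
top glue [([651, -419, -1], 0.59)]
side glue [([654, -416, 3], 0.74)]
top jar [([408, -49, -1], 0.69), ([682, 402, -1], 0.64)]
side jar [([687, 398, 0], 0.81), ([406, -48, 4], 0.23)]
top mallet [([790, -30, 2], 0.72)]
side mallet [([788, -30, -3], 0.82), ([623, 83, 211], 0.38)]
```

View pics/t0.png

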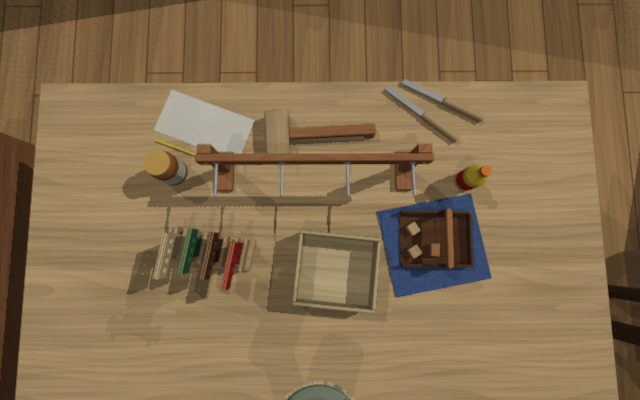

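View pics/s0.png

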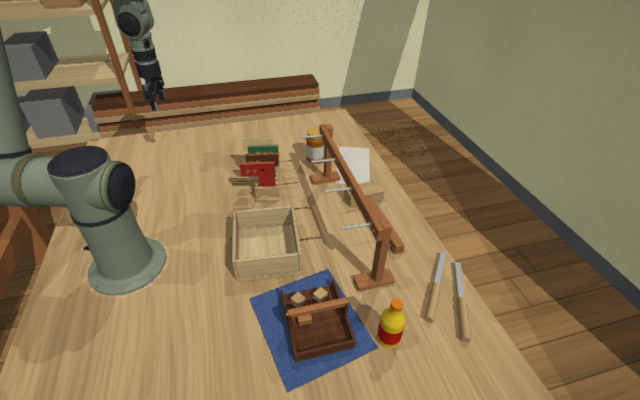

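The top view shows three chips in the tray at (413,230), (415,252) and (435,250), and four brackets in the rack at (165–235, 255). The box is at (337,270), and the tray mouth faces +y. The interface has no tilt command, so I'll first test in free air what the arm does at its reach limit.

Call:
arm_command --motion '[{"z": -41}, {"z": -41}, {"z": -41}, {"z": -41}, {"z": -41}, {"z": -41}, {"z": -41}, {"z": -41}, {"z": -41}, {"z": -41}]'

```text
invalid input
```

Call:
arm_command --motion '[{"x": 0, "y": 0, "z": -41, "spin": 0}, {"x": 0, "y": 0, "z": -41, "spin": 0}, {"x": 0, "y": 0, "z": -41, "spin": 0}, {"x": 0, "y": 0, "z": -41, "spin": 0}, {"x": 0, "y": 0, "z": -41, "spin": 0}, {"x": 0, "y": 0, "z": -41, "spin": 0}, {"x": 0, "y": 0, "z": -41, "spin": 0}]'

```text
clock: 2.28
position: [0.1212, 0.5358, 0.5206]
ee_rot: [[-0.975, 0.221, 0.0], [0.221, 0.975, 0.001], [-0.0, 0.001, -1.0]]
contact_force: [0.2, 1.0, 0.1]
grip_width: 0.0852
```

Call:
arm_command --motion '[{"x": 0, "y": 0, "z": -41, "spin": 0}, {"x": 0, "y": 0, "z": -41, "spin": 0}, {"x": 0, "y": 0, "z": -41, "spin": 0}, {"x": 0, "y": 0, "z": -41, "spin": 0}, {"x": 0, "y": 0, "z": -41, "spin": 0}, {"x": 0, "y": 0, "z": -41, "spin": 0}, {"x": 0, "y": 0, "z": -41, "spin": 0}, {"x": 0, "y": 0, "z": -41, "spin": 0}, {"x": 0, "y": 0, "z": -41, "spin": 0}, {"x": 0, "y": 0, "z": -41, "spin": 0}]'

```text
clock: 3.12
position: [0.0983, 0.4441, 0.7106]
ee_rot: [[-0.975, 0.214, 0.066], [0.223, 0.955, 0.193], [-0.021, 0.203, -0.979]]
contact_force: [0.6, 0.6, 0.2]
grip_width: 0.0852
```

```bash
python3 -c "
from h import *
st()"
```

```text
t 3.1167 p [ 98.3 444.1 710.6] R [[-0.975, 0.214, 0.066], [0.223, 0.955, 0.193], [-0.021, 0.203, -0.979]] q [1.18 0.22 0.96 2.1  0.01 1.41] F [0.6 0.6 0.2] w 0.0852
```

Call:
arm_command --motion '[{"x": 0, "y": 0, "z": 41, "spin": 0}, {"x": 0, "y": 0, "z": 41, "spin": 0}, {"x": 0, "y": 0, "z": 41, "spin": 0}, {"x": 0, "y": 0, "z": 41, "spin": 0}, {"x": 0, "y": 0, "z": 41, "spin": 0}, {"x": 0, "y": 0, "z": 41, "spin": 0}]'

```text
clock: 3.62
position: [0.1137, 0.4895, 0.4848]
ee_rot: [[-0.975, 0.214, 0.065], [0.223, 0.956, 0.192], [-0.021, 0.202, -0.979]]
contact_force: [0.5, 0.7, -0.4]
grip_width: 0.0851
```

The reach-limit tilt persists, at 12° outward here. So tilt can be built up at one joint limit and undone at another. I'll collect poses to fit the kinematics, and write a row planner that only prints the rows.

```bash
cat >> h.py <<'E'
def plan(pts,yaws=None,spd=38,jmp=7.0):
    """print rows via world points (mm); yaws=total spin deg per leg about tool z"""
    s=monitor.read_state();p=np.array(s['position'])*1000;R=np.array(s['ee_rot'])
    yaws=yaws or [0]*len(pts); rows=[]
    for q,w in zip(pts,yaws):
        q=np.array(q,float);n=max(1,int(np.ceil(np.linalg.norm(q-p)/spd)),int(np.ceil(abs(w)/jmp)))
        for i in range(n):
            d=R.T@((q-p)/n); a=w/n
            rows.append('{"x":%.1f,"y":%.1f,"z":%.1f,"spin":%.1f}'%(*d,a))
            R=R@cv2.Rodrigues(np.array([0,0,np.radians(a)]))[0]
        p=q
    for i in range(0,len(rows),10): print('['+','.join(rows[i:i+10])+']')
    print('final toolx',R[:,0].round(2),'y',R[:,1].round(2),'z',R[:,2].round(2))
E
python3 - <<'E'
from h import *
st()
plan([(420,180,480),(420,-200,400)])
E
```

```text
t 3.6167 p [113.7 489.5 484.8] R [[-0.975, 0.214, 0.065], [0.223, 0.956, 0.192], [-0.021, 0.202, -0.979]] q [1.19 0.03 0.06 1.4  0.01 1.41] F [ 0.5  0.7 -0.4] w 0.0851
[{"x":-30.6,"y":-19.3,"z":-2.9,"spin":0.0},{"x":-30.6,"y":-19.3,"z":-2.9,"spin":0.0},{"x":-30.6,"y":-19.3,"z":-2.9,"spin":0.0},{"x":-30.6,"y":-19.3,"z":-2.9,"spin":0.0},{"x":-30.6,"y":-19.3,"z":-2.9,"spin":0.0},{"x":-30.6,"y":-19.3,"z":-2.9,"spin":0.0},{"x":-30.6,"y":-19.3,"z":-2.9,"spin":0.0},{"x":-30.6,"y":-19.3,"z":-2.9,"spin":0.0},{"x":-30.6,"y":-19.3,"z":-2.9,"spin":0.0},{"x":-30.6,"y":-19.3,"z":-2.9,"spin":0.0}]
[{"x":-30.6,"y":-19.3,"z":-2.9,"spin":0.0},{"x":-30.6,"y":-19.3,"z":-2.9,"spin":0.0},{"x":-7.6,"y":-34.5,"z":0.5,"spin":0.0},{"x":-7.6,"y":-34.5,"z":0.5,"spin":0.0},{"x":-7.6,"y":-34.5,"z":0.5,"spin":0.0},{"x":-7.6,"y":-34.5,"z":0.5,"spin":0.0},{"x":-7.6,"y":-34.5,"z":0.5,"spin":0.0},{"x":-7.6,"y":-34.5,"z":0.5,"spin":0.0},{"x":-7.6,"y":-34.5,"z":0.5,"spin":0.0},{"x":-7.6,"y":-34.5,"z":0.5,"spin":0.0}]
[{"x":-7.6,"y":-34.5,"z":0.5,"spin":0.0},{"x":-7.6,"y":-34.5,"z":0.5,"spin":0.0},{"x":-7.6,"y":-34.5,"z":0.5,"spin":0.0}]
final toolx [-0.97  0.22 -0.02] y [0.21 0.96 0.2 ] z [ 0.07  0.19 -0.98]
```

```bash
python3 - <<'E'
from h import *
plan([(420,180,500),(420,-180,500),(130,-450,520)],spd=41)
E
```

```text
[{"x":-33.4,"y":-20.6,"z":-4.9,"spin":0.0},{"x":-33.4,"y":-20.6,"z":-4.9,"spin":0.0},{"x":-33.4,"y":-20.6,"z":-4.9,"spin":0.0},{"x":-33.4,"y":-20.6,"z":-4.9,"spin":0.0},{"x":-33.4,"y":-20.6,"z":-4.9,"spin":0.0},{"x":-33.4,"y":-20.6,"z":-4.9,"spin":0.0},{"x":-33.4,"y":-20.6,"z":-4.9,"spin":0.0},{"x":-33.4,"y":-20.6,"z":-4.9,"spin":0.0},{"x":-33.4,"y":-20.6,"z":-4.9,"spin":0.0},{"x":-33.4,"y":-20.6,"z":-4.9,"spin":0.0}]
[{"x":-33.4,"y":-20.6,"z":-4.9,"spin":0.0},{"x":-8.9,"y":-38.2,"z":-7.7,"spin":0.0},{"x":-8.9,"y":-38.2,"z":-7.7,"spin":0.0},{"x":-8.9,"y":-38.2,"z":-7.7,"spin":0.0},{"x":-8.9,"y":-38.2,"z":-7.7,"spin":0.0},{"x":-8.9,"y":-38.2,"z":-7.7,"spin":0.0},{"x":-8.9,"y":-38.2,"z":-7.7,"spin":0.0},{"x":-8.9,"y":-38.2,"z":-7.7,"spin":0.0},{"x":-8.9,"y":-38.2,"z":-7.7,"spin":0.0},{"x":-8.9,"y":-38.2,"z":-7.7,"spin":0.0}]
[{"x":22.2,"y":-31.6,"z":-9.0,"spin":0.0},{"x":22.2,"y":-31.6,"z":-9.0,"spin":0.0},{"x":22.2,"y":-31.6,"z":-9.0,"spin":0.0},{"x":22.2,"y":-31.6,"z":-9.0,"spin":0.0},{"x":22.2,"y":-31.6,"z":-9.0,"spin":0.0},{"x":22.2,"y":-31.6,"z":-9.0,"spin":0.0},{"x":22.2,"y":-31.6,"z":-9.0,"spin":0.0},{"x":22.2,"y":-31.6,"z":-9.0,"spin":0.0},{"x":22.2,"y":-31.6,"z":-9.0,"spin":0.0},{"x":22.2,"y":-31.6,"z":-9.0,"spin":0.0}]
final toolx [-0.97  0.22 -0.02] y [0.21 0.96 0.2 ] z [ 0.07  0.19 -0.98]
```

Call:
arm_command --motion '[{"x": -33.4, "y": -20.6, "z": -5, "spin": 0}, {"x": -33.4, "y": -20.6, "z": -5, "spin": 0}, {"x": -33.4, "y": -20.6, "z": -5, "spin": 0}, {"x": -33.4, "y": -20.6, "z": -5, "spin": 0}, {"x": -33.4, "y": -20.6, "z": -5, "spin": 0}, {"x": -33.4, "y": -20.6, "z": -5, "spin": 0}, {"x": -33.4, "y": -20.6, "z": -5, "spin": 0}, {"x": -33.4, "y": -20.6, "z": -5, "spin": 0}, {"x": -33.4, "y": -20.6, "z": -5, "spin": 0}, {"x": -9, "y": -38, "z": -7.7, "spin": 0}]'

```text
clock: 4.45
position: [0.3681, 0.196, 0.4987]
ee_rot: [[-0.974, 0.215, 0.065], [0.224, 0.956, 0.191], [-0.021, 0.201, -0.979]]
contact_force: [-0.1, -1.4, -0.9]
grip_width: 0.0854
```

Call:
arm_command --motion '[{"x": -9, "y": -38, "z": -7.7, "spin": 0}, {"x": -9, "y": -38, "z": -7.7, "spin": 0}, {"x": -9, "y": -38, "z": -7.7, "spin": 0}, {"x": -9, "y": -38, "z": -7.7, "spin": 0}, {"x": -9, "y": -38, "z": -7.7, "spin": 0}, {"x": -9, "y": -38, "z": -7.7, "spin": 0}, {"x": -9, "y": -38, "z": -7.7, "spin": 0}, {"x": -9, "y": -38, "z": -7.7, "spin": 0}, {"x": -9, "y": -38, "z": -7.7, "spin": 0}, {"x": -9, "y": -38, "z": -7.7, "spin": 0}]'

```text
clock: 5.28
position: [0.3649, -0.2028, 0.501]
ee_rot: [[-0.974, 0.215, 0.066], [0.224, 0.956, 0.191], [-0.022, 0.201, -0.979]]
contact_force: [2.5, 0.3, 0.0]
grip_width: 0.0853
```

Call:
arm_command --motion '[{"x": 22, "y": -32, "z": -9, "spin": 0}, {"x": 22, "y": -32, "z": -9, "spin": 0}, {"x": 22, "y": -32, "z": -9, "spin": 0}, {"x": 22, "y": -32, "z": -9, "spin": 0}, {"x": 22, "y": -32, "z": -9, "spin": 0}, {"x": 22, "y": -32, "z": -9, "spin": 0}, {"x": 22, "y": -32, "z": -9, "spin": 0}, {"x": 22, "y": -32, "z": -9, "spin": 0}, {"x": 22, "y": -32, "z": -9, "spin": 0}, {"x": 22, "y": -32, "z": -9, "spin": 0}]'

```text
clock: 6.12
position: [0.0749, -0.4757, 0.5203]
ee_rot: [[-0.974, 0.215, 0.065], [0.224, 0.956, 0.191], [-0.021, 0.2, -0.98]]
contact_force: [0.6, -1.3, 0.2]
grip_width: 0.0856
```

```bash
python3 - <<'E'
from h import *
st()
snap('side','s1');snap('top','t1')
for n in ['tray_bar','tray_lip','tray','scrap']:
    for c in ('top','side'): lm(c,n)
E
```

```text
t 6.1167 p [  74.9 -475.7  520.3] R [[-0.974, 0.215, 0.065], [0.224, 0.956, 0.191], [-0.021, 0.2, -0.98]] q [-1.61  0.35  0.56  1.97  0.06 -1.39] F [ 0.6 -1.3  0.2] w 0.0856
top tray_bar [([487, -340, 80], 0.8)]
side tray_bar [([486, -334, 84], 0.56), ([452, 211, 13], 0.3)]
top tray_lip [([486, -231, 7], 0.95)]
side tray_lip [([489, -226, 5], 0.63), ([490, -324, 4], 0.37)]
top tray [([494, -323, 4], 0.94)]
side tray [([490, -322, 4], 0.96)]
top scrap [([408, -46, -1], 0.66), ([493, -325, 6], 0.46)]
side scrap [([406, -50, 4], 0.75)]
```

Call:
arm_command --motion '[{"x": 0, "y": 8, "z": -40, "spin": 0}, {"x": 0, "y": 7, "z": -40, "spin": 0}, {"x": 0, "y": 6, "z": -40, "spin": 0}]'

```text
clock: 6.87
position: [0.0737, -0.4582, 0.5864]
ee_rot: [[-0.974, 0.217, 0.066], [0.224, 0.965, 0.138], [-0.034, 0.15, -0.988]]
contact_force: [-0.4, 1.4, 1.1]
grip_width: 0.0853
```

```bash
python3 - <<'E'
from h import *
st()
E
```

```text
t 6.8667 p [  73.7 -458.2  586.4] R [[-0.974, 0.217, 0.066], [0.224, 0.965, 0.138], [-0.034, 0.15, -0.988]] q [-1.61  0.34  0.73  2.1   0.06 -1.39] F [-0.4  1.4  1.1] w 0.0853
```

```bash
python3 - <<'E'
from h import *
plan([(-110,-450,560),(-110,-440,720)],spd=40)
E
```

```text
[{"x":36.3,"y":-7.2,"z":3.0,"spin":0.0},{"x":36.3,"y":-7.2,"z":3.0,"spin":0.0},{"x":36.3,"y":-7.2,"z":3.0,"spin":0.0},{"x":36.3,"y":-7.2,"z":3.0,"spin":0.0},{"x":36.3,"y":-7.2,"z":3.0,"spin":0.0},{"x":-0.6,"y":6.7,"z":-31.3,"spin":0.0},{"x":-0.6,"y":6.7,"z":-31.3,"spin":0.0},{"x":-0.6,"y":6.7,"z":-31.3,"spin":0.0},{"x":-0.6,"y":6.7,"z":-31.3,"spin":0.0},{"x":-0.6,"y":6.7,"z":-31.3,"spin":0.0}]
final toolx [-0.97  0.22 -0.03] y [0.22 0.96 0.15] z [ 0.07  0.14 -0.99]
```

View pics/s1.png

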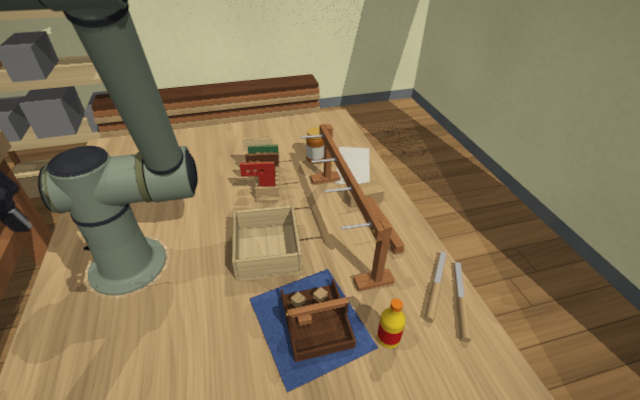

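The arm is clear of everything, and the tray and box are unchanged at (317,325) and (266,242).

Call:
arm_command --motion '[{"x": 36, "y": -7, "z": 3, "spin": 0}, {"x": 36, "y": -7, "z": 3, "spin": 0}, {"x": 36, "y": -7, "z": 3, "spin": 0}, {"x": 36, "y": -7, "z": 3, "spin": 0}, {"x": 36, "y": -7, "z": 3, "spin": 0}, {"x": 0, "y": 7, "z": -31, "spin": 0}, {"x": 0, "y": 7, "z": -31, "spin": 0}]'

```text
clock: 7.45
position: [-0.1096, -0.4363, 0.5945]
ee_rot: [[-0.973, 0.222, 0.057], [0.228, 0.967, 0.114], [-0.03, 0.124, -0.992]]
contact_force: [0.1, 0.7, 0.6]
grip_width: 0.0854
```

Call:
arm_command --motion '[{"x": 0, "y": 4, "z": -35, "spin": 0}, {"x": 0, "y": 4, "z": -35, "spin": 0}, {"x": 0, "y": 3, "z": -35, "spin": 0}]'

```text
clock: 7.7
position: [-0.104, -0.4142, 0.627]
ee_rot: [[-0.975, 0.221, 0.029], [0.223, 0.974, 0.045], [-0.018, 0.05, -0.999]]
contact_force: [0.2, 0.4, 0.2]
grip_width: 0.0856
```

```bash
python3 - <<'E'
from h import *
st()
E
```

```text
t 7.7 p [-104.  -414.2  627. ] R [[-0.975, 0.221, 0.029], [0.223, 0.974, 0.045], [-0.018, 0.05, -0.999]] q [-2.    0.24  0.72  2.1   0.01 -1.77] F [0.2 0.4 0.2] w 0.0856
```

Call:
arm_command --motion '[{"x": 0, "y": 1, "z": -35, "spin": 0}, {"x": 0, "y": 1, "z": -35, "spin": 0}]'

```text
clock: 7.87
position: [-0.1027, -0.4049, 0.6455]
ee_rot: [[-0.975, 0.223, 0.011], [0.223, 0.975, 0.0], [-0.01, 0.003, -1.0]]
contact_force: [-0.3, -0.6, -0.3]
grip_width: 0.0855
```

```bash
python3 - <<'E'
from h import *
st()
b=np.array([486.5,-337]);l=np.array([488.5,-228.5])
d=l-b;print('tray x yaw',np.degrees(np.arctan2(d[1],d[0])))
im=vision.read_camera('top')
for m in nets.silhouettes('top','tray')[:2]:
    ys,xs=np.where(m['mask']); print(m['score'],xs.min(),xs.max(),ys.min(),ys.max(),cv2.minAreaRect(np.c_[xs,ys].astype(np.float32)))
hsv=cv2.cvtColor(im,cv2.COLOR_RGB2HSV);bl=cv2.inRange(hsv,(105,120,50),(125,255,255));ys,xs=np.where(bl);print(cv2.boxPoints(cv2.minAreaRect(np.c_[xs,ys].astype(np.float32))), len(xs))
print([ray('top',p,.004).round(3).tolist() for p in cv2.boxPoints(cv2.minAreaRect(np.c_[xs,ys].astype(np.float32)))])
E
```

```text
t 7.8667 p [-102.7 -404.9  645.5] R [[-0.975, 0.223, 0.011], [0.223, 0.975, 0.0], [-0.01, 0.003, -1.0]] q [-2.    0.2   0.73  2.1   0.01 -1.78] F [-0.3 -0.6 -0.3] w 0.0855
tray x yaw 88.94397619400246
0.95 400 473 209 267 ((436.5, 238.0), (58.0, 73.0), 90.0)
[[377.61142 212.07858]
 [472.96933 192.79272]
 [490.03714 277.1835 ]
 [394.67923 296.46936]] 3596
[[0.565, -0.168, 0.004], [0.617, -0.438, 0.004], [0.383, -0.471, 0.004], [0.334, -0.208, 0.004]]
```

```bash
python3 - <<'E'
from h import *
plan([(180,-420,450),(487,-337,250),(487,-337,160)],[0,-12,0],spd=40)
E
```

```text
[{"x":-30.8,"y":5.3,"z":22.2,"spin":0.0},{"x":-30.8,"y":5.3,"z":22.2,"spin":0.0},{"x":-30.8,"y":5.3,"z":22.2,"spin":0.0},{"x":-30.8,"y":5.3,"z":22.2,"spin":0.0},{"x":-30.8,"y":5.3,"z":22.2,"spin":0.0},{"x":-30.8,"y":5.3,"z":22.2,"spin":0.0},{"x":-30.8,"y":5.3,"z":22.2,"spin":0.0},{"x":-30.8,"y":5.3,"z":22.2,"spin":0.0},{"x":-30.8,"y":5.3,"z":22.2,"spin":0.0},{"x":-27.9,"y":14.9,"z":20.3,"spin":-1.2}]
[{"x":-28.2,"y":14.4,"z":20.3,"spin":-1.2},{"x":-28.5,"y":13.8,"z":20.3,"spin":-1.2},{"x":-28.8,"y":13.2,"z":20.3,"spin":-1.2},{"x":-29.0,"y":12.6,"z":20.3,"spin":-1.2},{"x":-29.3,"y":11.9,"z":20.3,"spin":-1.2},{"x":-29.5,"y":11.3,"z":20.3,"spin":-1.2},{"x":-29.8,"y":10.7,"z":20.3,"spin":-1.2},{"x":-30.0,"y":10.1,"z":20.3,"spin":-1.2},{"x":-30.2,"y":9.5,"z":20.3,"spin":-1.2},{"x":0.3,"y":0.1,"z":30.0,"spin":0.0}]
[{"x":0.3,"y":0.1,"z":30.0,"spin":0.0},{"x":0.3,"y":0.1,"z":30.0,"spin":0.0}]
final toolx [-1.    0.02 -0.01] y [ 0.02  1.   -0.  ] z [ 0.01 -0.   -1.  ]
```

Call:
arm_command --motion '[{"x": -30.8, "y": 5.3, "z": 22.2, "spin": 0}, {"x": -30.8, "y": 5.3, "z": 22.2, "spin": 0}, {"x": -30.8, "y": 5.3, "z": 22.2, "spin": 0}, {"x": -30.8, "y": 5.3, "z": 22.2, "spin": 0}, {"x": -30.8, "y": 5.3, "z": 22.2, "spin": 0}, {"x": -30.8, "y": 5.3, "z": 22.2, "spin": 0}, {"x": -30.8, "y": 5.3, "z": 22.2, "spin": 0}, {"x": -30.8, "y": 5.3, "z": 22.2, "spin": 0}, {"x": -30.8, "y": 5.3, "z": 22.2, "spin": 0}, {"x": -27.9, "y": 14.9, "z": 20.3, "spin": -1.2}]'

```text
clock: 8.8
position: [0.2121, -0.4125, 0.425]
ee_rot: [[-0.979, 0.203, 0.011], [0.203, 0.979, 0.005], [-0.01, 0.007, -1.0]]
contact_force: [0.0, 0.4, -1.4]
grip_width: 0.0854
```

Call:
arm_command --motion '[{"x": -28.2, "y": 14.4, "z": 20.3, "spin": -1.2}, {"x": -28.5, "y": 13.8, "z": 20.3, "spin": -1.2}, {"x": -28.8, "y": 13.2, "z": 20.3, "spin": -1.2}, {"x": -29, "y": 12.6, "z": 20.3, "spin": -1.2}, {"x": -29.3, "y": 11.9, "z": 20.3, "spin": -1.2}, {"x": -29.5, "y": 11.3, "z": 20.3, "spin": -1.2}, {"x": -29.8, "y": 10.7, "z": 20.3, "spin": -1.2}, {"x": -30, "y": 10.1, "z": 20.3, "spin": -1.2}, {"x": -30.2, "y": 9.5, "z": 20.3, "spin": -1.2}, {"x": 0, "y": 0, "z": 0, "spin": 0}]'

```text
clock: 9.63
position: [0.49, -0.3328, 0.2425]
ee_rot: [[-1.0, 0.01, 0.008], [0.01, 1.0, 0.01], [-0.008, 0.01, -1.0]]
contact_force: [-1.1, 0.4, -1.2]
grip_width: 0.0853
```

```bash
python3 - <<'E'
from h import *
st()
snap('top','t2',(360,180,520,300),4);vision.read_camera('side')
for n in ['tray_bar','tray_lip','tray','scrap','chip0','chip1','chip2','chip3','chip4']:
    for c in ('top','side'): lm(c,n)
plan([(487,-337,64)],[0],spd=30)
E
```

```text
t 9.6333 p [ 490.  -332.8  242.5] R [[-1.0, 0.01, 0.008], [0.01, 1.0, 0.01], [-0.008, 0.01, -1.0]] q [-0.73  0.4  -0.06  1.12  0.01 -0.72] F [-1.1  0.4 -1.2] w 0.0853
top tray_bar [([485, -341, 80], 0.62)]
side tray_bar [([485, -338, 82], 0.63)]
top tray_lip [([486, -229, 10], 0.55)]
side tray_lip [([487, -226, 7], 0.59)]
top tray [([494, -322, 4], 0.66)]
side tray [([489, -323, 3], 0.95)]
top scrap []
side scrap []
top chip0 [([457, -267, 7], 0.61), ([520, -263, 9], 0.44)]
side chip0 [([459, -316, 10], 0.69), ([521, -264, 8], 0.66)]
top chip1 [([457, -267, 7], 0.61), ([520, -263, 9], 0.44)]
side chip1 [([459, -316, 10], 0.69), ([521, -264, 8], 0.66)]
top chip2 [([457, -267, 7], 0.61), ([520, -263, 9], 0.44)]
side chip2 [([459, -316, 10], 0.69), ([521, -264, 8], 0.66)]
top chip3 [([457, -267, 7], 0.61), ([520, -263, 9], 0.44)]
side chip3 [([459, -316, 10], 0.69), ([521, -264, 8], 0.66)]
top chip4 [([457, -267, 7], 0.61), ([520, -263, 9], 0.44)]
side chip4 [([459, -316, 10], 0.69), ([521, -264, 8], 0.66)]
[{"x":0.4,"y":-0.2,"z":26.4,"spin":0.0},{"x":0.4,"y":-0.2,"z":26.4,"spin":0.0},{"x":0.4,"y":-0.2,"z":26.4,"spin":0.0},{"x":0.4,"y":-0.2,"z":26.4,"spin":0.0},{"x":0.4,"y":-0.2,"z":26.4,"spin":0.0},{"x":0.4,"y":-0.2,"z":26.4,"spin":0.0},{"x":0.4,"y":-0.2,"z":26.4,"spin":0.0}]
final toolx [-1.    0.02 -0.01] y [0.02 1.   0.  ] z [ 0.01  0.   -1.  ]
```

View pics/t2.png

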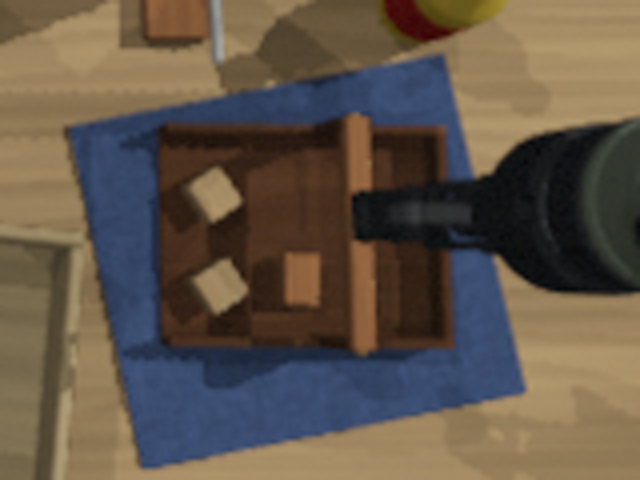

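The picture shows the tray square to the world y axis. Three chips lie in it, at crop (212,195), (218,285) and (302,278). The tray is about 15 mm off the mat's middle, towards +x. I'll descend and grip the bar.

Call:
arm_command --motion '[{"x": 0.4, "y": -0.7, "z": 26, "spin": 0}, {"x": 0.4, "y": -0.7, "z": 26, "spin": 0}, {"x": 0.4, "y": -0.7, "z": 26, "spin": 0}, {"x": 0.4, "y": -0.7, "z": 26, "spin": 0}, {"x": 0.4, "y": -0.7, "z": 26, "spin": 0}, {"x": 0.4, "y": -0.7, "z": 26, "spin": 0}, {"x": 0.4, "y": -0.7, "z": 23, "spin": 0}, {"x": 0, "y": 0, "z": 0, "spin": 0}]' --jaw 100

```text
clock: 11.3
position: [0.4838, -0.3385, 0.0649]
ee_rot: [[-1.0, 0.016, 0.006], [0.016, 1.0, 0.009], [-0.006, 0.009, -1.0]]
contact_force: [-0.3, 0.5, -0.3]
grip_width: 0.0851
```

Call:
arm_command --motion '[{"x": 0, "y": 0, "z": 0, "spin": 0}, {"x": 0, "y": 0, "z": 0, "spin": 0}, {"x": 0, "y": 0, "z": 0, "spin": 0}, {"x": 0, "y": 0, "z": 0, "spin": 0}, {"x": 0, "y": 0, "z": 0, "spin": 0}, {"x": 0, "y": 0, "z": 0, "spin": 0}, {"x": 0, "y": 0, "z": 0, "spin": 0}, {"x": 0, "y": 0, "z": 0, "spin": 0}]' --jaw 0 --squeeze 90

```text
clock: 11.97
position: [0.4873, -0.341, 0.071]
ee_rot: [[-1.0, 0.016, 0.014], [0.016, 1.0, 0.003], [-0.014, 0.003, -1.0]]
contact_force: [-0.3, 1.3, 5.7]
grip_width: 0.0139
```

Call:
arm_command --motion '[{"x": 0, "y": 0, "z": 0, "spin": 0}, {"x": 0, "y": 0, "z": -10, "spin": 0}, {"x": 0, "y": 0, "z": -15, "spin": 0}, {"x": 0, "y": 0, "z": -15, "spin": 0}, {"x": 0, "y": 0, "z": 0, "spin": 0}]'

```text
clock: 12.38
position: [0.4874, -0.3423, 0.1127]
ee_rot: [[-1.0, 0.016, 0.015], [0.016, 1.0, 0.0], [-0.015, 0.001, -1.0]]
contact_force: [0.9, -0.7, -2.6]
grip_width: 0.0138
```

```bash
python3 - <<'E'
from h import *
st()
snap('side','s3',(230,210,430,400),3);vision.read_camera('top')
for n in ['tray_bar','tray_lip','tray']:
    for c in ('top','side'): lm(c,n)
E
```

```text
t 12.3833 p [ 487.4 -342.3  112.7] R [[-1.0, 0.016, 0.015], [0.016, 1.0, 0.0], [-0.015, 0.001, -1.0]] q [-0.74  0.5  -0.25  0.81  0.01 -0.73] F [ 0.9 -0.7 -2.6] w 0.0138
top tray_bar [([485, -342, 123], 0.56), ([461, 260, 14], 0.32)]
side tray_bar [([485, -339, 124], 0.97)]
top tray_lip [([487, -232, 49], 0.55)]
side tray_lip [([489, -233, 49], 0.76)]
top tray [([493, -327, 46], 0.84)]
side tray [([488, -329, 46], 0.75)]
```

View pics/s3.png

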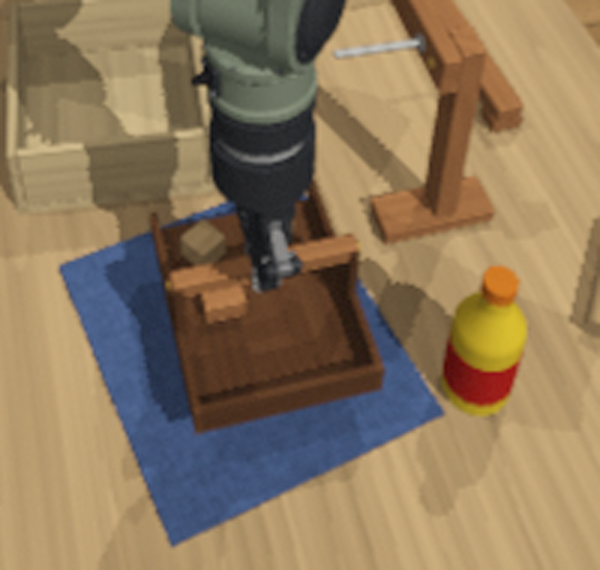

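```bash
cat > kin.py <<'E'
import numpy as np
from scipy.optimize import least_squares
D=np.array([[1.214,.326,-.193,1.052,121.3,535.9,230.5],[1.18,.22,.96,2.1,98.3,444.1,710.6],[1.19,.03,.06,1.4,113.7,489.5,484.8],[-1.61,.35,.56,1.97,74.9,-475.7,520.3],[-1.61,.34,.73,2.1,73.7,-458.2,586.4],[-2,.24,.72,2.1,-104,-414.2,627],[-2,.2,.73,2.1,-102.7,-404.9,645.5],[-.73,.4,-.06,1.12,490,-332.8,242.5],[-.74,.5,-.25,.81,487.4,-342.3,112.7]])
def fk(p,q):
    a,h,L1,L2,e,L3=p; q2,q3,q4=q[...,0],q[...,1],q[...,2]
    el=q3-q2; s=q2-q3+q4
    return a+L1*np.sin(q2)+L2*np.cos(el)-e*np.sin(el)+L3*np.cos(s), h+L1*np.cos(q2)+L2*np.sin(el)+e*np.cos(el)-L3*np.sin(s)
u=D[:,4]*np.cos(D[:,0])+D[:,5]*np.sin(D[:,0]); lat=-D[:,4]*np.sin(D[:,0])+D[:,5]*np.cos(D[:,0])
def res(p):
    r,z=fk(p,D[:,1:4]); return np.r_[r-u,z-D[:,6],1e-2*(p-P0)]
P0=np.array([0,300,400,350,0,200.])
P=least_squares(res,P0).x
lo=[-.97,-1.3,-1.93];hi=[1.79,1.35,2.1]
def ik(u,z,tilt):  # tilt outward, rad
    f=lambda q:np.r_[np.array(fk(P,q))-[u,z],300*(q[0]-q[1]+q[2]-np.pi/2+tilt)]
    b=min((least_squares(f,x0,bounds=(lo,hi)) for x0 in ([0,0,1],[.5,-.8,.5],[-.5,-1,1],[.3,.7,1.9],[-.8,.5,1.])),key=lambda s:s.cost)
    return b.x.round(2),round(np.sqrt(2*b.cost),1)
if __name__=='__main__':
    print(P.round(),res(P)[:-6].round(1),lat.round())
    for t in (0,30,45,50,-45,-50):
        for r in (430,):
            for z in (200,240,300): print(t,r,z,*ik(r,z,np.radians(t)))
E
python3 kin.py
```

```text
[  2. 304. 513. 397.  71. 423.] [ 1.5 -0.4 -0.5 -0.7 -0.5  2.4 -0.2 -2.1  0.6  1.1  0.4  0.3  2.2 -1.2
 -1.   0.1 -1.7 -0.2] [74. 78. 76. 93. 92. 78. 75. 79. 76.]
0 430 200 [ 0.14 -0.52  0.91] 0.0
0 430 240 [ 0.11 -0.45  1.01] 0.0
0 430 300 [ 0.07 -0.34  1.16] 0.0
30 430 200 [-0.21 -1.02  0.24] 0.0
30 430 240 [-0.27 -0.94  0.37] 0.0
30 430 300 [-0.33 -0.82  0.56] 0.0
45 430 200 [-0.28 -1.29 -0.22] 0.0
45 430 240 [-0.39 -1.2  -0.03] 0.0
45 430 300 [-0.49 -1.07  0.21] 0.0
50 430 200 [-0.29 -1.3  -0.26] 18.8
50 430 240 [-0.4  -1.29 -0.19] 0.0
50 430 300 [-0.53 -1.15  0.07] 0.0
-45 430 200 [0.78 0.17 1.75] 0.0
-45 430 240 [0.75 0.22 1.82] 0.0
-45 430 300 [0.71 0.3  1.95] 0.0
-50 430 200 [0.85 0.24 1.83] 0.0
-50 430 240 [0.82 0.28 1.91] 0.0
-50 430 300 [0.78 0.36 2.02] 0.0
```

```bash
python3 - <<'E'
from h import *
plan([(480,-360,300),(76,-430,580)],spd=33)
E
```

```text
[{"x":0.5,"y":-3.1,"z":-31.9,"spin":0.0},{"x":0.5,"y":-3.1,"z":-31.9,"spin":0.0},{"x":0.5,"y":-3.1,"z":-31.9,"spin":0.0},{"x":0.5,"y":-3.1,"z":-31.9,"spin":0.0},{"x":0.5,"y":-3.1,"z":-31.9,"spin":0.0},{"x":0.5,"y":-3.1,"z":-31.9,"spin":0.0},{"x":25.0,"y":-4.7,"z":-17.8,"spin":0.0},{"x":25.0,"y":-4.7,"z":-17.8,"spin":0.0},{"x":25.0,"y":-4.7,"z":-17.8,"spin":0.0},{"x":25.0,"y":-4.7,"z":-17.8,"spin":0.0}]
[{"x":25.0,"y":-4.7,"z":-17.8,"spin":0.0},{"x":25.0,"y":-4.7,"z":-17.8,"spin":0.0},{"x":25.0,"y":-4.7,"z":-17.8,"spin":0.0},{"x":25.0,"y":-4.7,"z":-17.8,"spin":0.0},{"x":25.0,"y":-4.7,"z":-17.8,"spin":0.0},{"x":25.0,"y":-4.7,"z":-17.8,"spin":0.0},{"x":25.0,"y":-4.7,"z":-17.8,"spin":0.0},{"x":25.0,"y":-4.7,"z":-17.8,"spin":0.0},{"x":25.0,"y":-4.7,"z":-17.8,"spin":0.0},{"x":25.0,"y":-4.7,"z":-17.8,"spin":0.0}]
[{"x":25.0,"y":-4.7,"z":-17.8,"spin":0.0},{"x":25.0,"y":-4.7,"z":-17.8,"spin":0.0}]
final toolx [-1.    0.02 -0.01] y [0.02 1.   0.  ] z [ 0.01  0.   -1.  ]
```

```bash
python3 - <<'E'
from h import *
plan([(487,-342,240),(210,-480,400),(-105,-435,570)],[0,100,105],spd=28)
E
```

```text
[{"x":-0.6,"y":-0.2,"z":-26.3,"spin":0.0},{"x":-0.6,"y":-0.2,"z":-26.3,"spin":0.0},{"x":-0.6,"y":-0.2,"z":-26.3,"spin":0.0},{"x":-0.6,"y":-0.2,"z":-26.3,"spin":0.0},{"x":-0.6,"y":-0.2,"z":-26.3,"spin":0.0},{"x":18.2,"y":-9.4,"z":-10.9,"spin":6.7},{"x":17.0,"y":-11.5,"z":-10.9,"spin":6.7},{"x":15.5,"y":-13.4,"z":-10.9,"spin":6.7},{"x":13.9,"y":-15.1,"z":-10.9,"spin":6.7},{"x":12.0,"y":-16.6,"z":-10.9,"spin":6.7}]
[{"x":10.0,"y":-17.9,"z":-10.9,"spin":6.7},{"x":7.9,"y":-18.9,"z":-10.9,"spin":6.7},{"x":5.6,"y":-19.7,"z":-10.9,"spin":6.7},{"x":3.3,"y":-20.2,"z":-10.9,"spin":6.7},{"x":0.9,"y":-20.5,"z":-10.9,"spin":6.7},{"x":-1.5,"y":-20.5,"z":-10.9,"spin":6.7},{"x":-3.8,"y":-20.1,"z":-10.9,"spin":6.7},{"x":-6.1,"y":-19.6,"z":-10.9,"spin":6.7},{"x":-8.4,"y":-18.7,"z":-10.9,"spin":6.7},{"x":-10.5,"y":-17.6,"z":-10.9,"spin":6.7}]
[{"x":-1.0,"y":-21.1,"z":-11.5,"spin":7.0},{"x":-3.5,"y":-20.8,"z":-11.5,"spin":7.0},{"x":-6.0,"y":-20.2,"z":-11.5,"spin":7.0},{"x":-8.5,"y":-19.3,"z":-11.5,"spin":7.0},{"x":-10.7,"y":-18.2,"z":-11.5,"spin":7.0},{"x":-12.9,"y":-16.7,"z":-11.5,"spin":7.0},{"x":-14.8,"y":-15.0,"z":-11.5,"spin":7.0},{"x":-16.5,"y":-13.1,"z":-11.5,"spin":7.0},{"x":-18.0,"y":-11.0,"z":-11.5,"spin":7.0},{"x":-19.2,"y":-8.7,"z":-11.5,"spin":7.0}]
[{"x":-20.1,"y":-6.3,"z":-11.5,"spin":7.0},{"x":-20.8,"y":-3.8,"z":-11.5,"spin":7.0},{"x":-21.1,"y":-1.2,"z":-11.5,"spin":7.0},{"x":-21.1,"y":1.3,"z":-11.5,"spin":7.0},{"x":-20.7,"y":3.9,"z":-11.5,"spin":7.0}]
final toolx [ 0.9  -0.44  0.01] y [-0.44 -0.9  -0.01] z [ 0.01  0.   -1.  ]
```

Call:
arm_command --motion '[{"x": 0, "y": 0, "z": -12, "spin": 0}, {"x": -0.6, "y": 0, "z": -26, "spin": 0}, {"x": -0.6, "y": 0, "z": -26, "spin": 0}, {"x": -0.6, "y": 0, "z": -26, "spin": 0}, {"x": -0.6, "y": 0, "z": -26, "spin": 0}, {"x": 9, "y": -4, "z": -16, "spin": 3}, {"x": 16, "y": -8, "z": -11, "spin": 6.7}, {"x": 15.5, "y": -13, "z": -11, "spin": 6.7}, {"x": 14, "y": -15, "z": -11, "spin": 6.7}, {"x": 12, "y": -16.6, "z": -11, "spin": 6.7}]'

```text
clock: 13.62
position: [0.4067, -0.3827, 0.2845]
ee_rot: [[-0.857, 0.515, 0.011], [0.515, 0.857, 0.004], [-0.008, 0.009, -1.0]]
contact_force: [-0.3, -0.7, -3.2]
grip_width: 0.0144
```

Call:
arm_command --motion '[{"x": 10, "y": -18, "z": -11, "spin": 6.7}, {"x": 8, "y": -19, "z": -11, "spin": 6.7}, {"x": 5.6, "y": -19.7, "z": -11, "spin": 6.7}, {"x": 3.3, "y": -20.2, "z": -11, "spin": 6.7}, {"x": 1, "y": -20.5, "z": -11, "spin": 6.7}, {"x": -1.5, "y": -20.5, "z": -11, "spin": 6.7}, {"x": -4, "y": -20, "z": -11, "spin": 6.7}, {"x": -6, "y": -19.6, "z": -11, "spin": 6.7}, {"x": -8.4, "y": -18.7, "z": -11, "spin": 6.7}, {"x": -10.5, "y": -17.6, "z": -11, "spin": 6.7}]'

```text
clock: 14.45
position: [0.2275, -0.4855, 0.3921]
ee_rot: [[0.14, 0.99, 0.012], [0.99, -0.14, 0.004], [0.006, 0.011, -1.0]]
contact_force: [0.8, -0.4, -2.3]
grip_width: 0.0142
```

Call:
arm_command --motion '[{"x": -1, "y": -21, "z": -11.5, "spin": 7}, {"x": -3.5, "y": -20.8, "z": -11.5, "spin": 7}, {"x": -6, "y": -20.2, "z": -11.5, "spin": 7}, {"x": -8.5, "y": -19.3, "z": -11.5, "spin": 7}, {"x": -10.7, "y": -18.2, "z": -11.5, "spin": 7}, {"x": -13, "y": -16.7, "z": -11.5, "spin": 7}, {"x": -15, "y": -15, "z": -11.5, "spin": 7}, {"x": -16.5, "y": -13, "z": -11.5, "spin": 7}, {"x": -18, "y": -11, "z": -11.5, "spin": 7}, {"x": -19.2, "y": -8.7, "z": -11.5, "spin": 7}]'

```text
clock: 15.28
position: [0.0161, -0.4668, 0.5048]
ee_rot: [[0.978, 0.207, 0.012], [0.207, -0.978, 0.004], [0.013, -0.001, -1.0]]
contact_force: [-0.3, -0.2, -3.2]
grip_width: 0.0143
```

```bash
python3 - <<'E'
from h import *
st()
s=monitor.read_state();R=np.array(s['ee_rot']);y=np.degrees(np.arctan2(R[1,1],R[0,1]));print('yaw y',y)
plan([(-105,-435,570)],[(y+115)%360],spd=28)
E
```

```text
t 15.2833 p [  16.1 -466.8  504.8] R [[0.978, 0.207, 0.012], [0.207, -0.978, 0.004], [0.013, -0.001, -1.0]] q [-1.7   0.15  0.26  1.69  0.01  1.23] F [-0.3 -0.2 -3.2] w 0.0143
yaw y -78.06919643734508
[{"x":-18.5,"y":-9.4,"z":-11.1,"spin":6.2},{"x":-19.4,"y":-7.3,"z":-11.1,"spin":6.2},{"x":-20.1,"y":-5.2,"z":-11.1,"spin":6.2},{"x":-20.5,"y":-3.0,"z":-11.1,"spin":6.2},{"x":-20.7,"y":-0.8,"z":-11.1,"spin":6.2},{"x":-20.7,"y":1.4,"z":-11.1,"spin":6.2}]
final toolx [ 0.91 -0.42  0.01] y [-0.42 -0.91 -0.01] z [ 0.01  0.   -1.  ]
```

Call:
arm_command --motion '[{"x": -18.5, "y": -9.4, "z": -11, "spin": 6.2}, {"x": -19.4, "y": -7.3, "z": -11, "spin": 6.2}, {"x": -20, "y": -5.2, "z": -11, "spin": 6.2}, {"x": -20.5, "y": -3, "z": -11, "spin": 6.2}, {"x": -20.7, "y": -1, "z": -11, "spin": 6.2}, {"x": -20.7, "y": 1.4, "z": -11, "spin": 6.2}, {"x": 0, "y": 0, "z": -20, "spin": 0}, {"x": 0, "y": 0, "z": -35, "spin": 0}, {"x": 0, "y": 0, "z": -40, "spin": 0}, {"x": 0, "y": 0, "z": -40, "spin": 0}]'

```text
clock: 16.12
position: [-0.1041, -0.4277, 0.6566]
ee_rot: [[0.907, -0.422, -0.007], [-0.422, -0.906, -0.044], [0.012, 0.043, -0.999]]
contact_force: [-0.2, -0.7, -2.4]
grip_width: 0.0141
```

Call:
arm_command --motion '[{"x": 0, "y": 0, "z": -40, "spin": 0}, {"x": 0, "y": 1, "z": -40, "spin": 0}, {"x": 0, "y": 2, "z": -40, "spin": 0}, {"x": 0, "y": 3, "z": -40, "spin": 0}, {"x": 0, "y": 4, "z": -40, "spin": 0}, {"x": 0, "y": 5, "z": -40, "spin": 0}, {"x": 0, "y": 6, "z": -40, "spin": 0}, {"x": 0, "y": 7, "z": -40, "spin": 0}, {"x": 0, "y": 8, "z": -40, "spin": 0}, {"x": 0, "y": 9, "z": -40, "spin": 0}]'

```text
clock: 16.95
position: [-0.0896, -0.3711, 0.7622]
ee_rot: [[0.907, -0.405, -0.116], [-0.42, -0.858, -0.295], [0.02, 0.316, -0.948]]
contact_force: [0.1, 0.0, -2.6]
grip_width: 0.0143
```

```bash
python3 - <<'E'
from h import *
st()
snap('side','s4'); lm('side','chip0',6)
E
```

```text
t 16.95 p [ -89.6 -371.1  762.2] R [[0.907, -0.405, -0.116], [-0.42, -0.858, -0.295], [0.02, 0.316, -0.948]] q [-2.02  0.06  0.91  2.1   0.02  1.56] F [ 0.1  0.  -2.6] w 0.0143
side chip0 [([406, -52, 4], 0.61)]
```

Call:
arm_command --motion '[{"x": 0, "y": 13, "z": -38, "spin": 0}, {"x": 0, "y": 14, "z": -38, "spin": 0}, {"x": 0, "y": 15, "z": -38, "spin": 0}, {"x": 0, "y": 16, "z": -37, "spin": 0}, {"x": 0, "y": 17, "z": -37, "spin": 0}, {"x": 0, "y": 18, "z": -36, "spin": 0}, {"x": 0, "y": 19, "z": -36, "spin": 0}, {"x": 0, "y": 20, "z": -35, "spin": 0}, {"x": 0, "y": 21, "z": -35, "spin": 0}, {"x": 0, "y": 21, "z": -35, "spin": 0}]'

```text
clock: 17.88
position: [-0.0896, -0.3604, 0.862]
ee_rot: [[0.907, -0.355, -0.226], [-0.421, -0.739, -0.526], [0.019, 0.572, -0.82]]
contact_force: [-0.3, -0.2, -3.9]
grip_width: 0.014
```

```bash
python3 - <<'E'
from h import *
st()
E
```

```text
t 17.8833 p [ -89.6 -360.4  862. ] R [[0.907, -0.355, -0.226], [-0.421, -0.739, -0.526], [0.019, 0.572, -0.82]] q [-2.05  0.04  1.18  2.1   0.04  1.55] F [-0.3 -0.2 -3.9] w 0.014
```

Call:
arm_command --motion '[{"x": 0, "y": 5, "z": -40, "spin": 0}, {"x": 0, "y": 5, "z": -40, "spin": 0}, {"x": 0, "y": 5, "z": -40, "spin": 0}, {"x": 0, "y": 5, "z": -40, "spin": 0}, {"x": 0, "y": 5, "z": -40, "spin": 0}, {"x": 0, "y": 5, "z": -40, "spin": 0}, {"x": 0, "y": 5, "z": -40, "spin": 0}]'

```text
clock: 18.47
position: [-0.0258, -0.2452, 0.9141]
ee_rot: [[0.905, -0.311, -0.291], [-0.426, -0.635, -0.645], [0.016, 0.707, -0.707]]
contact_force: [0.4, 0.2, -2.2]
grip_width: 0.014
```

```bash
python3 - <<'E'
from h import *
st()
E
```

```text
t 18.4667 p [ -25.8 -245.2  914.1] R [[0.905, -0.311, -0.291], [-0.426, -0.635, -0.645], [0.016, 0.707, -0.707]] q [-1.84 -0.17  1.14  2.1  -0.11  1.7 ] F [ 0.4  0.2 -2.2] w 0.014
```

Call:
arm_command --motion '[{"x": 0, "y": 33, "z": -24, "spin": 0}, {"x": 0, "y": 33, "z": -24, "spin": 0}, {"x": 0, "y": 33, "z": -24, "spin": 0}, {"x": 0, "y": 33, "z": -24, "spin": 0}, {"x": 0, "y": 33, "z": -24, "spin": 0}]'

```text
clock: 18.88
position: [-0.0405, -0.2779, 0.9591]
ee_rot: [[0.913, -0.265, -0.31], [-0.407, -0.556, -0.725], [0.02, 0.788, -0.616]]
contact_force: [1.0, 1.0, -1.9]
grip_width: 0.0138
```

```bash
python3 - <<'E'
from h import *
st()
E
```

```text
t 18.8833 p [ -40.5 -277.9  959.1] R [[0.913, -0.265, -0.31], [-0.407, -0.556, -0.725], [0.02, 0.788, -0.616]] q [-2.03 -0.09  1.35  2.1   0.04  1.56] F [ 1.   1.  -1.9] w 0.0138
```

```bash
python3 - <<'E'
from h import *
plan([(20,-430,720),(300,-330,480),(390,-88,400)],[-20,-40,-10],spd=30)
E
```

```text
[{"x":11.3,"y":-12.0,"z":23.9,"spin":-2.0},{"x":11.7,"y":-11.6,"z":23.9,"spin":-2.0},{"x":12.1,"y":-11.2,"z":23.9,"spin":-2.0},{"x":12.4,"y":-10.7,"z":23.9,"spin":-2.0},{"x":12.8,"y":-10.3,"z":23.9,"spin":-2.0},{"x":13.2,"y":-9.9,"z":23.9,"spin":-2.0},{"x":13.5,"y":-9.4,"z":23.9,"spin":-2.0},{"x":13.8,"y":-8.9,"z":23.9,"spin":-2.0},{"x":14.1,"y":-8.4,"z":23.9,"spin":-2.0},{"x":14.4,"y":-7.9,"z":23.9,"spin":-2.0}]
[{"x":23.6,"y":-17.5,"z":-0.9,"spin":-3.1},{"x":24.5,"y":-16.2,"z":-0.9,"spin":-3.1},{"x":25.3,"y":-14.9,"z":-0.9,"spin":-3.1},{"x":26.1,"y":-13.5,"z":-0.9,"spin":-3.1},{"x":26.8,"y":-12.1,"z":-0.9,"spin":-3.1},{"x":27.4,"y":-10.6,"z":-0.9,"spin":-3.1},{"x":27.9,"y":-9.1,"z":-0.9,"spin":-3.1},{"x":28.4,"y":-7.6,"z":-0.9,"spin":-3.1},{"x":28.7,"y":-6.1,"z":-0.9,"spin":-3.1},{"x":29.0,"y":-4.5,"z":-0.9,"spin":-3.1}]
[{"x":29.2,"y":-3.0,"z":-0.9,"spin":-3.1},{"x":29.3,"y":-1.4,"z":-0.9,"spin":-3.1},{"x":29.4,"y":0.2,"z":-0.9,"spin":-3.1},{"x":18.3,"y":-12.6,"z":-15.4,"spin":-1.0},{"x":18.5,"y":-12.3,"z":-15.4,"spin":-1.0},{"x":18.7,"y":-12.0,"z":-15.4,"spin":-1.0},{"x":18.9,"y":-11.6,"z":-15.4,"spin":-1.0},{"x":19.1,"y":-11.3,"z":-15.4,"spin":-1.0},{"x":19.3,"y":-11.0,"z":-15.4,"spin":-1.0},{"x":19.5,"y":-10.6,"z":-15.4,"spin":-1.0}]
[{"x":19.7,"y":-10.3,"z":-15.4,"spin":-1.0},{"x":19.9,"y":-10.0,"z":-15.4,"spin":-1.0},{"x":20.0,"y":-9.6,"z":-15.4,"spin":-1.0}]
final toolx [ 0.56  0.38 -0.73] y [ 0.77 -0.57  0.29] z [-0.31 -0.72 -0.62]
```

Call:
arm_command --motion '[{"x": 11.3, "y": -12, "z": 24, "spin": -2}, {"x": 11.7, "y": -11.6, "z": 24, "spin": -2}, {"x": 12, "y": -11.2, "z": 24, "spin": -2}, {"x": 12.4, "y": -10.7, "z": 24, "spin": -2}, {"x": 12.8, "y": -10.3, "z": 24, "spin": -2}, {"x": 13.2, "y": -10, "z": 24, "spin": -2}, {"x": 13.5, "y": -9.4, "z": 24, "spin": -2}, {"x": 13.8, "y": -9, "z": 24, "spin": -2}, {"x": 14, "y": -8.4, "z": 24, "spin": -2}, {"x": 14.4, "y": -8, "z": 24, "spin": -2}]'

```text
clock: 19.72
position: [0.0097, -0.4162, 0.7501]
ee_rot: [[0.948, 0.022, -0.317], [-0.225, -0.658, -0.718], [-0.225, 0.752, -0.619]]
contact_force: [-0.1, 0.3, -2.4]
grip_width: 0.0137
```

Call:
arm_command --motion '[{"x": 23.6, "y": -17.5, "z": -1, "spin": -3}, {"x": 24.5, "y": -16, "z": -1, "spin": -3}, {"x": 25.3, "y": -15, "z": -1, "spin": -3}, {"x": 26, "y": -13.5, "z": -1, "spin": -3}, {"x": 26.8, "y": -12, "z": -1, "spin": -3}, {"x": 27.4, "y": -10.6, "z": -1, "spin": -3}, {"x": 28, "y": -9, "z": -1, "spin": -3}, {"x": 28.4, "y": -7.6, "z": -1, "spin": -3}, {"x": 28.7, "y": -6, "z": -1, "spin": -3}, {"x": 29, "y": -4.5, "z": -1, "spin": -3}]'

```text
clock: 20.55
position: [0.2352, -0.348, 0.5732]
ee_rot: [[0.811, 0.492, -0.316], [0.135, -0.683, -0.717], [-0.569, 0.539, -0.621]]
contact_force: [0.0, -0.4, -3.3]
grip_width: 0.0142
```

```bash
python3 - <<'E'
from h import *
st()
snap('side','s5')
plan([(300,-330,480),(390,-88,400)],[-10,-10],spd=30)
E
```

```text
t 20.55 p [ 235.2 -348.   573.2] R [[0.811, 0.492, -0.316], [0.135, -0.683, -0.717], [-0.569, 0.539, -0.621]] q [-0.58 -0.15 -0.16  1.35 -0.88  2.06] F [ 0.  -0.4 -3.3] w 0.0142
[{"x":25.7,"y":-6.8,"z":5.8,"spin":-2.5},{"x":25.9,"y":-5.7,"z":5.8,"spin":-2.5},{"x":26.2,"y":-4.6,"z":5.8,"spin":-2.5},{"x":26.3,"y":-3.4,"z":5.8,"spin":-2.5},{"x":17.9,"y":-13.5,"z":-15.1,"spin":-1.0},{"x":18.2,"y":-13.1,"z":-15.1,"spin":-1.0},{"x":18.4,"y":-12.8,"z":-15.1,"spin":-1.0},{"x":18.6,"y":-12.5,"z":-15.1,"spin":-1.0},{"x":18.8,"y":-12.2,"z":-15.1,"spin":-1.0},{"x":19.0,"y":-11.8,"z":-15.1,"spin":-1.0}]
[{"x":19.2,"y":-11.5,"z":-15.1,"spin":-1.0},{"x":19.4,"y":-11.2,"z":-15.1,"spin":-1.0},{"x":19.6,"y":-10.8,"z":-15.1,"spin":-1.0},{"x":19.8,"y":-10.5,"z":-15.1,"spin":-1.0}]
final toolx [ 0.59  0.37 -0.72] y [ 0.74 -0.6   0.3 ] z [-0.32 -0.71 -0.63]
```

View pics/s5.png

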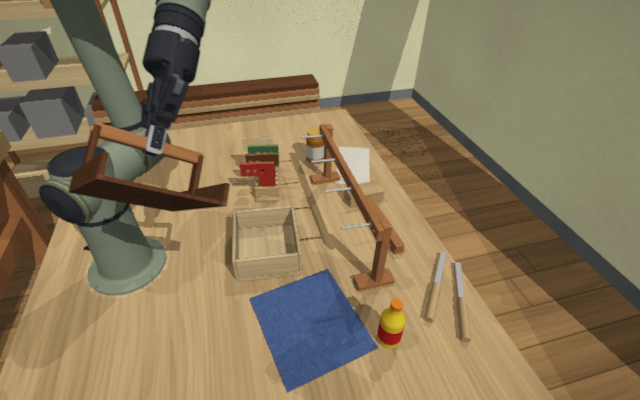

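The tray is held and tilted, its mouth is still uphill, and no chips are on the bench. The bare mat is at (312,327).

Call:
arm_command --motion '[{"x": 25.7, "y": -6.8, "z": 5.8, "spin": -2.5}, {"x": 26, "y": -5.7, "z": 5.8, "spin": -2.5}, {"x": 26.2, "y": -4.6, "z": 5.8, "spin": -2.5}, {"x": 26.3, "y": -3.4, "z": 5.8, "spin": -2.5}, {"x": 18, "y": -13.5, "z": -15, "spin": -1}, {"x": 18.2, "y": -13, "z": -15, "spin": -1}, {"x": 18.4, "y": -12.8, "z": -15, "spin": -1}, {"x": 18.6, "y": -12.5, "z": -15, "spin": -1}, {"x": 18.8, "y": -12.2, "z": -15, "spin": -1}, {"x": 19, "y": -12, "z": -15, "spin": -1}]'

```text
clock: 21.43
position: [0.3521, -0.1878, 0.436]
ee_rot: [[0.646, 0.694, -0.318], [0.316, -0.622, -0.716], [-0.695, 0.362, -0.621]]
contact_force: [0.3, -0.1, -3.3]
grip_width: 0.0141
```

```bash
python3 - <<'E'
from h import *
st()
vision.read_camera('side');vision.read_camera('top')
for c in ('side','top'):lm(c,'scrap')
im=vision.read_camera('top');hsv=cv2.cvtColor(im,cv2.COLOR_RGB2HSV);bl=cv2.inRange(hsv,(105,120,50),(125,255,255));ys,xs=np.where(bl);b=cv2.boxPoints(cv2.minAreaRect(np.c_[xs,ys].astype(np.float32)));C=np.array([ray('top',p,.004) for p in b]);print('mat',len(xs),C.round(3).tolist(),C.mean(0))
plan([(390,-88,248)],[-10],spd=30)
E
```

```text
t 21.4333 p [ 352.1 -187.8  436. ] R [[0.646, 0.694, -0.318], [0.316, -0.622, -0.716], [-0.695, 0.362, -0.621]] q [-0.1   0.18 -0.18  1.59 -0.84  2.54] F [ 0.3 -0.1 -3.3] w 0.0141
side scrap [([350, -176, 447], 0.63), ([404, -53, 6], 0.59)]
top scrap [([409, -299, 434], 0.6)]
mat 3578 [[0.565, -0.168, 0.004], [0.619, -0.432, 0.004], [0.421, -0.463, 0.004], [0.369, -0.204, 0.004]] [ 0.4934095 -0.3166652  0.004    ]
[{"x":23.5,"y":-13.1,"z":4.0,"spin":-1.2},{"x":23.8,"y":-12.6,"z":4.0,"spin":-1.2},{"x":24.0,"y":-12.0,"z":4.0,"spin":-1.2},{"x":24.3,"y":-11.5,"z":4.0,"spin":-1.2},{"x":24.5,"y":-11.0,"z":4.0,"spin":-1.2},{"x":24.8,"y":-10.4,"z":4.0,"spin":-1.2},{"x":25.0,"y":-9.9,"z":4.0,"spin":-1.2},{"x":25.2,"y":-9.4,"z":4.0,"spin":-1.2}]
final toolx [ 0.51  0.42 -0.75] y [ 0.8  -0.56  0.24] z [-0.32 -0.72 -0.62]
```

Call:
arm_command --motion '[{"x": 23.5, "y": -13, "z": 4, "spin": -1.2}, {"x": 23.8, "y": -12.6, "z": 4, "spin": -1.2}, {"x": 24, "y": -12, "z": 4, "spin": -1.2}, {"x": 24.3, "y": -11.5, "z": 4, "spin": -1.2}, {"x": 24.5, "y": -11, "z": 4, "spin": -1.2}, {"x": 24.8, "y": -10.4, "z": 4, "spin": -1.2}, {"x": 25, "y": -10, "z": 4, "spin": -1.2}, {"x": 25.2, "y": -9.4, "z": 4, "spin": -1.2}, {"x": 0, "y": 0, "z": 0, "spin": 0}]'

```text
clock: 22.43
position: [0.3895, -0.0875, 0.2446]
ee_rot: [[0.518, 0.793, -0.321], [0.416, -0.561, -0.716], [-0.748, 0.237, -0.62]]
contact_force: [-0.7, -0.5, -2.9]
grip_width: 0.0144
```

```bash
python3 - <<'E'
from h import *
st()
snap('top','t6');lm('top','tray_lip');lm('top','tray_bar');lm('top','scrap')
E
```

```text
t 22.4333 p [389.5 -87.5 244.6] R [[0.518, 0.793, -0.321], [0.416, -0.561, -0.716], [-0.748, 0.237, -0.62]] q [ 0.11  0.47 -0.31  1.36 -0.74  2.64] F [-0.7 -0.5 -2.9] w 0.0144
top tray_lip [([456, -197, 230], 0.56)]
top tray_bar [([391, -82, 251], 0.96)]
top scrap [([411, -47, 2], 0.77), ([683, 403, 0], 0.34)]
```

View pics/t6.png

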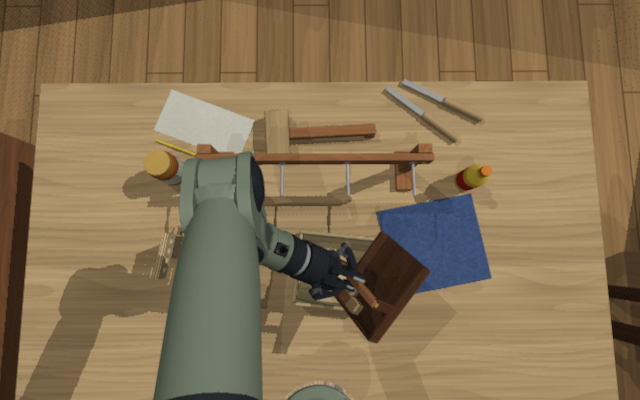

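Call:
arm_command --motion '[{"x": 0, "y": 0, "z": 0, "spin": -4}, {"x": 0, "y": 0, "z": 0, "spin": -7.1}, {"x": 0, "y": 0, "z": 0, "spin": -7.1}, {"x": 0, "y": 0, "z": 0, "spin": -7.1}, {"x": 0, "y": 0, "z": 0, "spin": -7.1}, {"x": 0, "y": 0, "z": 0, "spin": -7.1}, {"x": 0, "y": 0, "z": 0, "spin": -7.1}, {"x": 0, "y": 0, "z": 0, "spin": -7.1}, {"x": 0, "y": 0, "z": 0, "spin": -7.1}, {"x": 0, "y": 0, "z": 0, "spin": -7.1}]'

```text
clock: 23.47
position: [0.3901, -0.089, 0.2497]
ee_rot: [[-0.541, 0.779, -0.317], [0.674, 0.176, -0.717], [-0.502, -0.602, -0.621]]
contact_force: [0.6, -0.4, -2.4]
grip_width: 0.0139
```

Call:
arm_command --motion '[{"x": 0, "y": 0, "z": 0, "spin": -7.1}, {"x": 0, "y": 0, "z": 0, "spin": -7.1}, {"x": 0, "y": 0, "z": 0, "spin": -7.1}, {"x": 0, "y": 0, "z": 0, "spin": -7.1}, {"x": 0, "y": 0, "z": 0, "spin": -7.1}, {"x": 0, "y": 0, "z": 0, "spin": -6}, {"x": 0, "y": 0, "z": 0, "spin": 0}, {"x": 0, "y": 0, "z": 0, "spin": 0}, {"x": 0, "y": 0, "z": 0, "spin": 0}, {"x": 0, "y": 0, "z": 0, "spin": 0}]'

```text
clock: 24.3
position: [0.3897, -0.0885, 0.2485]
ee_rot: [[-0.92, 0.229, -0.318], [0.392, 0.576, -0.717], [0.019, -0.785, -0.62]]
contact_force: [0.2, 0.6, -3.4]
grip_width: 0.0143
```

```bash
python3 - <<'E'
from h import *
st()
snap('top','t7');lm('top','tray_lip');lm('top','tray_bar');lm('top','scrap');lm('top','chip0',6)
snap('side','s7');lm('side','chip0',6)
E
```

```text
t 24.3 p [389.7 -88.5 248.5] R [[-0.92, 0.229, -0.318], [0.392, 0.576, -0.717], [0.019, -0.785, -0.62]] q [ 0.11  0.46 -0.31  1.37 -0.74  0.73] F [ 0.2  0.6 -3.4] w 0.0143
top tray_lip [([396, -68, 123], 0.72)]
top tray_bar [([393, -82, 255], 0.92)]
top scrap [([412, -48, 0], 0.83)]
top chip0 [([332, -104, 195], 0.73), ([357, -115, 195], 0.61), ([790, -26, 1], 0.46)]
side chip0 [([790, -30, -2], 0.65), ([408, -29, 13], 0.59), ([370, 24, 31], 0.56), ([619, 229, 213], 0.53)]
```

View pics/s7.png

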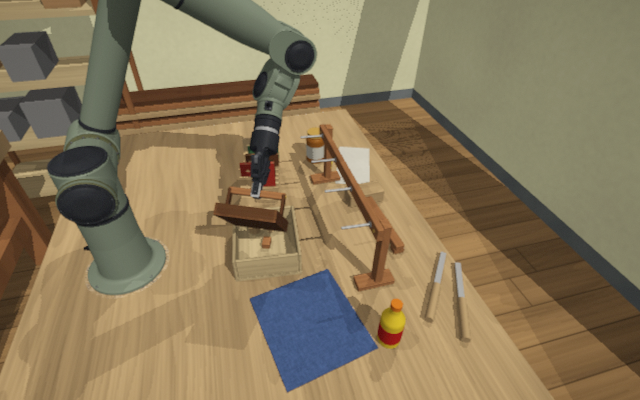

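One chip is in the box, at (266,242). Two seem to be stuck in the tray, so I'll shake it with spins and short strokes along the slope.

Call:
arm_command --motion '[{"x": 0, "y": 0, "z": 0, "spin": -7.1}, {"x": 0, "y": 0, "z": 0, "spin": -7.1}, {"x": 0, "y": 0, "z": 0, "spin": -7.1}, {"x": 0, "y": 0, "z": 0, "spin": 7.1}, {"x": 0, "y": 0, "z": 0, "spin": 7.1}, {"x": 0, "y": 0, "z": 0, "spin": 7.1}, {"x": 0, "y": -25, "z": 0, "spin": 0}, {"x": 0, "y": 25, "z": 0, "spin": 0}, {"x": 0, "y": 0, "z": 0, "spin": 0}, {"x": 0, "y": 0, "z": 0, "spin": 0}]'

```text
clock: 25.48
position: [0.3894, -0.0881, 0.2477]
ee_rot: [[-0.921, 0.225, -0.319], [0.39, 0.577, -0.718], [0.023, -0.785, -0.619]]
contact_force: [0.5, -0.0, -2.8]
grip_width: 0.014
```

```bash
python3 - <<'E'
from h import *
st()
snap('top','t8',(270,190,450,330),4);lm('top','chip0',6);lm('top','scrap')
vision.read_camera('side');lm('side','chip0',6)
E
```

```text
t 25.4833 p [389.4 -88.1 247.7] R [[-0.921, 0.225, -0.319], [0.39, 0.577, -0.718], [0.023, -0.785, -0.619]] q [ 0.11  0.46 -0.31  1.37 -0.74  0.73] F [ 0.5 -0.  -2.8] w 0.014
top chip0 [([362, 18, 23], 0.45)]
top scrap [([408, -51, -2], 0.57)]
side chip0 [([361, 18, 22], 0.66), ([410, -29, 13], 0.56)]
```

View pics/t8.png

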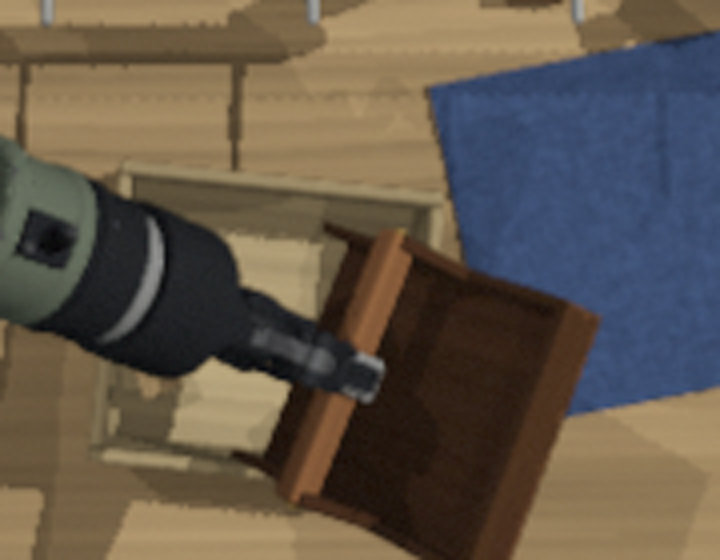

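```bash
python3 - <<'E'
from h import *
import kin
for r,z in((420,290),(450,290),(480,320),(450,320)): print(r,z,kin.ik(r,z,-np.radians(52)))
s=monitor.read_state();zt=np.array(s['ee_rot'])[:,2];b=np.arctan2(-zt[1],-zt[0]);print(np.degrees(b),np.degrees(np.arccos(-zt[2])))
P=lambda u:(u*np.cos(b)-76*np.sin(b),u*np.sin(b)+76*np.cos(b))
print(P(430))
plan([(385,-60,290),(330,220,290),(*P(440),290)],spd=36)
E
```

```text
420 290 (array([0.79, 0.33, 2.01]), np.float64(0.0))
450 290 (array([0.86, 0.46, 2.08]), np.float64(0.0))
480 320 (array([0.84, 0.52, 2.1 ]), np.float64(25.0))
450 320 (array([0.82, 0.46, 2.1 ]), np.float64(9.4))
66.05527651935255 51.74492176812605
(np.float64(105.05844982699864), np.float64(423.83808479176105))
[{"x":8.1,"y":-8.7,"z":-22.4,"spin":0.0},{"x":8.1,"y":-8.7,"z":-22.4,"spin":0.0},{"x":20.0,"y":18.6,"z":-22.9,"spin":0.0},{"x":20.0,"y":18.6,"z":-22.9,"spin":0.0},{"x":20.0,"y":18.6,"z":-22.9,"spin":0.0},{"x":20.0,"y":18.6,"z":-22.9,"spin":0.0},{"x":20.0,"y":18.6,"z":-22.9,"spin":0.0},{"x":20.0,"y":18.6,"z":-22.9,"spin":0.0},{"x":20.0,"y":18.6,"z":-22.9,"spin":0.0},{"x":20.0,"y":18.6,"z":-22.9,"spin":0.0}]
[{"x":31.8,"y":8.1,"z":-9.2,"spin":0.0},{"x":31.8,"y":8.1,"z":-9.2,"spin":0.0},{"x":31.8,"y":8.1,"z":-9.2,"spin":0.0},{"x":31.8,"y":8.1,"z":-9.2,"spin":0.0},{"x":31.8,"y":8.1,"z":-9.2,"spin":0.0},{"x":31.8,"y":8.1,"z":-9.2,"spin":0.0},{"x":31.8,"y":8.1,"z":-9.2,"spin":0.0},{"x":31.8,"y":8.1,"z":-9.2,"spin":0.0},{"x":31.8,"y":8.1,"z":-9.2,"spin":0.0}]
final toolx [-0.92  0.39  0.02] y [ 0.23  0.58 -0.78] z [-0.32 -0.72 -0.62]
```

Call:
arm_command --motion '[{"x": 8, "y": -8.7, "z": -22.4, "spin": 0}, {"x": 8, "y": -8.7, "z": -22.4, "spin": 0}, {"x": 20, "y": 18.6, "z": -23, "spin": 0}, {"x": 20, "y": 18.6, "z": -23, "spin": 0}, {"x": 20, "y": 18.6, "z": -23, "spin": 0}, {"x": 20, "y": 18.6, "z": -23, "spin": 0}, {"x": 20, "y": 18.6, "z": -23, "spin": 0}, {"x": 20, "y": 18.6, "z": -23, "spin": 0}, {"x": 20, "y": 18.6, "z": -23, "spin": 0}, {"x": 20, "y": 18.6, "z": -23, "spin": 0}]'

```text
clock: 26.57
position: [0.3301, 0.2219, 0.2905]
ee_rot: [[-0.921, 0.227, -0.317], [0.389, 0.577, -0.718], [0.02, -0.785, -0.62]]
contact_force: [0.8, 0.2, -2.7]
grip_width: 0.0139
```

Call:
arm_command --motion '[{"x": 31.8, "y": 8, "z": -9.2, "spin": 0}, {"x": 31.8, "y": 8, "z": -9.2, "spin": 0}, {"x": 31.8, "y": 8, "z": -9.2, "spin": 0}, {"x": 31.8, "y": 8, "z": -9.2, "spin": 0}, {"x": 31.8, "y": 8, "z": -9.2, "spin": 0}, {"x": 31.8, "y": 8, "z": -9.2, "spin": 0}, {"x": 31.8, "y": 8, "z": -9.2, "spin": 0}, {"x": 31.8, "y": 8, "z": -9.2, "spin": 0}, {"x": 31.8, "y": 8, "z": -9.2, "spin": 0}]'

```text
clock: 27.32
position: [0.1088, 0.434, 0.2913]
ee_rot: [[-0.921, 0.227, -0.317], [0.389, 0.578, -0.718], [0.02, -0.784, -0.62]]
contact_force: [1.2, -0.1, -2.1]
grip_width: 0.0139
```

```bash
python3 - <<'E'
from h import *
st()
snap('top','t9',(270,190,450,330),4);lm('top','chip0',6);lm('top','scrap')
snap('side','s9');lm('side','chip0',6)
E
```

```text
t 27.3167 p [108.8 434.  291.3] R [[-0.921, 0.227, -0.317], [0.389, 0.578, -0.718], [0.02, -0.784, -0.62]] q [1.16 0.83 0.42 2.06 0.   1.55] F [ 1.2 -0.1 -2.1] w 0.0139
top chip0 [([437, 15, 38], 0.59), ([406, -33, 11], 0.55), ([360, 16, 23], 0.51)]
top scrap [([408, -47, 1], 0.59)]
side chip0 [([361, 16, 24], 0.57), ([438, 15, 36], 0.53), ([406, -30, 15], 0.42)]
```

View pics/t9.png

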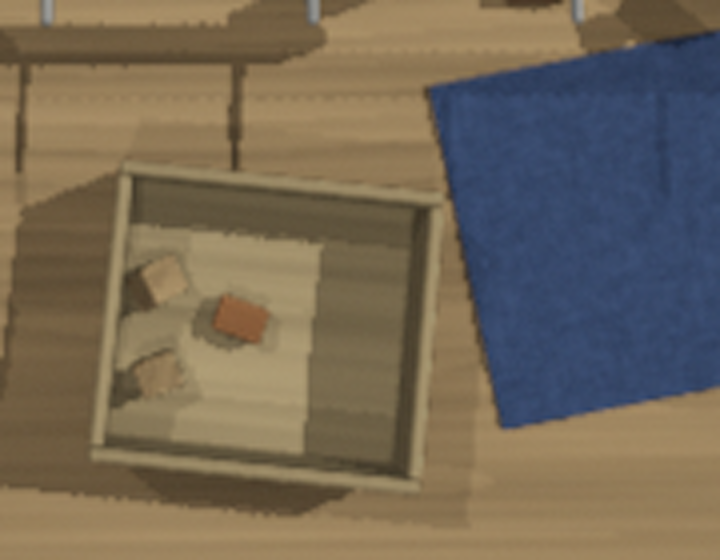

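The crop shows all three chips inside the box, at (162,280), (242,318) and (158,372). Now I'll level the tool; the model can tell me the path along the q4 limit.

```bash
python3 - <<'E'
from h import *
import kin
from scipy.optimize import least_squares
for u,z in((430,290),(430,350),(430,400),(430,450),(430,500),(430,550),(430,600),(430,640),(350,400),(350,500),(500,350),(500,450)):
    f=lambda q:np.array(kin.fk(kin.P,np.array([q[0],q[1],2.1])))-[u,z]
    b=least_squares(f,[.8,.4],bounds=([-.97,-1.3],[1.79,1.35])); print(u,z,b.x.round(2),round(b.cost,1),'tilt out',round(90-np.degrees(b.x[0]-b.x[1]+2.1),1))
im=vision.read_camera('top');hsv=cv2.cvtColor(im,cv2.COLOR_RGB2HSV);bl=cv2.inRange(hsv,(105,120,50),(125,255,255));ys,xs=np.where(bl)
c=max(cv2.findContours(bl,0,1)[0],key=cv2.contourArea);b=cv2.boxPoints(cv2.minAreaRect(c));C=np.array([ray('top',p,.004) for p in b]);print('mat',C.round(3).tolist(),C.mean(0), ray('top',c.reshape(-1,2).mean(0),.004), ray('top',(xs.mean(),ys.mean()),.004))
E
```

```text
430 290 [0.87 0.42] 0.0 tilt out -56.3
430 350 [0.73 0.42] 0.0 tilt out -48.0
430 400 [0.62 0.45] 0.0 tilt out -40.2
430 450 [0.52 0.49] 0.0 tilt out -32.1
430 500 [0.43 0.54] 0.0 tilt out -23.7
430 550 [0.35 0.61] 0.0 tilt out -15.2
430 600 [0.28 0.69] 0.0 tilt out -6.8
430 640 [0.24 0.77] 0.0 tilt out -0.2
350 400 [0.56 0.22] 0.0 tilt out -49.7
350 500 [0.32 0.33] 0.0 tilt out -29.4
500 350 [0.78 0.63] 0.0 tilt out -39.0
500 450 [0.6  0.69] 0.0 tilt out -25.3
mat [[0.565, -0.168, 0.004], [0.617, -0.438, 0.004], [0.383, -0.471, 0.004], [0.334, -0.208, 0.004]] [ 0.47460688 -0.32118753  0.004     ] [ 0.469486  -0.3200856  0.004    ] [ 0.47203526 -0.31880078  0.004     ]
```

Call:
arm_command --motion '[{"x": 0, "y": -31, "z": -25, "spin": 0}, {"x": 0, "y": -31, "z": -25, "spin": 0}, {"x": 0, "y": -30, "z": -26, "spin": 0}, {"x": 0, "y": -29, "z": -27, "spin": 0}, {"x": 0, "y": -28, "z": -28, "spin": 0}, {"x": 0, "y": -28, "z": -29, "spin": 0}, {"x": 0, "y": -27, "z": -30, "spin": 0}, {"x": 0, "y": -26, "z": -30, "spin": 0}, {"x": 0, "y": -25, "z": -31, "spin": 0}, {"x": 0, "y": -24, "z": -32, "spin": 0}]'

```text
clock: 28.45
position: [0.085, 0.3152, 0.4603]
ee_rot: [[-0.918, 0.287, -0.272], [0.395, 0.705, -0.589], [0.023, -0.648, -0.761]]
contact_force: [-0.2, 0.2, -3.1]
grip_width: 0.014
```

```bash
python3 - <<'E'
from h import *
st()
E
```

```text
t 28.45 p [ 85.  315.2 460.3] R [[-0.918, 0.287, -0.272], [0.395, 0.705, -0.589], [0.023, -0.648, -0.761]] q [ 1.1   0.38  0.2   2.1  -0.02  1.51] F [-0.2  0.2 -3.1] w 0.014
```

Call:
arm_command --motion '[{"x": 0, "y": 0, "z": -41, "spin": 0}, {"x": 0, "y": 0, "z": -41, "spin": 0}, {"x": 0, "y": 0, "z": -41, "spin": 0}, {"x": 0, "y": 0, "z": -41, "spin": 0}, {"x": 0, "y": 0, "z": -41, "spin": 0}, {"x": 0, "y": 0, "z": -41, "spin": 0}, {"x": 0, "y": 0, "z": -41, "spin": 0}, {"x": 0, "y": 0, "z": -41, "spin": 0}]'

```text
clock: 29.12
position: [0.1335, 0.3887, 0.4828]
ee_rot: [[-0.92, 0.335, -0.204], [0.392, 0.809, -0.438], [0.018, -0.483, -0.876]]
contact_force: [0.2, 0.1, -2.4]
grip_width: 0.0144
```

```bash
python3 - <<'E'
from h import *
st()
E
```

```text
t 29.1167 p [133.5 388.7 482.8] R [[-0.92, 0.335, -0.204], [0.392, 0.809, -0.438], [0.018, -0.483, -0.876]] q [ 1.08  0.43  0.46  2.1  -0.03  1.49] F [ 0.2  0.1 -2.4] w 0.0144
```

Call:
arm_command --motion '[{"x": 6, "y": -6, "z": -40, "spin": 0}, {"x": 6, "y": -6, "z": -40, "spin": 0}, {"x": 6, "y": -6, "z": -40, "spin": 0}, {"x": 5, "y": -6, "z": -40, "spin": 0}, {"x": 5, "y": -6, "z": -40, "spin": 0}, {"x": 0, "y": -6, "z": -40, "spin": 0}, {"x": 0, "y": -5, "z": -40, "spin": 0}, {"x": 0, "y": -5, "z": -40, "spin": 0}, {"x": 0, "y": -4, "z": -40, "spin": 0}, {"x": 0, "y": -4, "z": -40, "spin": 0}]'

```text
clock: 29.95
position: [0.1193, 0.389, 0.5728]
ee_rot: [[-0.922, 0.375, -0.099], [0.387, 0.899, -0.206], [0.011, -0.228, -0.974]]
contact_force: [1.0, 0.7, -2.4]
grip_width: 0.0141
```

```bash
python3 - <<'E'
from h import *
st()
E
```

```text
t 29.95 p [119.3 389.  572.8] R [[-0.922, 0.375, -0.099], [0.387, 0.899, -0.206], [0.011, -0.228, -0.974]] q [ 1.1   0.27  0.57  2.1  -0.01  1.49] F [ 1.   0.7 -2.4] w 0.0141
```

Call:
arm_command --motion '[{"x": 4, "y": -3, "z": -40, "spin": 0}, {"x": 0, "y": -3, "z": -40, "spin": 0}, {"x": 0, "y": -2, "z": -40, "spin": 0}, {"x": 0, "y": -2, "z": -40, "spin": 0}, {"x": 0, "y": -1, "z": -40, "spin": 0}, {"x": 0, "y": 0, "z": -40, "spin": 0}, {"x": 0, "y": 0, "z": -40, "spin": 0}]'

```text
clock: 30.53
position: [0.1173, 0.3771, 0.6386]
ee_rot: [[-0.922, 0.386, -0.016], [0.386, 0.922, -0.035], [0.002, -0.038, -0.999]]
contact_force: [1.5, -0.4, -1.3]
grip_width: 0.0144
```

```bash
python3 - <<'E'
from h import *
st()
E
```

```text
t 30.5333 p [117.3 377.1 638.6] R [[-0.922, 0.386, -0.016], [0.386, 0.922, -0.035], [0.002, -0.038, -0.999]] q [ 1.08  0.17  0.66  2.1  -0.    1.48] F [ 1.5 -0.4 -1.3] w 0.0144
```

One row more levels it; then back to the mat.

Call:
arm_command --motion '[{"x": 0, "y": 0, "z": -40, "spin": 0}, {"x": 0, "y": 0, "z": -15, "spin": 0}]'

```text
clock: 30.7
position: [0.116, 0.3724, 0.653]
ee_rot: [[-0.922, 0.386, 0.002], [0.386, 0.922, 0.002], [-0.001, 0.002, -1.0]]
contact_force: [-1.4, -0.2, -3.2]
grip_width: 0.0139
```

```bash
python3 - <<'E'
from h import *
st()
s=monitor.read_state();R=np.array(s['ee_rot']);y=np.degrees(np.arctan2(R[1,1],R[0,1]));print('yaw y',y)
h=np.array([np.cos(np.radians(101)),np.sin(np.radians(101))]);b=np.array([473,-320])-15*h;print('bar target',b)
vision.read_camera('top');lm('top','tray_bar');lm('top','tray_lip');lm('top','tray')
plan([(350,200,480),(440,-150,400),(b[0],b[1],200)],[0,-20,y-101+20],spd=40)
E
```

```text
t 30.7 p [116.  372.4 653. ] R [[-0.922, 0.386, 0.002], [0.386, 0.922, 0.002], [-0.001, 0.002, -1.0]] q [ 1.08  0.15  0.68  2.1  -0.    1.48] F [-1.4 -0.2 -3.2] w 0.0139
yaw y 67.29458374505046
bar target [ 475.86213493 -334.72440775]
top tray_bar []
top tray_lip [([620, 230, 210], 0.35)]
top tray []
[{"x":-31.4,"y":-7.7,"z":19.0,"spin":0.0},{"x":-31.4,"y":-7.7,"z":19.0,"spin":0.0},{"x":-31.4,"y":-7.7,"z":19.0,"spin":0.0},{"x":-31.4,"y":-7.7,"z":19.0,"spin":0.0},{"x":-31.4,"y":-7.7,"z":19.0,"spin":0.0},{"x":-31.4,"y":-7.7,"z":19.0,"spin":0.0},{"x":-31.4,"y":-7.7,"z":19.0,"spin":0.0},{"x":-31.4,"y":-7.7,"z":19.0,"spin":0.0},{"x":-31.4,"y":-7.7,"z":19.0,"spin":0.0},{"x":-21.8,"y":-28.8,"z":8.1,"spin":-2.0}]
[{"x":-20.8,"y":-29.5,"z":8.1,"spin":-2.0},{"x":-19.7,"y":-30.2,"z":8.1,"spin":-2.0},{"x":-18.7,"y":-30.9,"z":8.1,"spin":-2.0},{"x":-17.6,"y":-31.5,"z":8.1,"spin":-2.0},{"x":-16.5,"y":-32.1,"z":8.1,"spin":-2.0},{"x":-15.3,"y":-32.7,"z":8.1,"spin":-2.0},{"x":-14.2,"y":-33.2,"z":8.1,"spin":-2.0},{"x":-13.0,"y":-33.7,"z":8.1,"spin":-2.0},{"x":-11.8,"y":-34.1,"z":8.1,"spin":-2.0},{"x":-6.4,"y":-26.0,"z":28.7,"spin":-2.0}]
[{"x":-5.5,"y":-26.2,"z":28.7,"spin":-2.0},{"x":-4.6,"y":-26.4,"z":28.7,"spin":-2.0},{"x":-3.7,"y":-26.5,"z":28.7,"spin":-2.0},{"x":-2.8,"y":-26.6,"z":28.7,"spin":-2.0},{"x":-1.9,"y":-26.7,"z":28.7,"spin":-2.0},{"x":-0.9,"y":-26.8,"z":28.7,"spin":-2.0}]
final toolx [-0.98 -0.19  0.  ] y [-0.19  0.98 -0.  ] z [-0. -0. -1.]
```

Call:
arm_command --motion '[{"x": -31.4, "y": -7.7, "z": 19, "spin": 0}, {"x": -31.4, "y": -7.7, "z": 19, "spin": 0}, {"x": -31.4, "y": -7.7, "z": 19, "spin": 0}, {"x": -31.4, "y": -7.7, "z": 19, "spin": 0}, {"x": -31.4, "y": -7.7, "z": 19, "spin": 0}, {"x": -31.4, "y": -7.7, "z": 19, "spin": 0}, {"x": -31.4, "y": -7.7, "z": 19, "spin": 0}, {"x": -31.4, "y": -7.7, "z": 19, "spin": 0}, {"x": -31.4, "y": -7.7, "z": 19, "spin": 0}, {"x": -21.8, "y": -28.8, "z": 8, "spin": -2}]'

```text
clock: 31.73
position: [0.3615, 0.1643, 0.4678]
ee_rot: [[-0.936, 0.352, -0.006], [0.352, 0.936, -0.004], [0.004, -0.005, -1.0]]
contact_force: [0.4, -0.1, -2.9]
grip_width: 0.0142
```

Call:
arm_command --motion '[{"x": -20.8, "y": -29.5, "z": 8, "spin": -2}, {"x": -19.7, "y": -30.2, "z": 8, "spin": -2}, {"x": -18.7, "y": -31, "z": 8, "spin": -2}, {"x": -17.6, "y": -31.5, "z": 8, "spin": -2}, {"x": -16.5, "y": -32, "z": 8, "spin": -2}, {"x": -15.3, "y": -32.7, "z": 8, "spin": -2}, {"x": -14.2, "y": -33.2, "z": 8, "spin": -2}, {"x": -13, "y": -33.7, "z": 8, "spin": -2}, {"x": -11.8, "y": -34, "z": 8, "spin": -2}, {"x": -6.4, "y": -26, "z": 28.7, "spin": -2}]'

```text
clock: 32.57
position: [0.447, -0.1799, 0.3735]
ee_rot: [[-1.0, 0.012, 0.003], [0.012, 1.0, -0.005], [-0.003, -0.005, -1.0]]
contact_force: [0.6, 0.0, -2.2]
grip_width: 0.0139
```

Call:
arm_command --motion '[{"x": -5.5, "y": -26.2, "z": 28.7, "spin": -2}, {"x": -4.6, "y": -26.4, "z": 28.7, "spin": -2}, {"x": -3.7, "y": -26.5, "z": 28.7, "spin": -2}, {"x": -2.8, "y": -26.6, "z": 28.7, "spin": -2}, {"x": -2, "y": -26.7, "z": 28.7, "spin": -2}, {"x": -1, "y": -26.8, "z": 28.7, "spin": -2}, {"x": 0, "y": 0, "z": 0, "spin": 0}]'

```text
clock: 33.15
position: [0.4741, -0.3362, 0.1925]
ee_rot: [[-0.981, -0.193, -0.009], [-0.193, 0.981, 0.003], [0.008, 0.005, -1.0]]
contact_force: [-0.7, 1.3, -3.8]
grip_width: 0.0139
```

```bash
python3 - <<'E'
from h import *
st()
s=monitor.read_state();R=np.array(s['ee_rot']);y=np.degrees(np.arctan2(R[1,1],R[0,1]));print('yaw y',y)
for c in ('top','side'):
    vision.read_camera(c);[lm(c,n) for n in ('tray_bar','tray_lip','tray','scrap')]
plan([(475.9,-334.7,80)],[y-101],spd=30)
E
```

```text
t 33.15 p [ 474.1 -336.2  192.5] R [[-0.981, -0.193, -0.009], [-0.193, 0.981, 0.003], [0.008, 0.005, -1.0]] q [-0.74  0.42 -0.16  1.   -0.   -0.94] F [-0.7  1.3 -3.8] w 0.0139
yaw y 101.12894629584521
top tray_bar [([472, -338, 203], 0.84), ([409, -49, 0], 0.5)]
top tray_lip [([791, -30, -1], 0.72), ([453, -228, 129], 0.68)]
top tray [([476, -321, 123], 0.84)]
top scrap [([410, -45, 2], 0.82)]
side tray_bar [([475, -332, 214], 0.87)]
side tray_lip [([453, -224, 138], 0.85)]
side tray [([474, -316, 134], 0.8)]
side scrap [([408, -48, 3], 0.76), ([359, 19, 24], 0.2)]
[{"x":0.3,"y":0.0,"z":24.4,"spin":0.0},{"x":0.3,"y":0.0,"z":24.4,"spin":0.0},{"x":0.3,"y":0.0,"z":24.4,"spin":0.0},{"x":0.3,"y":0.0,"z":24.4,"spin":0.0},{"x":0.3,"y":0.0,"z":24.4,"spin":0.0}]
final toolx [-0.98 -0.19 -0.  ] y [-0.19  0.98 -0.  ] z [ 0. -0. -1.]
```

Call:
arm_command --motion '[{"x": 0, "y": 0, "z": 24, "spin": 0}, {"x": 0, "y": 0, "z": 24, "spin": 0}, {"x": 0, "y": 0, "z": 24, "spin": 0}, {"x": 0, "y": 0, "z": 22, "spin": 0}, {"x": 0, "y": 0, "z": 15, "spin": 0}, {"x": 0, "y": 0, "z": 7, "spin": 0}, {"x": 0, "y": 0, "z": 3, "spin": 0}, {"x": 0, "y": 0, "z": 0, "spin": 0}]'

```text
clock: 34.32
position: [0.477, -0.3346, 0.0821]
ee_rot: [[-0.981, -0.196, -0.0], [-0.196, 0.981, -0.003], [0.001, -0.003, -1.0]]
contact_force: [-0.3, -0.6, -2.1]
grip_width: 0.0137
```

Call:
arm_command --motion '[{"x": 0, "y": 0, "z": 5, "spin": 0}, {"x": 0, "y": 0, "z": 4, "spin": 0}, {"x": 0, "y": 0, "z": 2, "spin": 0}, {"x": 0, "y": 0, "z": 0, "spin": 0}, {"x": 0, "y": 0, "z": 0, "spin": 0}]'

```text
clock: 34.73
position: [0.4774, -0.3353, 0.0717]
ee_rot: [[-0.981, -0.196, 0.001], [-0.196, 0.981, -0.004], [-0.0, -0.004, -1.0]]
contact_force: [-0.4, -1.7, 1.3]
grip_width: 0.0143
```

Call:
arm_command --motion '[{"x": 0, "y": 0, "z": 0, "spin": 0}, {"x": 0, "y": 0, "z": 0, "spin": 0}, {"x": 0, "y": 0, "z": 0, "spin": 0}, {"x": 0, "y": 0, "z": 0, "spin": 0}, {"x": 0, "y": 0, "z": 0, "spin": 0}, {"x": 0, "y": 0, "z": -20, "spin": 0}, {"x": 0, "y": 0, "z": -35, "spin": 0}, {"x": 0, "y": 0, "z": -40, "spin": 0}, {"x": 0, "y": 0, "z": -40, "spin": 0}, {"x": 0, "y": 0, "z": -40, "spin": 0}]' --jaw 100

```text
clock: 35.57
position: [0.4765, -0.3338, 0.2477]
ee_rot: [[-0.981, -0.196, -0.001], [-0.196, 0.981, -0.002], [0.001, -0.002, -1.0]]
contact_force: [0.4, -0.7, -0.8]
grip_width: 0.0854
```

Call:
arm_command --motion '[{"x": -10, "y": 38, "z": -15, "spin": 0}, {"x": -10, "y": 38, "z": -15, "spin": 0}, {"x": -5, "y": 38, "z": -15, "spin": 0}, {"x": 0, "y": 38, "z": -15, "spin": 0}, {"x": 0, "y": 38, "z": 0, "spin": 0}, {"x": 0, "y": 38, "z": 0, "spin": 0}, {"x": 0, "y": 38, "z": 0, "spin": 0}, {"x": 0, "y": 38, "z": 0, "spin": 0}, {"x": 0, "y": 38, "z": 0, "spin": 0}, {"x": 0, "y": 38, "z": 0, "spin": 0}]'

```text
clock: 36.4
position: [0.4261, 0.0444, 0.3048]
ee_rot: [[-0.981, -0.195, 0.0], [-0.195, 0.981, -0.003], [0.0, -0.003, -1.0]]
contact_force: [1.3, -0.4, -0.6]
grip_width: 0.0855
```

```bash
python3 - <<'E'
from h import *
st()
B=['bracket_birch','bracket_walnut','bracket_red','bracket_green']
for c in ('top','side'):
    snap(c,c+'10')
    for n in ['tray_bar','tray_lip','tray','scrap','rack','peg0']+B: lm(c,n,4)
    for n in B:
        for m in nets.silhouettes(c,n)[:1]:
            ys,xs=np.where(m['mask']); r=cv2.minAreaRect(np.c_[xs,ys].astype(np.float32)); print(n,'mask',round(m['score'],2),len(xs),r)
E
```

```text
t 36.4 p [426.1  44.4 304.8] R [[-0.981, -0.195, 0.0], [-0.195, 0.981, -0.003], [0.0, -0.003, -1.0]] q [-0.07  0.05 -0.34  1.17 -0.   -0.26] F [ 1.3 -0.4 -0.6] w 0.0855
top tray_bar [([474, -336, 80], 0.64)]
top tray_lip [([453, -229, 9], 0.78)]
top tray [([478, -322, 3], 0.76)]
top scrap [([410, -47, 0], 0.69)]
top rack [([466, 286, 5], 0.77)]
top peg0 [([624, 74, 216], 0.95), ([619, -70, 209], 0.84), ([621, 233, 210], 0.74), ([621, -219, 209], 0.62)]
top bracket_birch [([482, 369, 18], 0.92)]
top bracket_walnut []
top bracket_red []
top bracket_green []
bracket_birch mask 0.79 748 ((166.85296630859375, 255.58824157714844), (19.887920379638672, 48.749656677246094), 14.03624439239502)
bracket_walnut mask 0.96 596 ((210.6422882080078, 255.81153869628906), (14.646867752075195, 49.290653228759766), 15.255120277404785)
bracket_green mask 0.96 604 ((190.8411865234375, 250.96470642089844), (16.81210708618164, 45.77231979370117), 12.528807640075684)
side tray_bar [([476, -332, 85], 0.9), ([470, 290, 2], 0.19)]
side tray_lip [([454, -225, 7], 0.69)]
side tray [([478, -317, 3], 0.81), ([649, -417, -4], 0.25)]
side scrap [([407, -48, 2], 0.67), ([410, -33, 14], 0.3)]
side rack [([472, 290, 1], 0.9)]
side peg0 [([618, 81, 213], 0.96), ([789, -32, -3], 0.75), ([619, -222, 215], 0.73), ([621, -69, 210], 0.69)]
side bracket_birch []
side bracket_walnut []
side bracket_red [([450, 211, 16], 0.89)]
side bracket_green []
bracket_birch mask 0.68 131 ((251.0, 142.5), (11.0, 16.0), 90.0)
bracket_walnut mask 0.86 273 ((262.5069274902344, 162.16636657714844), (17.609718322753906, 32.88813018798828), 87.61405944824219)
bracket_red mask 0.98 639 ((257.5, 174.0), (24.0, 35.0), 90.0)
bracket_green mask 0.73 171 ((263.0, 149.0), (8.0, 30.0), 90.0)
```

Call:
arm_command --motion '[{"x": 30, "y": -30, "z": 0, "spin": 0}, {"x": 30, "y": -30, "z": 0, "spin": 0}, {"x": 10, "y": -40, "z": 0, "spin": 0}, {"x": 0, "y": -40, "z": 0, "spin": 0}, {"x": 0, "y": -40, "z": 0, "spin": 0}, {"x": 0, "y": -40, "z": 0, "spin": 0}, {"x": 0, "y": 0, "z": 0, "spin": 0}]' --jaw 35

```text
clock: 38.48
position: [0.4036, -0.1917, 0.3051]
ee_rot: [[-0.982, -0.189, 0.001], [-0.189, 0.982, -0.006], [0.0, -0.006, -1.0]]
contact_force: [0.0, -0.1, 0.2]
grip_width: 0.0302
```

```bash
cat > brk.py <<'E'
from h import *
from scipy.optimize import minimize
S={'birch':(-27,83,27,13.9),'walnut':(-45,70,30,5.3),'red':(-28,87,28,14.2),'green':(-45,65,25,5.6)}
def render(cam,n,x,y,a,z0=14):
    y0,y1,w,_=S[n];img=np.zeros((400,640),np.uint8);c,s=np.cos(a),np.sin(a)
    for (ya,yb,za,zb) in ((y0,y1,85,135),(-w,w,40 if cam=='top' else 60,85)):
        Q=[[x+c*v*0-s*v+c*t,y+c*v+s*t,z0+k] for v in(ya,yb) for t in(-6,6) for k in(za,zb)]
        p=proj(cam,np.array(Q)/1000); cv2.fillConvexPoly(img,cv2.convexHull((p*16).astype(np.int32)),1,shift=4)
    return img.astype(bool)
def fit(n,a,xy,masks,z0=14):
    f=lambda v:-sum((render(c,n,*v[:2],v[2]/100,z0)&m).sum()/(render(c,n,*v[:2],v[2]/100,z0)|m).sum() for c,m in masks.items())
    r=minimize(f,[*xy,a*100],method='Nelder-Mead',options=dict(initial_simplex=[[*xy,a*100],[xy[0]+10,xy[1],a*100],[xy[0],xy[1]+10,a*100],[*xy,a*100+15]],maxfev=150))
    return r.x[:2].round(1),np.degrees(r.x[2]/100).round(1),round(-r.fun,3)
def masks(n,cams=('top',)):
    out={}
    for c in cams:
        r=nets.silhouettes(c,'bracket_'+n)
        if r: out[c]=r[0]['mask']; 
    return out
E
python3 - <<'E'
from brk import *
st();snap('top','t11');vision.read_camera('side')
for n,xy in dict(birch=(481,367),walnut=(465,261),red=(453,209),green=(474,316)).items():
    m=masks(n);lm('top','bracket_'+n)
    if m:
        for a in (-1.7+np.pi/2-np.pi/2+0.03,1.47): print(n,'yaw(local y dir = yaw+90)',fit(n,a,xy,m))
E
```

```text
t 38.4833 p [ 403.6 -191.7  305.1] R [[-0.982, -0.189, 0.001], [-0.189, 0.982, -0.006], [0.0, -0.006, -1.0]] q [-0.61  0.09 -0.31  1.17 -0.   -0.8 ] F [ 0.  -0.1  0.2] w 0.0302
top bracket_birch [([479, 365, 18], 0.77)]
birch yaw(local y dir = yaw+90) (array([428. , 383.9]), np.float64(-112.1), np.float64(0.662))
birch yaw(local y dir = yaw+90) (array([480.7, 369.8]), np.float64(79.7), np.float64(0.947))
top bracket_walnut [([465, 261, 13], 0.56)]
walnut yaw(local y dir = yaw+90) (array([441.5, 267.2]), np.float64(-101.0), np.float64(0.823))
walnut yaw(local y dir = yaw+90) (array([463.7, 263. ]), np.float64(79.6), np.float64(0.921))
top bracket_red [([453, 207, 18], 0.77)]
red yaw(local y dir = yaw+90) (array([397.8, 223.2]), np.float64(-107.7), np.float64(0.732))
red yaw(local y dir = yaw+90) (array([456.6, 209. ]), np.float64(79.0), np.float64(0.905))
top bracket_green [([470, 313, 14], 0.91)]
green yaw(local y dir = yaw+90) (array([454., 320.]), np.float64(-103.5), np.float64(0.838))
green yaw(local y dir = yaw+90) (array([473.6, 315.5]), np.float64(77.0), np.float64(0.928))
```

All four brackets fit the top-view masks (IoU 0.9–0.95) at yaw ≈79.5°, with the long arm towards the robot. The centroid holes are birch +13.9, walnut +5.3, red +14.2 and green +5.6. I'll take red first.

```bash
cat >> h.py <<'E'
def yaw():
    R=np.array(monitor.read_state()['ee_rot']); return np.degrees(np.arctan2(R[1,1],R[0,1]))
E
python3 - <<'E'
from h import *
plan([(425,50,300),(441.5,211.6,220)],[yaw()-79.5,0],spd=39)
E
```

```text
[{"x":-9.8,"y":32.2,"z":0.7,"spin":3.1},{"x":-8.0,"y":32.7,"z":0.7,"spin":3.1},{"x":-6.2,"y":33.1,"z":0.7,"spin":3.1},{"x":-4.4,"y":33.4,"z":0.7,"spin":3.1},{"x":-2.6,"y":33.6,"z":0.7,"spin":3.1},{"x":-0.8,"y":33.6,"z":0.7,"spin":3.1},{"x":1.1,"y":33.6,"z":0.7,"spin":3.1},{"x":2.7,"y":32.4,"z":15.9,"spin":0.0},{"x":2.7,"y":32.4,"z":15.9,"spin":0.0},{"x":2.7,"y":32.4,"z":15.9,"spin":0.0}]
[{"x":2.7,"y":32.4,"z":15.9,"spin":0.0},{"x":2.7,"y":32.4,"z":15.9,"spin":0.0}]
final toolx [-0.98  0.18 -0.  ] y [ 0.18  0.98 -0.  ] z [-0. -0. -1.]
```

Call:
arm_command --motion '[{"x": -9.8, "y": 32.2, "z": 0.7, "spin": 3.1}, {"x": -8, "y": 32.7, "z": 0.7, "spin": 3.1}, {"x": -6.2, "y": 33.1, "z": 0.7, "spin": 3.1}, {"x": -4.4, "y": 33.4, "z": 0.7, "spin": 3.1}, {"x": -2.6, "y": 33.6, "z": 0.7, "spin": 3.1}, {"x": -0.8, "y": 33.6, "z": 0.7, "spin": 3.1}, {"x": 1.1, "y": 33.6, "z": 0.7, "spin": 3.1}, {"x": 2.7, "y": 32.4, "z": 16, "spin": 0}, {"x": 2.7, "y": 32.4, "z": 16, "spin": 0}, {"x": 2.7, "y": 32.4, "z": 16, "spin": 0}]'

```text
clock: 39.82
position: [0.4344, 0.1482, 0.2513]
ee_rot: [[-0.984, 0.179, 0.001], [0.179, 0.984, -0.003], [-0.002, -0.002, -1.0]]
contact_force: [0.2, -0.6, 0.5]
grip_width: 0.0299
```

Call:
arm_command --motion '[{"x": 2.7, "y": 32.4, "z": 16, "spin": 0}, {"x": 2.7, "y": 32.4, "z": 16, "spin": 0}, {"x": 0, "y": 0, "z": 0, "spin": 0}, {"x": 0, "y": 0, "z": 0, "spin": 0}, {"x": 0, "y": 0, "z": 0, "spin": 0}]'

```text
clock: 40.23
position: [0.4406, 0.2108, 0.2194]
ee_rot: [[-0.984, 0.18, -0.001], [0.18, 0.984, -0.003], [-0.0, -0.003, -1.0]]
contact_force: [0.2, 0.2, 0.3]
grip_width: 0.0298
```

```bash
python3 - <<'E'
from h import *
st();print(yaw());vision.read_camera('side');st();lm('side','bracket_red');vision.read_camera('top');lm('top','bracket_red')
plan([(441.5,211.6,132)],[yaw()-79.5],spd=30)
E
```

```text
t 40.2333 p [440.6 210.8 219.4] R [[-0.984, 0.18, -0.001], [0.18, 0.984, -0.003], [-0.0, -0.003, -1.0]] q [ 0.3   0.22 -0.37  0.98 -0.    0.48] F [0.2 0.2 0.3] w 0.0298
79.65697787860373
t 40.2833 p [441.  210.3 219.8] R [[-0.984, 0.181, 0.0], [0.181, 0.984, -0.003], [-0.001, -0.003, -1.0]] q [ 0.3   0.22 -0.37  0.98 -0.    0.48] F [-0.2  1.   0.1] w 0.0299
side bracket_red [([449, 211, 14], 0.68)]
top bracket_red [([452, 208, 14], 0.96)]
[{"x":0.1,"y":0.7,"z":29.3,"spin":-0.0},{"x":0.1,"y":0.7,"z":29.3,"spin":-0.0},{"x":0.1,"y":0.7,"z":29.3,"spin":-0.0}]
final toolx [-0.98  0.18 -0.  ] y [ 0.18  0.98 -0.  ] z [ 0. -0. -1.]
```

Call:
arm_command --motion '[{"x": 0, "y": 0, "z": 29, "spin": 0}, {"x": 0, "y": 0, "z": 29, "spin": 0}, {"x": 0, "y": 0, "z": 20, "spin": 0}, {"x": 0, "y": 0, "z": 10, "spin": 0}, {"x": 0, "y": 0, "z": 0, "spin": 0}, {"x": 0, "y": 0, "z": 0, "spin": 0}]'

```text
clock: 40.93
position: [0.4413, 0.21, 0.1318]
ee_rot: [[-0.983, 0.182, -0.0], [0.182, 0.983, -0.003], [-0.0, -0.003, -1.0]]
contact_force: [0.3, 0.5, 1.1]
grip_width: 0.0299
```

Call:
arm_command --motion '[{"x": 0, "y": 0, "z": 0, "spin": 0}, {"x": 0, "y": 0, "z": 0, "spin": 0}, {"x": 0, "y": 0, "z": 0, "spin": 0}, {"x": 0, "y": 0, "z": 0, "spin": 0}, {"x": 0, "y": 0, "z": 0, "spin": 0}]' --jaw 0 --squeeze 60

```text
clock: 41.35
position: [0.4424, 0.2108, 0.1329]
ee_rot: [[-0.984, 0.181, 0.003], [0.181, 0.984, -0.002], [-0.004, -0.002, -1.0]]
contact_force: [0.1, -0.4, 6.1]
grip_width: 0.0103
```

Call:
arm_command --motion '[{"x": 0, "y": 0, "z": -10, "spin": 0}, {"x": 0, "y": 0, "z": -20, "spin": 0}, {"x": 0, "y": 0, "z": -30, "spin": 0}, {"x": 0, "y": 0, "z": -35, "spin": 0}, {"x": 0, "y": 0, "z": -35, "spin": 0}, {"x": 0, "y": 0, "z": -30, "spin": 0}, {"x": 0, "y": 0, "z": -20, "spin": 0}, {"x": 0, "y": 0, "z": 0, "spin": 0}]'

```text
clock: 42.02
position: [0.4429, 0.2116, 0.3167]
ee_rot: [[-0.984, 0.18, 0.008], [0.18, 0.984, -0.0], [-0.008, 0.001, -1.0]]
contact_force: [0.5, 0.3, -1.5]
grip_width: 0.0101
```

```bash
python3 - <<'E'
from brk import *
st();snap('side','s12');lm('side','bracket_red');m=masks('red',('side',))
vision.read_camera('top');lm('top','bracket_red');m.update(masks('red'))
s=monitor.read_state();p=np.array(s['position'])*1000
z0=p[2]-118
print(m.keys())
for z in (z0-5,z0,z0+5): print(z,fit('red',np.radians(79.5),(p[0]+14,p[1]-3),m,z))
plan([(470,60,300),(540,-220,255)],[40,39.5],spd=30)
E
```

```text
t 42.0167 p [442.9 211.6 316.7] R [[-0.984, 0.18, 0.008], [0.18, 0.984, -0.0], [-0.008, 0.001, -1.0]] q [ 0.3   0.17 -0.19  1.21 -0.    0.48] F [ 0.5  0.3 -1.5] w 0.0101
side bracket_red [([453, 211, 199], 0.72)]
top bracket_red [([453, 206, 197], 0.67)]
dict_keys(['side', 'top'])
186.71255030958457 (array([454.6, 212. ]), np.float64(71.4), np.float64(0.673))
191.71255030958457 (array([454., 217.]), np.float64(79.2), np.float64(0.68))
196.71255030958457 (array([454. , 207.9]), np.float64(78.9), np.float64(0.69))
[{"x":-9.5,"y":-23.8,"z":1.7,"spin":6.7},{"x":-12.2,"y":-22.5,"z":1.7,"spin":6.7},{"x":-14.7,"y":-21.0,"z":1.7,"spin":6.7},{"x":-17.0,"y":-19.1,"z":1.7,"spin":6.7},{"x":-19.1,"y":-17.0,"z":1.7,"spin":6.7},{"x":-21.0,"y":-14.7,"z":1.7,"spin":6.7},{"x":-26.0,"y":-12.4,"z":4.6,"spin":4.0},{"x":-26.8,"y":-10.6,"z":4.6,"spin":4.0},{"x":-27.5,"y":-8.7,"z":4.6,"spin":4.0},{"x":-28.0,"y":-6.8,"z":4.6,"spin":4.0}]
[{"x":-28.4,"y":-4.9,"z":4.6,"spin":4.0},{"x":-28.7,"y":-2.9,"z":4.6,"spin":4.0},{"x":-28.8,"y":-0.9,"z":4.6,"spin":4.0},{"x":-28.8,"y":1.1,"z":4.6,"spin":4.0},{"x":-28.7,"y":3.1,"z":4.6,"spin":4.0},{"x":-28.4,"y":5.0,"z":4.6,"spin":4.0}]
final toolx [-0.  1. -0.] y [ 1.  0. -0.] z [-0. -0. -1.]
```

Call:
arm_command --motion '[{"x": -9.5, "y": -23.8, "z": 1.7, "spin": 6.7}, {"x": -12.2, "y": -22.5, "z": 1.7, "spin": 6.7}, {"x": -14.7, "y": -21, "z": 1.7, "spin": 6.7}, {"x": -17, "y": -19, "z": 1.7, "spin": 6.7}, {"x": -19, "y": -17, "z": 1.7, "spin": 6.7}, {"x": -21, "y": -14.7, "z": 1.7, "spin": 6.7}, {"x": -26, "y": -12.4, "z": 4.6, "spin": 4}, {"x": -26.8, "y": -10.6, "z": 4.6, "spin": 4}, {"x": -27.5, "y": -8.7, "z": 4.6, "spin": 4}, {"x": -28, "y": -6.8, "z": 4.6, "spin": 4}]'

```text
clock: 43.15
position: [0.4978, -0.0529, 0.282]
ee_rot: [[-0.394, 0.919, -0.003], [0.919, 0.394, -0.002], [-0.001, -0.003, -1.0]]
contact_force: [0.0, 0.7, -1.6]
grip_width: 0.0103
```

Call:
arm_command --motion '[{"x": -28.4, "y": -5, "z": 4.6, "spin": 4}, {"x": -28.7, "y": -3, "z": 4.6, "spin": 4}, {"x": -28.8, "y": -1, "z": 4.6, "spin": 4}, {"x": -28.8, "y": 1, "z": 4.6, "spin": 4}, {"x": -28.7, "y": 3, "z": 4.6, "spin": 4}, {"x": -28.4, "y": 5, "z": 4.6, "spin": 4}, {"x": 0, "y": 0, "z": 0, "spin": 0}, {"x": 0, "y": 0, "z": 0, "spin": 0}, {"x": 0, "y": 0, "z": 0, "spin": 0}]'

```text
clock: 43.9
position: [0.5376, -0.2194, 0.2551]
ee_rot: [[0.01, 1.0, -0.003], [1.0, -0.01, -0.001], [-0.001, -0.003, -1.0]]
contact_force: [0.2, 0.6, -0.3]
grip_width: 0.0103
```

```bash
cat >> brk.py <<'E'
def held(n,a,dz=119,show=None):
    """compare held bracket's hole with TCP; returns hole y,z estimates"""
    s=monitor.read_state();p=np.array(s['position'])*1000
    for c in ('side','top'):
        if show and c=='side': snap(c,show,(330,130,530,280),4)
        else: vision.read_camera(c)
        r=nets.landmark_of(c,'bracket_'+n)
        for q in r[:2]:
            o=np.array(q['position'])*1000;h=o+[-S[n][3]*np.sin(a),S[n][3]*np.cos(a),103];print(c,n,'score',round(q['score'],2),'orig',o.round(),'hole',h.round(1),'hole-TCP',(h-p).round(1))
    print('TCP',p.round(1),'yaw',yaw())
E
python3 - <<'E'
from brk import *
held('red',np.radians(yaw()),show='s13');[lm(c,'peg3',4) for c in ('side','top')]
E
```

```text
side red score 0.81 orig [ 537. -231.  137.] hole [ 536.9 -216.6  240.1] hole-TCP [ -0.7   2.8 -15. ]
top red score 0.62 orig [ 472. -337.   82.] hole [ 472.3 -323.1  184.5] hole-TCP [ -65.3 -103.7  -70.6]
top red score 0.61 orig [ 538. -233.  138.] hole [ 537.8 -219.2  240.9] hole-TCP [  0.2   0.2 -14.2]
TCP [ 537.6 -219.4  255.1] yaw -0.5070709929092082
side peg3 [([623, -69, 212], 0.79), ([617, -220, 214], 0.75)]
top peg3 [([619, 231, 215], 0.83), ([620, -219, 213], 0.68), ([623, 78, 215], 0.57), ([619, -71, 208], 0.57)]
```

View pics/s13.png

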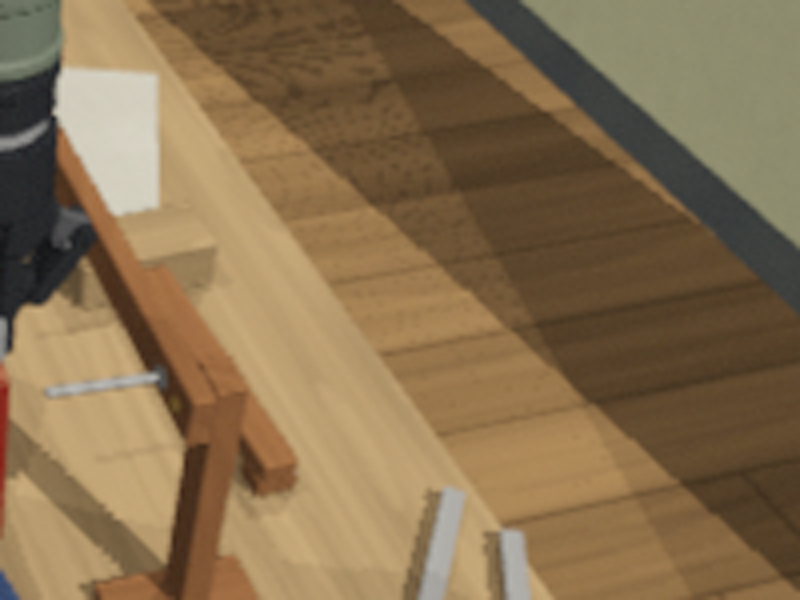

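Call:
arm_command --motion '[{"x": -2, "y": 0, "z": 15, "spin": 0.5}, {"x": 0, "y": 0, "z": 10, "spin": 0}, {"x": 0, "y": 0, "z": 0, "spin": 0}, {"x": 0, "y": 12, "z": 0, "spin": 0}, {"x": 0, "y": 14, "z": 0, "spin": 0}, {"x": 0, "y": 14, "z": 0, "spin": 0}, {"x": 0, "y": 0, "z": 0, "spin": 0}]'

```text
clock: 44.78
position: [0.5804, -0.2228, 0.2313]
ee_rot: [[0.018, 1.0, 0.001], [1.0, -0.018, -0.003], [-0.003, 0.001, -1.0]]
contact_force: [0.2, 0.2, -1.0]
grip_width: 0.0105
```

```bash
python3 - <<'E'
from brk import *
st();vision.read_camera('side');st()
im=snap('side','s14',(310,195,430,285),6)
E
```

```text
t 44.7833 p [ 580.4 -222.8  231.3] R [[0.018, 1.0, 0.001], [1.0, -0.018, -0.003], [-0.003, 0.001, -1.0]] q [-0.48  0.46  0.01  1.12 -0.    1.1 ] F [ 0.2  0.2 -1. ] w 0.0105
t 44.8333 p [ 579.1 -222.6  231.1] R [[0.018, 1.0, -0.0], [1.0, -0.018, -0.003], [-0.003, -0.0, -1.0]] q [-0.48  0.46  0.01  1.12 -0.    1.1 ] F [ 0.  -0.2 -0.9] w 0.0104
```

View pics/s14.png

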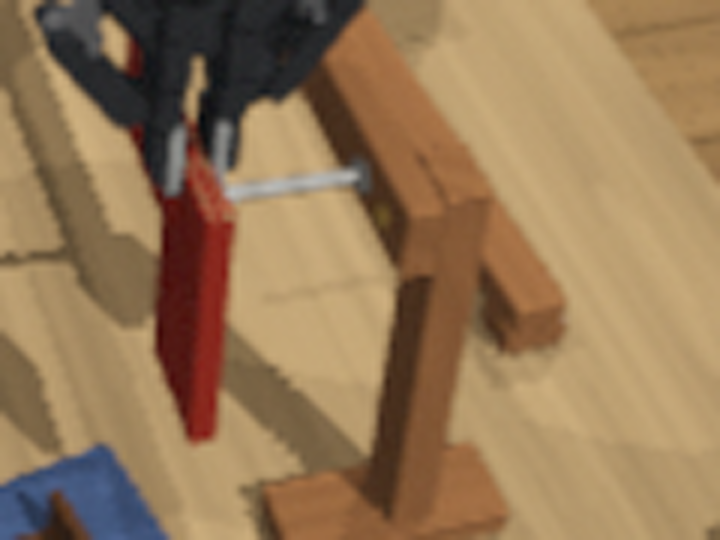

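Call:
arm_command --motion '[{"x": 0, "y": 6, "z": 0, "spin": -0.5}, {"x": 0, "y": 6, "z": 0, "spin": 0}, {"x": 0, "y": 6, "z": 0, "spin": 0}, {"x": 0, "y": 0, "z": 0, "spin": 0}]'

```text
clock: 45.22
position: [0.5974, -0.2232, 0.2313]
ee_rot: [[0.01, 1.0, 0.001], [1.0, -0.01, -0.003], [-0.003, 0.001, -1.0]]
contact_force: [-1.0, 0.3, -1.0]
grip_width: 0.0103
```

Call:
arm_command --motion '[{"x": 0, "y": 8, "z": 0.5, "spin": 0}, {"x": 0, "y": 8, "z": 0.5, "spin": 0}, {"x": 0, "y": 6, "z": 0.5, "spin": 0}, {"x": 0, "y": 0, "z": 0, "spin": 0}, {"x": 0, "y": 0, "z": 0, "spin": 0}]'

```text
clock: 45.63
position: [0.6186, -0.2233, 0.2293]
ee_rot: [[0.01, 1.0, -0.001], [1.0, -0.01, -0.003], [-0.003, -0.001, -1.0]]
contact_force: [-0.6, -0.1, -1.2]
grip_width: 0.0106
```

```bash
python3 - <<'E'
from brk import *
st();held('red',np.radians(yaw()))
E
```

```text
t 45.6333 p [ 618.6 -223.3  229.3] R [[0.01, 1.0, -0.001], [1.0, -0.01, -0.003], [-0.003, -0.001, -1.0]] q [-0.46  0.53  0.12  1.16 -0.    1.12] F [-0.6 -0.1 -1.2] w 0.0106
side red score 0.68 orig [ 612. -234.  109.] hole [ 611.9 -220.3  212.1] hole-TCP [ -6.7   3.  -17.2]
top red score 0.65 orig [ 619. -237.  113.] hole [ 619.1 -223.   216.1] hole-TCP [  0.5   0.3 -13.2]
top red score 0.29 orig [616. -68. 210.] hole [616.5 -53.7 312.9] hole-TCP [ -2.1 169.6  83.6]
TCP [ 618.6 -223.3  229.3] yaw -0.612744794426368
```

Call:
arm_command --motion '[{"x": 0, "y": 0, "z": 2, "spin": 0}, {"x": 0, "y": 0, "z": 2, "spin": 0}, {"x": 0, "y": 0, "z": 0, "spin": 0}, {"x": 0, "y": 0, "z": 0, "spin": 0}]'

```text
clock: 46.17
position: [0.6181, -0.2233, 0.2255]
ee_rot: [[0.011, 1.0, -0.001], [1.0, -0.011, -0.003], [-0.003, -0.001, -1.0]]
contact_force: [0.1, 0.0, -1.5]
grip_width: 0.0104
```

Call:
arm_command --motion '[{"x": 0, "y": 0, "z": 1.5, "spin": 0}, {"x": 0, "y": 0, "z": 0, "spin": 0}, {"x": 0, "y": 0, "z": 0, "spin": 0}]'

```text
clock: 46.42
position: [0.6185, -0.2234, 0.2248]
ee_rot: [[0.011, 1.0, 0.0], [1.0, -0.011, -0.003], [-0.003, 0.0, -1.0]]
contact_force: [-1.1, 1.0, 2.3]
grip_width: 0.011
```

Call:
arm_command --motion '[{"x": 0, "y": 0, "z": 0, "spin": 0}, {"x": 0, "y": 0, "z": 0, "spin": 0}, {"x": 0, "y": 0, "z": 0, "spin": 0}, {"x": 0, "y": 0, "z": 0, "spin": 0}, {"x": 0, "y": 0, "z": -15, "spin": 0}, {"x": 0, "y": 0, "z": -25, "spin": 0}, {"x": 0, "y": 0, "z": -30, "spin": 0}, {"x": 0, "y": 0, "z": -30, "spin": 0}, {"x": 0, "y": 0, "z": 0, "spin": 0}]' --jaw 33

```text
clock: 47.17
position: [0.6205, -0.2241, 0.331]
ee_rot: [[0.011, 1.0, 0.008], [1.0, -0.011, -0.007], [-0.007, 0.009, -1.0]]
contact_force: [-0.0, 0.0, 1.1]
grip_width: 0.0277
```

```bash
python3 - <<'E'
from brk import *
st();im=snap('side','s15',(310,180,430,285),6)
lm('side','bracket_red')
vision.read_camera('top');lm('top','bracket_red')
plan([(520,-150,320),(459.3,263,260)],[-40,-39.5+yaw()],spd=38)
E
```

```text
t 47.1667 p [ 620.5 -224.1  331. ] R [[0.011, 1.0, 0.008], [1.0, -0.011, -0.007], [-0.007, 0.009, -1.0]] q [-0.46  0.5   0.32  1.38 -0.    1.12] F [-0.   0.   1.1] w 0.0277
side bracket_red [([609, -226, 105], 0.88)]
top bracket_red [([607, -225, 105], 0.98), ([410, 1, 12], 0.69)]
[{"x":12.0,"y":-16.5,"z":0.5,"spin":-6.7},{"x":13.8,"y":-15.0,"z":0.5,"spin":-6.7},{"x":15.5,"y":-13.3,"z":0.5,"spin":-6.7},{"x":16.9,"y":-11.4,"z":0.5,"spin":-6.7},{"x":18.1,"y":-9.3,"z":0.5,"spin":-6.7},{"x":19.1,"y":-7.2,"z":0.5,"spin":-6.7},{"x":29.8,"y":17.9,"z":4.9,"spin":-3.3},{"x":28.7,"y":19.7,"z":4.9,"spin":-3.3},{"x":27.5,"y":21.3,"z":4.9,"spin":-3.3},{"x":26.2,"y":22.9,"z":4.9,"spin":-3.3}]
[{"x":24.9,"y":24.4,"z":4.9,"spin":-3.3},{"x":23.4,"y":25.8,"z":4.9,"spin":-3.3},{"x":21.9,"y":27.1,"z":4.9,"spin":-3.3},{"x":20.2,"y":28.3,"z":4.9,"spin":-3.3},{"x":18.5,"y":29.4,"z":4.9,"spin":-3.3},{"x":16.8,"y":30.5,"z":4.9,"spin":-3.3},{"x":15.0,"y":31.4,"z":4.9,"spin":-3.3},{"x":13.1,"y":32.2,"z":4.9,"spin":-3.3}]
final toolx [-0.98  0.18  0.  ] y [ 0.18  0.98 -0.  ] z [-0. -0. -1.]
```

View pics/s15.png

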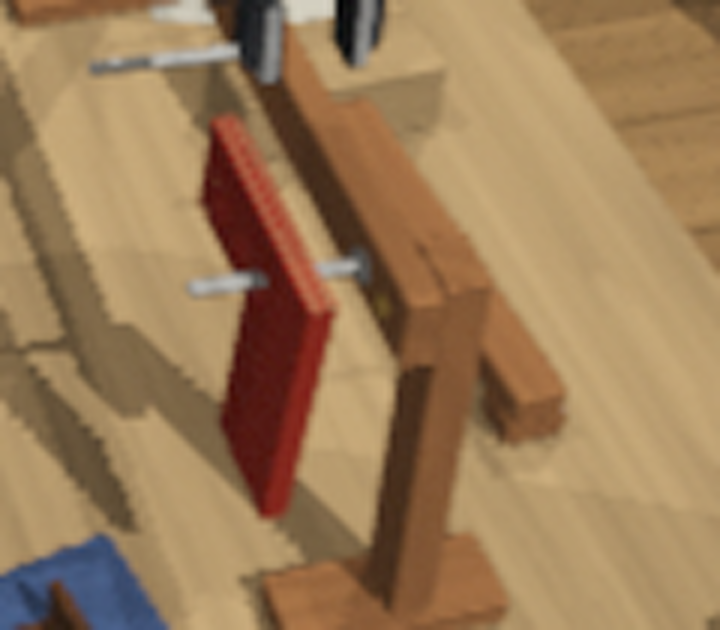

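Red hangs on peg 3. The crop shows the peg through the first hole at (255,283), with the top edge roughly level. Walnut is next, for peg 2.

Call:
arm_command --motion '[{"x": 12, "y": -16.5, "z": 0.5, "spin": -6.7}, {"x": 13.8, "y": -15, "z": 0.5, "spin": -6.7}, {"x": 15.5, "y": -13.3, "z": 0.5, "spin": -6.7}, {"x": 17, "y": -11.4, "z": 0.5, "spin": -6.7}, {"x": 18, "y": -9.3, "z": 0.5, "spin": -6.7}, {"x": 19, "y": -7.2, "z": 0.5, "spin": -6.7}, {"x": 29.8, "y": 18, "z": 5, "spin": -3.3}, {"x": 28.7, "y": 19.7, "z": 5, "spin": -3.3}, {"x": 27.5, "y": 21.3, "z": 5, "spin": -3.3}, {"x": 26.2, "y": 23, "z": 5, "spin": -3.3}]' --jaw 35

```text
clock: 48.2
position: [0.4983, -0.0113, 0.2989]
ee_rot: [[-0.798, 0.603, -0.003], [0.603, 0.798, -0.002], [0.001, -0.004, -1.0]]
contact_force: [1.5, 0.0, 0.2]
grip_width: 0.0302
```

Call:
arm_command --motion '[{"x": 25, "y": 24.4, "z": 5, "spin": -3.3}, {"x": 23.4, "y": 25.8, "z": 5, "spin": -3.3}, {"x": 22, "y": 27, "z": 5, "spin": -3.3}, {"x": 20.2, "y": 28.3, "z": 5, "spin": -3.3}, {"x": 18.5, "y": 29.4, "z": 5, "spin": -3.3}, {"x": 16.8, "y": 30.5, "z": 5, "spin": -3.3}, {"x": 15, "y": 31.4, "z": 5, "spin": -3.3}, {"x": 13, "y": 32.2, "z": 5, "spin": -3.3}, {"x": 0, "y": 0, "z": 0, "spin": 0}, {"x": 0, "y": 0, "z": 0, "spin": 0}]'

```text
clock: 49.03
position: [0.4583, 0.2639, 0.2579]
ee_rot: [[-0.983, 0.184, -0.004], [0.184, 0.983, -0.004], [0.003, -0.005, -1.0]]
contact_force: [0.2, -0.2, 0.7]
grip_width: 0.0296
```

```bash
python3 - <<'E'
from brk import *
vision.read_camera('side');lm('side','bracket_red');m=masks('walnut',('side',));print(fit('walnut',np.radians(79.5),(464,262),m) if m else None)
st();plan([(459.3,262.5,132)],[yaw()-79.5],spd=30)
E
```

```text
side bracket_red [([607, -224, 105], 0.58), ([684, 400, 2], 0.55)]
(array([462.1, 258.8]), np.float64(77.5), np.float64(0.844))
t 49.1833 p [459.7 261.9 259.2] R [[-0.982, 0.189, -0.002], [0.189, 0.982, -0.004], [0.001, -0.004, -1.0]] q [ 0.38  0.27 -0.19  1.11 -0.    0.57] F [0.6 0.1 0.4] w 0.03
[{"x":0.1,"y":0.2,"z":25.4,"spin":-0.1},{"x":0.1,"y":0.2,"z":25.4,"spin":-0.1},{"x":0.1,"y":0.2,"z":25.4,"spin":-0.1},{"x":0.1,"y":0.2,"z":25.4,"spin":-0.1},{"x":0.1,"y":0.2,"z":25.4,"spin":-0.1}]
final toolx [-0.98  0.18  0.  ] y [ 0.18  0.98 -0.  ] z [-0. -0. -1.]
```

Call:
arm_command --motion '[{"x": 0, "y": 0, "z": 30, "spin": 0}, {"x": 0, "y": 0, "z": 35, "spin": 0}, {"x": 0, "y": 0, "z": 35, "spin": 0}, {"x": 0, "y": 0, "z": 18, "spin": 0}, {"x": 0, "y": 0, "z": 9, "spin": 0}, {"x": 0, "y": 0, "z": 0, "spin": 0}, {"x": 0, "y": 0, "z": 0, "spin": 0}]'

```text
clock: 49.77
position: [0.4606, 0.2618, 0.1335]
ee_rot: [[-0.982, 0.189, 0.0], [0.189, 0.982, -0.003], [-0.001, -0.003, -1.0]]
contact_force: [-0.1, -0.1, 0.8]
grip_width: 0.0299
```

Call:
arm_command --motion '[{"x": 0, "y": 0, "z": 0, "spin": 0}, {"x": 0, "y": 0, "z": 0, "spin": 0}, {"x": 0, "y": 0, "z": 0, "spin": 0}, {"x": 0, "y": 0, "z": 0, "spin": 0}, {"x": 0, "y": 0, "z": 0, "spin": 0}]' --jaw 0 --squeeze 60

```text
clock: 50.18
position: [0.4616, 0.263, 0.1348]
ee_rot: [[-0.982, 0.188, 0.004], [0.188, 0.982, -0.002], [-0.004, -0.001, -1.0]]
contact_force: [1.3, -0.5, 6.4]
grip_width: 0.0104
```

Call:
arm_command --motion '[{"x": 0, "y": 0, "z": -10, "spin": 0}, {"x": 0, "y": 0, "z": -20, "spin": 0}, {"x": 0, "y": 0, "z": -30, "spin": 0}, {"x": 0, "y": 0, "z": -35, "spin": 0}, {"x": 0, "y": 0, "z": -35, "spin": 0}, {"x": 0, "y": 0, "z": -30, "spin": 0}, {"x": 0, "y": 0, "z": -20, "spin": 0}, {"x": 0, "y": 0, "z": 0, "spin": 0}]'

```text
clock: 50.85
position: [0.4617, 0.264, 0.3186]
ee_rot: [[-0.982, 0.187, 0.007], [0.187, 0.982, 0.001], [-0.007, 0.002, -1.0]]
contact_force: [0.1, 0.5, -1.7]
grip_width: 0.0103
```

```bash
cat >> brk.py <<'E'
def hung(n,xy,z0,a=0.0):
    """fit hung bracket: y, roll about x axis (deg, + raises +y end) using side+top masks"""
    ms=masks(n,('top',)); vision.read_camera('side'); ms.update(masks(n,('side',)))
    y0,y1,w,hy=S[n]
    def rend(cam,x,y,z,roll,yw):
        img=np.zeros((400,640),np.uint8);c,s=np.cos(roll),np.sin(roll);cy,sy=np.cos(yw),np.sin(yw)
        for (ya,yb,za,zb) in ((y0,y1,85,135),(-w,w,0,85)):
            Q=[]
            for v in(ya,yb):
                for t in(-6,6):
                    for k in(za,zb):
                        dv,dk=v-hy,k-103; v2,k2=c*dv-s*dk,s*dv+c*dk
                        Q.append([x+cy*t-sy*v2,y+sy*t+cy*v2,z+k2])
            p=proj(cam,np.array(Q)/1000);cv2.fillConvexPoly(img,cv2.convexHull((p*16).astype(np.int32)),1,shift=4)
        return img.astype(bool)
    def f(v):
        t=0
        for c,m in ms.items():
            r=rend(c,v[0],v[1],v[2],v[3]/100,v[4]/100);t-=(r&m).sum()/(r|m).sum()
        return t
    v0=np.array([*xy,z0,0,0.]);sim=np.vstack([v0]+[v0+np.eye(5)[i]*[8,8,8,10,10][i] for i in range(5)])
    r=minimize(f,v0,method='Nelder-Mead',options=dict(initial_simplex=sim,maxfev=400))
    print(n,'hole xyz',r.x[:3].round(1),'roll',np.degrees(r.x[3]/100).round(1),'yaw',np.degrees(r.x[4]/100).round(1),'score',round(-r.fun/len(ms),3),list(ms))
E
python3 - <<'E'
from brk import *
st();vision.read_camera('top')
hung('red',(615,-220),208)
a=np.radians(yaw());held('walnut',a)
plan([(480,120,300),(535,-70,255)],[40,39.5],spd=30)
E
```

```text
t 50.85 p [461.7 264.  318.6] R [[-0.982, 0.187, 0.007], [0.187, 0.982, 0.001], [-0.007, 0.002, -1.0]] q [ 0.38  0.24 -0.08  1.24 -0.    0.57] F [ 0.1  0.5 -1.7] w 0.0103
red hole xyz [ 621.2 -220.4  203.6] roll 2.7 yaw 0.4 score 0.438 ['top', 'side']
side walnut score 0.55 orig [464. 267. 187.] hole [459.  268.3 290. ] hole-TCP [ -0.2   5.6 -21.8]
side walnut score 0.19 orig [ 608. -225.  104.] hole [ 602.9 -223.9  206.6] hole-TCP [ 143.7 -486.6 -105.2]
top walnut score 0.68 orig [463. 262. 191.] hole [457.5 263.1 293.9] hole-TCP [ -1.7   0.4 -17.9]
TCP [459.2 262.7 311.8] yaw 79.19368682425524
[{"x":-7.8,"y":-22.7,"z":2.0,"spin":6.7},{"x":-10.4,"y":-21.7,"z":2.0,"spin":6.7},{"x":-12.9,"y":-20.3,"z":2.0,"spin":6.7},{"x":-15.1,"y":-18.7,"z":2.0,"spin":6.7},{"x":-17.2,"y":-16.8,"z":2.0,"spin":6.7},{"x":-19.0,"y":-14.7,"z":2.0,"spin":6.7},{"x":-26.0,"y":-11.0,"z":6.5,"spin":5.6},{"x":-27.0,"y":-8.4,"z":6.5,"spin":5.6},{"x":-27.7,"y":-5.7,"z":6.5,"spin":5.6},{"x":-28.1,"y":-3.0,"z":6.5,"spin":5.6}]
[{"x":-28.2,"y":-0.2,"z":6.5,"spin":5.6},{"x":-28.1,"y":2.6,"z":6.5,"spin":5.6},{"x":-27.7,"y":5.3,"z":6.5,"spin":5.6}]
final toolx [ 0.01  1.   -0.  ] y [ 1.   -0.01 -0.  ] z [-0. -0. -1.]
```

Call:
arm_command --motion '[{"x": -8, "y": -22.7, "z": 2, "spin": 6.7}, {"x": -10.4, "y": -21.7, "z": 2, "spin": 6.7}, {"x": -13, "y": -20.3, "z": 2, "spin": 6.7}, {"x": -15, "y": -18.7, "z": 2, "spin": 6.7}, {"x": -17.2, "y": -16.8, "z": 2, "spin": 6.7}, {"x": -19, "y": -14.7, "z": 2, "spin": 6.7}, {"x": -26, "y": -11, "z": 5, "spin": 5.6}, {"x": -27, "y": -8.4, "z": 5, "spin": 5.6}, {"x": -27.7, "y": -5.7, "z": 5, "spin": 5.6}, {"x": -28, "y": -3, "z": 5, "spin": 5.6}]'

```text
clock: 52.08
position: [0.5116, 0.0103, 0.2808]
ee_rot: [[-0.281, 0.96, -0.001], [0.96, 0.281, -0.003], [-0.002, -0.002, -1.0]]
contact_force: [0.9, 0.1, -1.7]
grip_width: 0.0104
```

Call:
arm_command --motion '[{"x": -28.2, "y": 0, "z": 5, "spin": 5.6}, {"x": -28, "y": 2.6, "z": 5, "spin": 5.6}, {"x": -27.7, "y": 5.3, "z": 5, "spin": 5.6}, {"x": 0, "y": 0, "z": 0, "spin": 0}, {"x": 0, "y": 0, "z": 0, "spin": 0}, {"x": 0, "y": 0, "z": 0, "spin": 0}]'

```text
clock: 52.58
position: [0.5351, -0.0692, 0.2662]
ee_rot: [[0.003, 1.0, -0.002], [1.0, -0.003, -0.002], [-0.002, -0.002, -1.0]]
contact_force: [0.8, -0.9, -0.9]
grip_width: 0.0103
```

```bash
python3 - <<'E'
from brk import *
held('walnut',np.radians(yaw()));vision.read_camera('side');lm('side','bracket_red');lm('side','peg1',4)
im=vision.read_camera('top');lm('top','bracket_red')
for c in ('side','top'):
    for r in nets.silhouettes(c,'bracket_red')[:3]:
        ys,xs=np.where(r['mask']);print(c,round(r['score'],2),len(xs),xs.min(),xs.max(),ys.min(),ys.max())
st()
E
```

```text
side walnut score 0.67 orig [535. -66. 140.] hole [534.8 -61.1 243.1] hole-TCP [ -0.3   8.1 -23.1]
top walnut score 0.59 orig [465. 289.   6.] hole [464.8 294.6 108.8] hole-TCP [ -70.3  363.8 -157.4]
top walnut score 0.22 orig [618. 232. 213.] hole [617.9 236.9 315.8] hole-TCP [ 82.8 306.1  49.6]
TCP [535.1 -69.2 266.2] yaw -0.09654972358004942
side bracket_red [([610, -223, 105], 0.93)]
side peg1 [([619, -220, 212], 0.96), ([623, 81, 210], 0.88), ([622, -69, 212], 0.88), ([620, 230, 212], 0.66)]
top bracket_red [([465, 290, 7], 0.51), ([618, 233, 210], 0.19)]
side 0.97 905 344 366 198 265
side 0.51 1012 378 405 299 348
t 53.1333 p [535.6 -69.4 266.9] R [[0.003, 1.0, -0.0], [1.0, -0.003, -0.003], [-0.003, -0.0, -1.0]] q [-0.26  0.29 -0.16  1.13 -0.    1.31] F [ 0.  -0.2 -1.6] w 0.0107
```

```bash
cat >> brk.py <<'E'
def scan(n,z0off=120,cams=('side','top')):
    """held bracket at yaw 0: best origin y and z by IoU"""
    for c in cams:
        vision.read_camera(c);p=np.array(monitor.read_state()['position'])*1000
        m=masks(n,(c,)).get(c)
        if m is None: print(c,'no mask');continue
        best=[]
        for dz in range(-8,9,2):
            for dy in range(-16,17,2):
                r=render2(c,n,p[0],p[1]-S[n][3]+dy,p[2]-z0off+dz);best.append((round((r&m).sum()/(r|m).sum(),3),'hole-TCP y',dy,'dz',dz))
        print(c,m.sum(),sorted(best)[::-1][:5])
def render2(cam,n,x,y,z):
    y0,y1,w,_=S[n];img=np.zeros((400,640),np.uint8)
    for (ya,yb,za,zb) in ((y0,y1,85,135),(-w,w,0,85)):
        p=proj(cam,np.array([[x+t,y+v,z+k] for v in(ya,yb) for t in(-6,6) for k in(za,zb)])/1000)
        cv2.fillConvexPoly(img,cv2.convexHull((p*16).astype(np.int32)),1,shift=4)
    return img.astype(bool)
E
python3 - <<'E'
from brk import *
scan('walnut')
E
```

```text
side 362 [(np.float64(0.62), 'hole-TCP y', 12, 'dz', -8), (np.float64(0.619), 'hole-TCP y', 14, 'dz', -8), (np.float64(0.618), 'hole-TCP y', 12, 'dz', -6), (np.float64(0.618), 'hole-TCP y', 10, 'dz', -8), (np.float64(0.617), 'hole-TCP y', 14, 'dz', -6)]
top 107 [(np.float64(0.197), 'hole-TCP y', 14, 'dz', -6), (np.float64(0.197), 'hole-TCP y', 12, 'dz', -4), (np.float64(0.197), 'hole-TCP y', 12, 'dz', -6), (np.float64(0.197), 'hole-TCP y', 10, 'dz', -4), (np.float64(0.196), 'hole-TCP y', 16, 'dz', -6)]
```

```bash
python3 - <<'E'
from brk import *
im=vision.read_camera('side').copy();p=np.array(monitor.read_state()['position'])*1000
print(p)
big=cv2.resize(im,None,fx=6,fy=6,interpolation=cv2.INTER_CUBIC)
n='walnut';y0,y1,w,hy=S[n];oy=p[1]+4-hy;oz=p[2]-120
P=[(y0,135),(y1,135),(y1,85),(w,85),(w,0),(-w,0),(-w,85),(y0,85)]
q=proj('side',np.array([[p[0]-6,oy+a,oz+b] for a,b in P])/1000)*6+3
cv2.polylines(big,[q.astype(int)],True,(0,255,255),1)
x0=q.mean(0).astype(int);c=big[max(0,x0[1]-290):x0[1]+290,x0[0]-300:x0[0]+400]
cv2.imwrite('pics/s16.png',c[:,:,::-1])
E
```

```text
[535.61219384 -69.59227338 266.74752556]
```

View pics/s16.png

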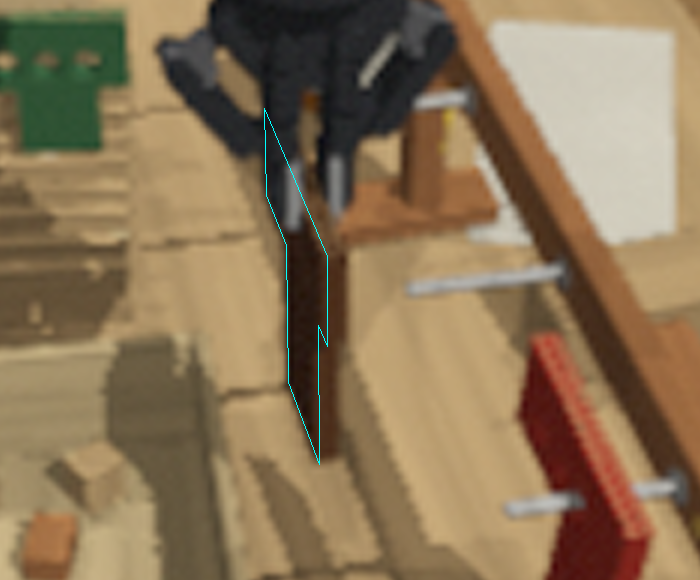

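Call:
arm_command --motion '[{"x": -2.5, "y": 0, "z": 15, "spin": 0}, {"x": -2.5, "y": 0, "z": 15, "spin": 0}, {"x": 0, "y": 0, "z": 6, "spin": 0}, {"x": 0, "y": 12, "z": 0, "spin": 0}, {"x": 0, "y": 14, "z": 0, "spin": 0}, {"x": 0, "y": 14, "z": 0, "spin": 0}, {"x": 0, "y": 0, "z": 0, "spin": 0}, {"x": 0, "y": 0, "z": 0, "spin": 0}]'

```text
clock: 54.05
position: [0.5757, -0.0747, 0.2306]
ee_rot: [[0.003, 1.0, -0.001], [1.0, -0.003, -0.003], [-0.003, -0.001, -1.0]]
contact_force: [-0.1, 0.1, -1.3]
grip_width: 0.0104
```

Call:
arm_command --motion '[{"x": 0, "y": 6, "z": 0, "spin": 0}, {"x": 0, "y": 6, "z": 0, "spin": 0}, {"x": 0, "y": 6, "z": 0, "spin": 0}, {"x": 0, "y": 0, "z": 0, "spin": 0}]'

```text
clock: 54.38
position: [0.5947, -0.075, 0.2309]
ee_rot: [[0.004, 1.0, 0.001], [1.0, -0.004, -0.003], [-0.003, 0.001, -1.0]]
contact_force: [-0.2, 0.1, -1.3]
grip_width: 0.0099
```

No contact force, so it is threaded. Go on, lower and release.

Call:
arm_command --motion '[{"x": 0, "y": 8, "z": 0.5, "spin": 0}, {"x": 0, "y": 8, "z": 0.5, "spin": 0}, {"x": 0, "y": 7, "z": 0.5, "spin": 0}, {"x": 0, "y": 0, "z": 0, "spin": 0}, {"x": 0, "y": 0, "z": 1, "spin": 0}, {"x": 0, "y": 0, "z": 1, "spin": 0}, {"x": 0, "y": 0, "z": 1, "spin": 0}, {"x": 0, "y": 0, "z": 0, "spin": 0}]'

```text
clock: 55.05
position: [0.6165, -0.075, 0.2267]
ee_rot: [[0.004, 1.0, 0.0], [1.0, -0.004, -0.003], [-0.003, 0.0, -1.0]]
contact_force: [-0.2, -0.4, 1.3]
grip_width: 0.0103
```

Call:
arm_command --motion '[{"x": 0, "y": 0, "z": 1, "spin": 0}, {"x": 0, "y": 0, "z": 1, "spin": 0}, {"x": 0, "y": 0, "z": 0, "spin": 0}, {"x": 0, "y": 0, "z": 0, "spin": 0}]'

```text
clock: 55.38
position: [0.6168, -0.0749, 0.2263]
ee_rot: [[0.003, 1.0, 0.002], [1.0, -0.003, -0.003], [-0.003, 0.002, -1.0]]
contact_force: [-3.0, 0.6, 10.0]
grip_width: 0.0103
```

Call:
arm_command --motion '[{"x": 0, "y": 0, "z": -1, "spin": 0}, {"x": 0, "y": 0, "z": 0, "spin": 0}, {"x": 0, "y": 0, "z": 0, "spin": 0}, {"x": 0, "y": 0, "z": 0, "spin": 0}, {"x": 0, "y": 0, "z": -15, "spin": 0}, {"x": 0, "y": 0, "z": -25, "spin": 0}, {"x": 0, "y": 0, "z": -30, "spin": 0}, {"x": 0, "y": 0, "z": -30, "spin": 0}, {"x": 0, "y": 0, "z": 0, "spin": 0}]' --jaw 33

```text
clock: 56.13
position: [0.6189, -0.0752, 0.3315]
ee_rot: [[0.004, 1.0, 0.009], [1.0, -0.004, -0.005], [-0.005, 0.009, -1.0]]
contact_force: [0.3, -0.6, 0.8]
grip_width: 0.0281
```

```bash
python3 - <<'E'
from brk import *
st()
for c in ('side','top'):
    vision.read_camera(c)
    for n in ('walnut','red','green','birch'): lm(c,'bracket_'+n,3)
plan([(540,20,320),(467.5,316,250)],[-40,-39.5+yaw()],spd=38)
E
```

```text
t 56.1333 p [618.9 -75.2 331.5] R [[0.004, 1.0, 0.009], [1.0, -0.004, -0.005], [-0.005, 0.009, -1.0]] q [-0.24  0.42  0.21  1.34 -0.    1.34] F [ 0.3 -0.6  0.8] w 0.0281
side bracket_walnut []
side bracket_red [([609, -221, 106], 0.95), ([410, -13, 5], 0.62), ([475, -333, 85], 0.4)]
side bracket_green [([473, 316, 12], 0.78), ([410, 5, 10], 0.56)]
side bracket_birch []
top bracket_walnut [([448, 33, 25], 0.68), ([649, -419, -3], 0.25)]
top bracket_red []
top bracket_green [([473, 315, 14], 0.7)]
top bracket_birch [([478, 369, 16], 0.55)]
[{"x":15.7,"y":-12.8,"z":0.7,"spin":-6.7},{"x":17.1,"y":-10.9,"z":0.7,"spin":-6.7},{"x":18.2,"y":-8.8,"z":0.7,"spin":-6.7},{"x":19.1,"y":-6.6,"z":0.7,"spin":-6.7},{"x":19.8,"y":-4.4,"z":0.7,"spin":-6.7},{"x":20.2,"y":-2.0,"z":0.7,"spin":-6.7},{"x":30.4,"y":14.9,"z":7.7,"spin":-4.4},{"x":29.2,"y":17.2,"z":7.7,"spin":-4.4},{"x":27.8,"y":19.4,"z":7.7,"spin":-4.4},{"x":26.2,"y":21.5,"z":7.7,"spin":-4.4}]
[{"x":24.5,"y":23.4,"z":7.7,"spin":-4.4},{"x":22.6,"y":25.2,"z":7.7,"spin":-4.4},{"x":20.6,"y":26.9,"z":7.7,"spin":-4.4},{"x":18.5,"y":28.4,"z":7.7,"spin":-4.4},{"x":16.2,"y":29.7,"z":7.7,"spin":-4.4}]
final toolx [-0.98  0.18  0.  ] y [ 0.18  0.98 -0.  ] z [-0. -0. -1.]
```

Call:
arm_command --motion '[{"x": 15.7, "y": -12.8, "z": 0.7, "spin": -6.7}, {"x": 17, "y": -11, "z": 0.7, "spin": -6.7}, {"x": 18.2, "y": -8.8, "z": 0.7, "spin": -6.7}, {"x": 19, "y": -6.6, "z": 0.7, "spin": -6.7}, {"x": 19.8, "y": -4.4, "z": 0.7, "spin": -6.7}, {"x": 20.2, "y": -2, "z": 0.7, "spin": -6.7}, {"x": 30.4, "y": 15, "z": 7.7, "spin": -4.4}, {"x": 29.2, "y": 17.2, "z": 7.7, "spin": -4.4}, {"x": 27.8, "y": 19.4, "z": 7.7, "spin": -4.4}, {"x": 26.2, "y": 21.5, "z": 7.7, "spin": -4.4}]' --jaw 35

```text
clock: 57.47
position: [0.5069, 0.1524, 0.2893]
ee_rot: [[-0.846, 0.533, -0.0], [0.533, 0.846, -0.003], [-0.001, -0.002, -1.0]]
contact_force: [0.6, 0.6, 0.3]
grip_width: 0.0296
```

Call:
arm_command --motion '[{"x": 24.5, "y": 23.4, "z": 7.7, "spin": -4.4}, {"x": 22.6, "y": 25.2, "z": 7.7, "spin": -4.4}, {"x": 20.6, "y": 27, "z": 7.7, "spin": -4.4}, {"x": 18.5, "y": 28.4, "z": 7.7, "spin": -4.4}, {"x": 16.2, "y": 29.7, "z": 7.7, "spin": -4.4}, {"x": 0, "y": 0, "z": 0, "spin": 0}, {"x": 0, "y": 0, "z": 0, "spin": 0}]'

```text
clock: 58.05
position: [0.466, 0.3168, 0.2498]
ee_rot: [[-0.984, 0.178, -0.002], [0.178, 0.984, -0.004], [0.001, -0.004, -1.0]]
contact_force: [0.1, -0.5, -0.4]
grip_width: 0.0297
```

```bash
python3 - <<'E'
from brk import *
im=snap('side','s17',(200,120,440,300),3.3)
for n in ('scrap','bracket_walnut','bracket_red','chip0','tray'): lm('side',n,3)
vision.read_camera('top')
for n in ('scrap','bracket_walnut','bracket_red','chip0','tray'): lm('top',n,3)
st();plan([(467.5,316,134)],[yaw()-79.5],spd=30)
E
```

```text
side scrap [([407, -16, 4], 0.82), ([622, 81, 210], 0.67)]
side bracket_walnut [([614, -65, 102], 0.66)]
side bracket_red [([607, -226, 103], 0.62)]
side chip0 [([364, 48, 21], 0.67), ([410, 4, 13], 0.62), ([453, 30, 28], 0.58)]
side tray [([476, -317, 6], 0.95), ([410, 5, 11], 0.49)]
top scrap [([411, -16, 0], 0.7)]
top bracket_walnut [([611, -70, 109], 0.91), ([363, 53, 22], 0.6), ([410, -12, -3], 0.39)]
top bracket_red [([611, -228, 105], 0.84), ([624, -219, 211], 0.45)]
top chip0 [([364, 54, 23], 0.66), ([408, 4, 10], 0.55), ([452, 31, 26], 0.5)]
top tray [([481, -320, 6], 0.59), ([792, -31, 2], 0.59), ([612, -224, 108], 0.27)]
t 58.65 p [467.3 315.2 250.8] R [[-0.983, 0.181, -0.0], [0.181, 0.983, -0.003], [-0.0, -0.003, -1.0]] q [ 0.46  0.34 -0.12  1.11 -0.    0.65] F [-0.7  0.4 -0.2] w 0.0296
[{"x":-0.0,"y":0.3,"z":29.2,"spin":0.0},{"x":-0.0,"y":0.3,"z":29.2,"spin":0.0},{"x":-0.0,"y":0.3,"z":29.2,"spin":0.0},{"x":-0.0,"y":0.3,"z":29.2,"spin":0.0}]
final toolx [-0.98  0.18 -0.  ] y [ 0.18  0.98 -0.  ] z [-0. -0. -1.]
```

View pics/s17.png

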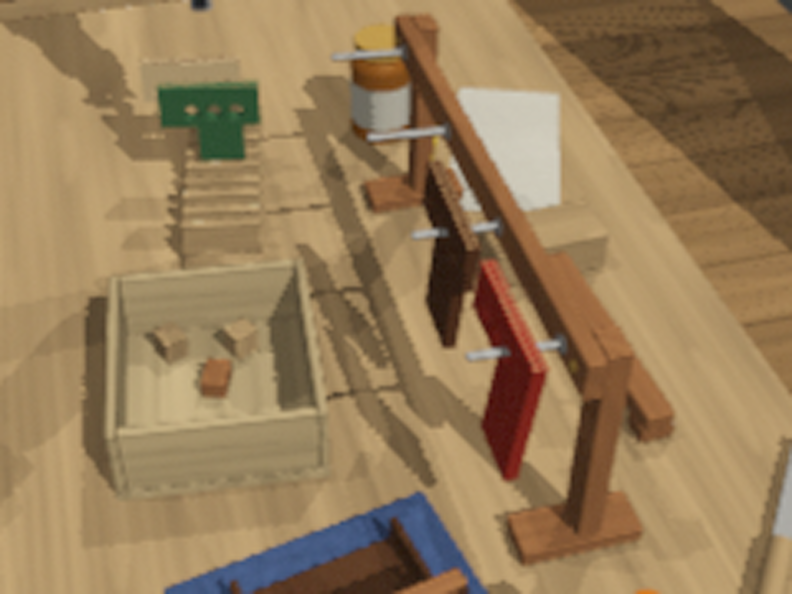

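The box has been knocked about 32 mm towards +y, the announced disturbance. All the chips are still inside it. Walnut hangs on peg 2 at (455,235) and red on peg 3 at (510,350). Next is green, for peg 1.

Call:
arm_command --motion '[{"x": 0, "y": 0.5, "z": 30, "spin": 0}, {"x": 0, "y": 0, "z": 35, "spin": 0}, {"x": 0, "y": 0, "z": 30, "spin": 0}, {"x": 0, "y": 0, "z": 14, "spin": 0}, {"x": 0, "y": 0, "z": 8, "spin": 0}, {"x": 0, "y": 0, "z": 0, "spin": 0}, {"x": 0, "y": 0, "z": 0, "spin": 0}]'

```text
clock: 59.23
position: [0.4676, 0.3158, 0.1342]
ee_rot: [[-0.984, 0.181, 0.0], [0.181, 0.984, -0.003], [-0.001, -0.003, -1.0]]
contact_force: [0.1, 1.0, 1.0]
grip_width: 0.0296
```

Call:
arm_command --motion '[{"x": 0, "y": 0, "z": 0, "spin": 0}, {"x": 0, "y": 0, "z": 0, "spin": 0}, {"x": 0, "y": 0, "z": 0, "spin": 0}, {"x": 0, "y": 0, "z": 0, "spin": 0}, {"x": 0, "y": 0, "z": 0, "spin": 0}]' --jaw 0 --squeeze 60

```text
clock: 59.65
position: [0.4685, 0.3163, 0.1355]
ee_rot: [[-0.984, 0.181, 0.003], [0.181, 0.984, -0.001], [-0.003, -0.001, -1.0]]
contact_force: [-0.0, -0.0, 6.0]
grip_width: 0.0106
```

Call:
arm_command --motion '[{"x": 0, "y": 0, "z": -10, "spin": 0}, {"x": 0, "y": 0, "z": -20, "spin": 0}, {"x": 0, "y": 0, "z": -30, "spin": 0}, {"x": 0, "y": 0, "z": -35, "spin": 0}, {"x": 0, "y": 0, "z": -35, "spin": 0}, {"x": 0, "y": 0, "z": -30, "spin": 0}, {"x": 0, "y": 0, "z": -20, "spin": 0}, {"x": 0, "y": 0, "z": 0, "spin": 0}]'

```text
clock: 60.32
position: [0.469, 0.3171, 0.3196]
ee_rot: [[-0.984, 0.181, 0.007], [0.181, 0.984, 0.001], [-0.007, 0.002, -1.0]]
contact_force: [0.9, -0.2, -0.3]
grip_width: 0.0103
```

```bash
python3 - <<'E'
from brk import *
a=np.radians(yaw());held('green',a)
plan([(490,220,310),(535,77,270)],[35,44.5],spd=30)
E
```

```text
side green score 0.73 orig [476. 319. 199.] hole [470.6 320.2 302.4] hole-TCP [  1.6   3.1 -17.2]
top green score 0.78 orig [472. 315. 196.] hole [466.7 316.3 298.9] hole-TCP [ -2.3  -0.8 -20.7]
top green score 0.66 orig [627.  77. 214.] hole [621.5  78.1 317.1] hole-TCP [ 152.5 -239.    -2.5]
TCP [469.  317.1 319.6] yaw 79.59033078379312
[{"x":-8.1,"y":-18.0,"z":0.6,"spin":7.0},{"x":-10.2,"y":-16.9,"z":0.6,"spin":7.0},{"x":-12.2,"y":-15.5,"z":0.6,"spin":7.0},{"x":-14.0,"y":-13.9,"z":0.6,"spin":7.0},{"x":-15.6,"y":-12.1,"z":0.6,"spin":7.0},{"x":-19.1,"y":-9.7,"z":5.8,"spin":6.4},{"x":-20.0,"y":-7.6,"z":5.8,"spin":6.4},{"x":-20.7,"y":-5.3,"z":5.8,"spin":6.4},{"x":-21.2,"y":-3.0,"z":5.8,"spin":6.4},{"x":-21.4,"y":-0.6,"z":5.8,"spin":6.4}]
[{"x":-21.3,"y":1.8,"z":5.8,"spin":6.4},{"x":-21.0,"y":4.1,"z":5.8,"spin":6.4}]
final toolx [-0.  1. -0.] y [ 1.  0. -0.] z [-0. -0. -1.]
```

Call:
arm_command --motion '[{"x": -8, "y": -18, "z": 0.6, "spin": 7}, {"x": -10.2, "y": -17, "z": 0.6, "spin": 7}, {"x": -12.2, "y": -15.5, "z": 0.6, "spin": 7}, {"x": -14, "y": -14, "z": 0.6, "spin": 7}, {"x": -15.6, "y": -12, "z": 0.6, "spin": 7}, {"x": -19, "y": -9.7, "z": 5, "spin": 6.4}, {"x": -20, "y": -7.6, "z": 5, "spin": 6.4}, {"x": -20.7, "y": -5.3, "z": 5, "spin": 6.4}, {"x": -21.2, "y": -3, "z": 5, "spin": 6.4}, {"x": -21.4, "y": -0.6, "z": 5, "spin": 6.4}]'

```text
clock: 61.35
position: [0.5217, 0.117, 0.2842]
ee_rot: [[-0.213, 0.977, -0.004], [0.977, 0.213, -0.003], [-0.002, -0.004, -1.0]]
contact_force: [-0.3, 0.5, -0.9]
grip_width: 0.0101
```

Call:
arm_command --motion '[{"x": -21.3, "y": 1.8, "z": 5, "spin": 6.4}, {"x": -21, "y": 4, "z": 5, "spin": 6.4}, {"x": 0, "y": 0, "z": 0, "spin": 0}, {"x": 0, "y": 0, "z": 0, "spin": 0}, {"x": 0, "y": 0, "z": 0, "spin": 0}]'

```text
clock: 61.77
position: [0.5344, 0.0776, 0.2754]
ee_rot: [[0.003, 1.0, -0.003], [1.0, -0.003, -0.002], [-0.002, -0.003, -1.0]]
contact_force: [-0.1, 0.3, -1.5]
grip_width: 0.0099
```

```bash
python3 - <<'E'
from brk import *
held('green',np.radians(yaw()));lm('side','peg1',4);st()
plan([(535,78.5,231)],[yaw()],spd=30)
E
```

```text
side green score 0.77 orig [535.  73. 150.] hole [534.6  78.2 253.4] hole-TCP [  0.2   0.6 -22. ]
side green score 0.44 orig [451.  32.  26.] hole [451.4  38.  129.2] hole-TCP [ -83.   -39.6 -146.2]
top green score 0.67 orig [535.  71. 153.] hole [535.3  76.6 256.2] hole-TCP [  0.9  -1.  -19.2]
TCP [534.4  77.6 275.4] yaw -0.1045661373390068
side peg1 [([620, -220, 212], 0.95), ([618, 81, 211], 0.93), ([619, 230, 210], 0.9), ([623, -68, 212], 0.78)]
t 62.0167 p [535.1  78.1 276.5] R [[0.002, 1.0, -0.0], [1.0, -0.002, -0.003], [-0.003, -0.0, -1.0]] q [ 0.01  0.28 -0.14  1.15 -0.    1.58] F [ 0.  -0.3 -1.4] w 0.0104
[{"x":0.3,"y":-0.0,"z":22.7,"spin":-0.1},{"x":0.3,"y":-0.0,"z":22.7,"spin":-0.1}]
final toolx [-0.  1. -0.] y [ 1. -0. -0.] z [-0. -0. -1.]
```

Call:
arm_command --motion '[{"x": 1.5, "y": 0, "z": 18, "spin": 0}, {"x": 0, "y": 0, "z": 18, "spin": 0}, {"x": 0, "y": 0, "z": 8, "spin": 0}, {"x": 0, "y": 12, "z": 0, "spin": 0}, {"x": 0, "y": 14, "z": 0, "spin": 0}, {"x": 0, "y": 14, "z": 0, "spin": 0}, {"x": 0, "y": 0, "z": 0, "spin": 0}, {"x": 0, "y": 0, "z": 0, "spin": 0}]'

```text
clock: 62.68
position: [0.5753, 0.0787, 0.2323]
ee_rot: [[0.003, 1.0, -0.001], [1.0, -0.003, -0.003], [-0.003, -0.001, -1.0]]
contact_force: [-0.6, 0.5, -1.4]
grip_width: 0.0099
```

Call:
arm_command --motion '[{"x": 0, "y": 6, "z": 0, "spin": 0}, {"x": 0, "y": 6, "z": 0, "spin": 0}, {"x": 0, "y": 6, "z": 0, "spin": 0}, {"x": 0, "y": 0, "z": 0, "spin": 0}]'

```text
clock: 63.02
position: [0.5944, 0.0784, 0.2325]
ee_rot: [[0.004, 1.0, 0.001], [1.0, -0.004, -0.003], [-0.003, 0.001, -1.0]]
contact_force: [0.4, -0.1, -0.1]
grip_width: 0.0105
```

Call:
arm_command --motion '[{"x": 0, "y": 8, "z": 0.5, "spin": 0}, {"x": 0, "y": 8, "z": 0.5, "spin": 0}, {"x": 0, "y": 7, "z": 0.5, "spin": 0}, {"x": 0, "y": 0, "z": 0, "spin": 0}, {"x": 0, "y": 0, "z": 1, "spin": 0}, {"x": 0, "y": 0, "z": 1, "spin": 0}, {"x": 0, "y": 0, "z": 1, "spin": 0}, {"x": 0, "y": 0, "z": 0, "spin": 0}]'

```text
clock: 63.68
position: [0.6158, 0.0784, 0.2275]
ee_rot: [[0.004, 1.0, -0.001], [1.0, -0.004, -0.003], [-0.003, -0.001, -1.0]]
contact_force: [-0.5, -0.1, -1.0]
grip_width: 0.0106
```

Call:
arm_command --motion '[{"x": 0, "y": 0, "z": 0.7, "spin": 0}, {"x": 0, "y": 0, "z": 0.7, "spin": 0}, {"x": 0, "y": 0, "z": 0, "spin": 0}, {"x": 0, "y": 0, "z": 0, "spin": 0}]'

```text
clock: 64.02
position: [0.6163, 0.0785, 0.227]
ee_rot: [[0.004, 1.0, 0.0], [1.0, -0.004, -0.003], [-0.003, 0.0, -1.0]]
contact_force: [-0.4, -0.5, 3.7]
grip_width: 0.0103
```

Green rests on the peg, so release it and go to birch.

Call:
arm_command --motion '[{"x": 0, "y": 0, "z": 0, "spin": 0}, {"x": 0, "y": 0, "z": 0, "spin": 0}, {"x": 0, "y": 0, "z": 0, "spin": 0}, {"x": 0, "y": 0, "z": 0, "spin": 0}, {"x": 0, "y": 0, "z": -15, "spin": 0}, {"x": 0, "y": 0, "z": -25, "spin": 0}, {"x": 0, "y": 0, "z": -30, "spin": 0}, {"x": 0, "y": 0, "z": -30, "spin": 0}, {"x": 0, "y": 0, "z": 0, "spin": 0}]' --jaw 33

```text
clock: 64.77
position: [0.6187, 0.0787, 0.333]
ee_rot: [[0.004, 1.0, 0.009], [1.0, -0.004, -0.003], [-0.003, 0.009, -1.0]]
contact_force: [0.3, -0.6, 1.1]
grip_width: 0.0282
```

```bash
python3 - <<'E'
from brk import *
st()
plan([(540,150,320),(466,370,250)],[-40,-39.5+yaw()],spd=38)
E
```

```text
t 64.7667 p [618.7  78.7 333. ] R [[0.004, 1.0, 0.009], [1.0, -0.004, -0.003], [-0.003, 0.009, -1.0]] q [ 0.01  0.42  0.21  1.35 -0.    1.58] F [ 0.3 -0.6  1.1] w 0.0282
[{"x":11.8,"y":-13.2,"z":2.0,"spin":-6.7},{"x":13.3,"y":-11.7,"z":2.0,"spin":-6.7},{"x":14.6,"y":-10.1,"z":2.0,"spin":-6.7},{"x":15.6,"y":-8.3,"z":2.0,"spin":-6.7},{"x":16.5,"y":-6.5,"z":2.0,"spin":-6.7},{"x":17.1,"y":-4.5,"z":2.0,"spin":-6.7},{"x":31.0,"y":11.9,"z":9.8,"spin":-5.7},{"x":29.7,"y":14.9,"z":9.8,"spin":-5.7},{"x":28.0,"y":17.8,"z":9.8,"spin":-5.7},{"x":26.1,"y":20.5,"z":9.8,"spin":-5.7}]
[{"x":24.0,"y":23.0,"z":9.8,"spin":-5.7},{"x":21.6,"y":25.2,"z":9.8,"spin":-5.7},{"x":19.0,"y":27.2,"z":9.8,"spin":-5.7}]
final toolx [-0.98  0.18 -0.01] y [ 0.18  0.98 -0.  ] z [ 0.01 -0.   -1.  ]
```

Call:
arm_command --motion '[{"x": 11.8, "y": -13.2, "z": 2, "spin": -6.7}, {"x": 13.3, "y": -11.7, "z": 2, "spin": -6.7}, {"x": 14.6, "y": -10, "z": 2, "spin": -6.7}, {"x": 15.6, "y": -8.3, "z": 2, "spin": -6.7}, {"x": 16.5, "y": -6.5, "z": 2, "spin": -6.7}, {"x": 17, "y": -4.5, "z": 2, "spin": -6.7}, {"x": 31, "y": 12, "z": 9, "spin": -5.7}, {"x": 29.7, "y": 15, "z": 9, "spin": -5.7}, {"x": 28, "y": 17.8, "z": 9, "spin": -5.7}, {"x": 26, "y": 20.5, "z": 9, "spin": -5.7}]' --jaw 35

```text
clock: 65.6
position: [0.4939, 0.2765, 0.2775]
ee_rot: [[-0.891, 0.453, 0.0], [0.453, 0.891, -0.003], [-0.001, -0.002, -1.0]]
contact_force: [-0.5, 0.2, 0.8]
grip_width: 0.0302
```

Call:
arm_command --motion '[{"x": 24, "y": 23, "z": 9, "spin": -5.7}, {"x": 21.6, "y": 25.2, "z": 9, "spin": -5.7}, {"x": 19, "y": 27.2, "z": 9, "spin": -5.7}, {"x": 0, "y": 0, "z": 0, "spin": 0}, {"x": 0, "y": 0, "z": 0, "spin": 0}, {"x": 0, "y": 0, "z": 0, "spin": 0}]'

```text
clock: 66.1
position: [0.4619, 0.3692, 0.2505]
ee_rot: [[-0.984, 0.176, -0.0], [0.176, 0.984, -0.003], [-0.0, -0.003, -1.0]]
contact_force: [0.0, -0.6, -0.4]
grip_width: 0.0295
```

```bash
python3 - <<'E'
from brk import *
for c in ('side','top'):
    vision.read_camera(c)
    for n in ('green','walnut','red','birch'): lm(c,'bracket_'+n,3)
vision.read_camera('top')
st();plan([(466.5,370,134)],[yaw()-79.5],spd=30)
E
```

```text
side bracket_green [([614, 80, 103], 0.67)]
side bracket_walnut [([613, -65, 101], 0.95), ([410, 6, 13], 0.32)]
side bracket_red [([611, -224, 104], 0.76)]
side bracket_birch [([478, 370, 16], 0.65)]
top bracket_green [([610, 80, 105], 0.83)]
top bracket_walnut [([612, -68, 106], 0.89), ([362, 52, 23], 0.51)]
top bracket_red [([612, -227, 107], 0.92), ([610, -68, 106], 0.46)]
top bracket_birch [([476, 367, 18], 0.76)]
t 66.65 p [462.1 369.1 250.8] R [[-0.984, 0.176, -0.0], [0.176, 0.984, -0.003], [-0.0, -0.003, -1.0]] q [ 0.55  0.39 -0.04  1.14 -0.    0.73] F [-0.7  0.2 -0.2] w 0.0298
[{"x":-1.0,"y":0.5,"z":29.2,"spin":0.1},{"x":-1.0,"y":0.5,"z":29.2,"spin":0.1},{"x":-1.0,"y":0.5,"z":29.2,"spin":0.1},{"x":-1.0,"y":0.5,"z":29.2,"spin":0.1}]
final toolx [-0.98  0.18 -0.  ] y [ 0.18  0.98 -0.  ] z [-0. -0. -1.]
```

```bash
python3 - <<'E'
from brk import *
for n,y in (('red',-220),('walnut',-70),('green',80)):
    vision.read_camera('top');hung(n,(612,y),208)
E
```

```text
red hole xyz [ 620.8 -221.2  204.5] roll 3.6 yaw 0.7 score 0.444 ['top', 'side']
walnut hole xyz [615.8 -69.2 206.5] roll 3.6 yaw -0.0 score 0.856 ['top', 'side']
green hole xyz [616.4  83.8 208.4] roll 2.9 yaw -2.2 score 0.833 ['top', 'side']
```

Call:
arm_command --motion '[{"x": -3, "y": 0.5, "z": 30, "spin": 0}, {"x": 0, "y": 0, "z": 35, "spin": 0}, {"x": 0, "y": 0, "z": 30, "spin": 0}, {"x": 0, "y": 0, "z": 14, "spin": 0}, {"x": 0, "y": 0, "z": 7, "spin": 0}, {"x": 0, "y": 0, "z": 0, "spin": 0}, {"x": 0, "y": 0, "z": 0, "spin": 0}]'

```text
clock: 67.83
position: [0.4654, 0.3693, 0.1353]
ee_rot: [[-0.984, 0.175, 0.0], [0.175, 0.984, -0.002], [-0.001, -0.002, -1.0]]
contact_force: [-0.2, -0.9, -0.1]
grip_width: 0.0301
```

Call:
arm_command --motion '[{"x": 0, "y": 0, "z": 0, "spin": 0}, {"x": 0, "y": 0, "z": 0, "spin": 0}, {"x": 0, "y": 0, "z": 0, "spin": 0}, {"x": 0, "y": 0, "z": 0, "spin": 0}, {"x": 0, "y": 0, "z": 0, "spin": 0}]' --jaw 0 --squeeze 60

```text
clock: 68.25
position: [0.4662, 0.3698, 0.1366]
ee_rot: [[-0.984, 0.175, 0.003], [0.175, 0.984, -0.001], [-0.003, -0.0, -1.0]]
contact_force: [0.8, -0.2, 5.7]
grip_width: 0.0102
```

Call:
arm_command --motion '[{"x": 0, "y": 0, "z": -10, "spin": 0}, {"x": 0, "y": 0, "z": -20, "spin": 0}, {"x": 0, "y": 0, "z": -30, "spin": 0}, {"x": 0, "y": 0, "z": -35, "spin": 0}, {"x": 0, "y": 0, "z": -35, "spin": 0}, {"x": 0, "y": 0, "z": -30, "spin": 0}, {"x": 0, "y": 0, "z": -20, "spin": 0}, {"x": 0, "y": 0, "z": 0, "spin": 0}]'

```text
clock: 68.92
position: [0.4666, 0.3705, 0.3207]
ee_rot: [[-0.984, 0.175, 0.007], [0.175, 0.984, 0.002], [-0.007, 0.003, -1.0]]
contact_force: [0.4, -0.3, -1.3]
grip_width: 0.0103
```

```bash
python3 - <<'E'
from brk import *
a=np.radians(yaw());held('birch',a)
plan([(490,300,310),(535,228,275)],[45,yaw()-45],spd=30)
E
```

```text
side birch score 0.97 orig [478. 371. 199.] hole [464.  373.6 302.2] hole-TCP [ -2.6   3.1 -18.5]
top birch score 0.75 orig [478. 367. 194.] hole [464.3 369.4 297. ] hole-TCP [ -2.3  -1.1 -23.7]
TCP [466.6 370.5 320.7] yaw 79.89505577881297
[{"x":-5.3,"y":-9.1,"z":0.5,"spin":6.4},{"x":-6.3,"y":-8.4,"z":0.5,"spin":6.4},{"x":-7.2,"y":-7.6,"z":0.5,"spin":6.4},{"x":-8.0,"y":-6.8,"z":0.5,"spin":6.4},{"x":-8.7,"y":-5.8,"z":0.5,"spin":6.4},{"x":-9.3,"y":-4.8,"z":0.5,"spin":6.4},{"x":-9.8,"y":-3.8,"z":0.5,"spin":6.4},{"x":-16.9,"y":-0.8,"z":7.0,"spin":7.0},{"x":-16.9,"y":1.2,"z":7.0,"spin":7.0},{"x":-16.6,"y":3.3,"z":7.0,"spin":7.0}]
[{"x":-16.1,"y":5.3,"z":7.0,"spin":7.0},{"x":-15.4,"y":7.2,"z":7.0,"spin":7.0}]
final toolx [-0.  1. -0.] y [ 1. -0. -0.] z [-0. -0. -1.]
```

Call:
arm_command --motion '[{"x": -5.3, "y": -9, "z": 0.5, "spin": 6.4}, {"x": -6.3, "y": -8.4, "z": 0.5, "spin": 6.4}, {"x": -7.2, "y": -7.6, "z": 0.5, "spin": 6.4}, {"x": -8, "y": -6.8, "z": 0.5, "spin": 6.4}, {"x": -8.7, "y": -5.8, "z": 0.5, "spin": 6.4}, {"x": -9.3, "y": -4.8, "z": 0.5, "spin": 6.4}, {"x": -9.8, "y": -3.8, "z": 0.5, "spin": 6.4}, {"x": -17, "y": -0.8, "z": 7, "spin": 7}, {"x": -17, "y": 1.2, "z": 7, "spin": 7}, {"x": -16.6, "y": 3.3, "z": 7, "spin": 7}]'

```text
clock: 69.95
position: [0.5171, 0.2567, 0.2884]
ee_rot: [[-0.238, 0.971, -0.004], [0.971, 0.238, -0.004], [-0.003, -0.004, -1.0]]
contact_force: [-0.7, 0.2, -0.3]
grip_width: 0.01
```

Call:
arm_command --motion '[{"x": -16, "y": 5.3, "z": 7, "spin": 7}, {"x": -15.4, "y": 7.2, "z": 7, "spin": 7}, {"x": 0, "y": 0, "z": 0, "spin": 0}, {"x": 0, "y": 0, "z": 0, "spin": 0}, {"x": 0, "y": 0, "z": 0, "spin": 0}]'

```text
clock: 70.37
position: [0.5351, 0.2291, 0.2757]
ee_rot: [[-0.003, 1.0, -0.002], [1.0, 0.003, -0.003], [-0.003, -0.002, -1.0]]
contact_force: [-0.6, -0.5, -1.4]
grip_width: 0.01
```

```bash
python3 - <<'E'
from brk import *
held('birch',np.radians(yaw()));lm('top','peg0',4);st()
E
```

```text
side birch score 0.7 orig [537. 220. 153.] hole [536.9 233.6 255.9] hole-TCP [  1.7   4.5 -19.8]
side birch score 0.57 orig [618. 234. 211.] hole [617.7 247.4 314.1] hole-TCP [82.5 18.3 38.4]
top birch score 0.75 orig [684. 402.  -3.] hole [684.5 416.2  99.7] hole-TCP [ 149.3  187.1 -176. ]
top birch score 0.69 orig [535. 216. 155.] hole [534.7 230.  257.7] hole-TCP [ -0.5   0.9 -18. ]
TCP [535.1 229.1 275.7] yaw 0.19713825832395285
top peg0 [([625, 78, 215], 0.96), ([616, -67, 208], 0.89), ([619, -219, 212], 0.78), ([619, 233, 211], 0.65)]
t 70.6167 p [535.7 229.6 276.8] R [[-0.003, 1.0, -0.0], [1.0, 0.003, -0.003], [-0.003, -0.0, -1.0]] q [ 0.28  0.36 -0.02  1.19 -0.    1.85] F [ 0.6 -0.3  0.6] w 0.0103
```

Call:
arm_command --motion '[{"x": -1.5, "y": 0, "z": 18, "spin": 0}, {"x": 0, "y": 0, "z": 18, "spin": 0}, {"x": 0, "y": 0, "z": 8, "spin": 0}, {"x": 0, "y": 12, "z": 0, "spin": 0}, {"x": 0, "y": 14, "z": 0, "spin": 0}, {"x": 0, "y": 14, "z": 0, "spin": 0}, {"x": 0, "y": 0, "z": 0, "spin": 0}, {"x": 0, "y": 0, "z": 0, "spin": 0}]'

```text
clock: 71.28
position: [0.5761, 0.2275, 0.2325]
ee_rot: [[-0.002, 1.0, -0.001], [1.0, 0.002, -0.003], [-0.003, -0.001, -1.0]]
contact_force: [-0.3, 0.5, -0.3]
grip_width: 0.0104
```

Call:
arm_command --motion '[{"x": 0, "y": 6, "z": 0, "spin": 0}, {"x": 0, "y": 6, "z": 0, "spin": 0}, {"x": 0, "y": 6, "z": 0, "spin": 0}, {"x": 0, "y": 0, "z": 0, "spin": 0}]'

```text
clock: 71.62
position: [0.5951, 0.2274, 0.2326]
ee_rot: [[-0.001, 1.0, 0.001], [1.0, 0.001, -0.003], [-0.003, 0.001, -1.0]]
contact_force: [0.2, -0.4, -0.4]
grip_width: 0.0099
```

Call:
arm_command --motion '[{"x": 0, "y": 8, "z": 0.5, "spin": 0}, {"x": 0, "y": 8, "z": 0.5, "spin": 0}, {"x": 0, "y": 7, "z": 0.5, "spin": 0}, {"x": 0, "y": 0, "z": 0, "spin": 0}, {"x": 0, "y": 0, "z": 1, "spin": 0}, {"x": 0, "y": 0, "z": 1, "spin": 0}, {"x": 0, "y": 0, "z": 1, "spin": 0}, {"x": 0, "y": 0, "z": 0, "spin": 0}]'

```text
clock: 72.28
position: [0.6168, 0.2276, 0.2284]
ee_rot: [[-0.002, 1.0, 0.0], [1.0, 0.002, -0.003], [-0.003, 0.0, -1.0]]
contact_force: [0.4, 0.4, 0.8]
grip_width: 0.01
```

Call:
arm_command --motion '[{"x": 0, "y": 0, "z": 0.7, "spin": 0}, {"x": 0, "y": 0, "z": 0.7, "spin": 0}, {"x": 0, "y": 0, "z": 0, "spin": 0}, {"x": 0, "y": 0, "z": 0, "spin": 0}]'

```text
clock: 72.62
position: [0.6172, 0.2278, 0.228]
ee_rot: [[-0.002, 1.0, 0.001], [1.0, 0.002, -0.002], [-0.002, 0.001, -1.0]]
contact_force: [-1.9, 0.5, 6.1]
grip_width: 0.0099
```

Birch is in contact with the peg. Release and withdraw to a clear place.

Call:
arm_command --motion '[{"x": 0, "y": 0, "z": 0, "spin": 0}, {"x": 0, "y": 0, "z": 0, "spin": 0}, {"x": 0, "y": 0, "z": 0, "spin": 0}, {"x": 0, "y": 0, "z": 0, "spin": 0}, {"x": 0, "y": 0, "z": -15, "spin": 0}, {"x": 0, "y": 0, "z": -25, "spin": 0}, {"x": 0, "y": 0, "z": -30, "spin": 0}, {"x": 0, "y": 0, "z": -30, "spin": 0}, {"x": 0, "y": 0, "z": 0, "spin": 0}]' --jaw 33

```text
clock: 73.37
position: [0.6191, 0.2282, 0.3332]
ee_rot: [[-0.002, 1.0, 0.009], [1.0, 0.002, -0.001], [-0.001, 0.009, -1.0]]
contact_force: [-0.5, 0.1, 1.2]
grip_width: 0.028
```

Call:
arm_command --motion '[{"x": 10, "y": -40, "z": 0, "spin": 0}, {"x": 10, "y": -40, "z": 0, "spin": 0}, {"x": 10, "y": -40, "z": 0, "spin": 0}, {"x": 15, "y": -38, "z": 0, "spin": 0}, {"x": 15, "y": -38, "z": 0, "spin": 0}, {"x": 15, "y": -38, "z": 0, "spin": 0}, {"x": 15, "y": -38, "z": 0, "spin": 0}, {"x": 20, "y": -35, "z": 0, "spin": 0}, {"x": 0, "y": 0, "z": 0, "spin": 0}]'

```text
clock: 74.12
position: [0.304, 0.3391, 0.3267]
ee_rot: [[-0.009, 1.0, -0.003], [1.0, 0.009, -0.001], [-0.001, -0.003, -1.0]]
contact_force: [0.2, -0.1, -0.7]
grip_width: 0.0283
```

```bash
python3 - <<'E'
from brk import *
st()
a=vision.read_camera('side')
for n in ('scrap','tray','tray_bar','chip0','bracket_birch','bracket_green','bracket_walnut','bracket_red','glue','jar','mallet'): lm('side',n,3)
b=vision.read_camera('top')
for n in ('scrap','tray','tray_lip','chip0','bracket_birch','bracket_green','bracket_walnut','bracket_red'): lm('top',n,3)
for n,y in (('birch',230),('green',80),('walnut',-70),('red',-220)):
    vision.read_camera('top');hung(n,(614,y),208)
o=np.hstack([cv2.resize(a[110:300,200:440],None,fx=1.9,fy=1.9,interpolation=2),cv2.resize(b[120:310,150:320+180],(0,0),fx=1,fy=1.9)])
cv2.imwrite('pics/final.png',o[:,:,::-1]);print(o.shape)
E
```

```text
t 74.1167 p [304.  339.1 326.7] R [[-0.009, 1.0, -0.003], [1.0, 0.009, -0.001], [-0.001, -0.003, -1.0]] q [ 0.68  0.1  -0.24  1.24  0.    2.24] F [ 0.2 -0.1 -0.7] w 0.0283
side scrap [([411, -15, 3], 0.97), ([409, 2, 11], 0.47)]
side tray [([476, -319, 3], 0.79), ([611, 222, 106], 0.34)]
side tray_bar [([474, -332, 83], 0.89)]
side chip0 [([361, 55, 22], 0.56), ([408, 4, 13], 0.55), ([450, 33, 27], 0.53)]
side bracket_birch [([611, 222, 107], 0.96)]
side bracket_green [([612, 79, 104], 0.66)]
side bracket_walnut [([615, -65, 99], 0.61), ([610, -225, 102], 0.39)]
side bracket_red [([611, -222, 104], 0.94)]
side glue [([653, -416, -2], 0.56)]
side jar [([685, 395, 2], 0.44)]
side mallet [([788, -30, -1], 0.94), ([410, 5, 13], 0.15)]
top scrap [([413, -12, 0], 0.72), ([652, -419, -2], 0.63)]
top tray [([480, -320, 4], 0.83)]
top tray_lip [([454, -228, 11], 0.72), ([622, 234, 213], 0.26)]
top chip0 [([448, 34, 26], 0.65), ([364, 53, 23], 0.58), ([413, 3, 12], 0.54)]
top bracket_birch [([613, 220, 107], 0.71)]
top bracket_green [([609, 80, 107], 0.96)]
top bracket_walnut [([624, 75, 212], 0.74), ([611, -69, 104], 0.6), ([610, 80, 106], 0.57)]
top bracket_red [([451, 34, 25], 0.18)]
birch hole xyz [615.7 230.3 209. ] roll 4.0 yaw -0.4 score 0.884 ['top', 'side']
green hole xyz [614.9  83.1 207.4] roll 3.9 yaw -0.2 score 0.855 ['top', 'side']
walnut hole xyz [616.4 -68.1 211.3] roll 3.9 yaw -1.2 score 0.849 ['top', 'side']
red hole xyz [ 617.9 -216.9  209.2] roll 3.6 yaw -1.4 score 0.847 ['top', 'side']
(361, 806, 3)
```

View pics/final.png

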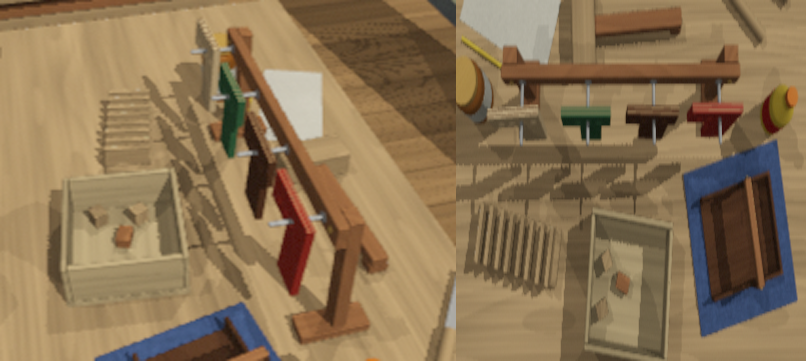

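All four pegs carry a bracket, the three chips are in the box at left crop (97–137, 213–237), and the tray is on its mat. I'll hand it in.

```bash
python3 -c "
from h import *
st(); print(env.sign_off())"
```

```text
t 75.9667 p [309.8 337.2 326.4] R [[-0.002, 1.0, -0.0], [1.0, 0.002, -0.003], [-0.003, -0.0, -1.0]] q [ 0.67  0.11 -0.23  1.24 -0.    2.24] F [-0.5  0.1 -0.7] w 0.0286
the job is handed in; nothing more can be done
None
```

The job is done and handed in at about 76 s: the offcuts are in the scrap box, the tray is back on its carpet, and all four brackets hang on the rail.

**Offcuts:** The three that were there are all in the scrap box, seen by both cameras. The interface has no tilt command. I tilted the tray by driving the arm to a joint limit, carried it over the box mouth-up, then spun it mouth-down and shook it. I levelled it the same way in reverse. The box was later knocked about 32 mm in +y while the arm was away from it, and the offcuts stayed inside.

**Tray:** It is set down flat and empty at about (477, −320) mm; I measured the carpet's middle at about (473, −320).

**Brackets:** Each hangs on its own peg by the hole nearest its centroid.

| Bracket | Peg | Hole (y, mm) |
|---|---|---|
| birch | 0 | 13.9 |
| green | 1 | 5.6 |
| walnut | 2 | 5.3 |
| red | 3 | 14.2 |

**What the last checks left open:**
- **Level:** The silhouette fits read a roll of 3.6–4.0°, with the +y end up, on all four brackets. The sign and size match on all of them, so I took it as mostly vision bias plus a little peg friction, and I did not settle it any further. A wrong hole would tilt a bracket by about 40°.
- **Red in the top view:** The network's only report for red in the last top picture was a weak false match. The side view (score 0.94) and the final picture both show it on peg 3.

The glue, jar and mallet were not touched, and the gripper stands clear of everything.

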